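# Pack and wedge a handle mould shut in its casting frame

## Robot

A 7-joint arm with a two-finger parallel gripper is mounted at the origin on the work surface. World frame = base frame: x ahead of the robot, y to its left, z up, the work surface at z = 0. Lengths are in m, angles in degrees, forces in N, time in s.
With the tool pointing down it reaches from about 0.4 to 0.85 m from the base axis. Payload 10.4 kg.
Tool frame: the origin (TCP) lies at the very end of the fingers, on their centre line; the grasp point (between the pads) lies 19 mm behind it; z points along the fingers, x is the direction in which the jaws open and shut, and the axes are right-handed (so a half turn about z gives the same grasp; the last joint's range is limited). The gripper opens to 87 mm and grips with 3 to 60 N. Pads are 19 mm wide; open, the fingers measure 117 mm over their backs; the gripper's body (75 mm by 190 mm) begins 51 mm behind the grasp point.
Start: joints at [62.533, 19.034, -3.707, 83.658, 1.238, 77.344, -5.071], TCP at [0.276, -0.561, 0.223] pointing down, gripper open.
Joint ranges: [-148.97, 148.97], [-28.65, 121.19], [-84.17, 76.75], [9.2, 138.47], [-72.65, 252.65], [3.7, 117.97], [-149.18, 149.18]. Speed limits (degrees/s): [127.2, 127.2, 159.86, 159.86, 180, 180, 180].

## Interface

Orientations are given as [roll, pitch, yaw] about the fixed x, y, z axes, in that order (R = Rz(yaw) Ry(pitch) Rx(roll)).
In Python, from bench import telemetry, imaging, ctrl gives the robot as it stands.
- The arm moves only by the tool move_arm, never from a script. Its argument "rows" is a list that holds one entry, the list of rows, each a list of 6 numbers: the shift along the tool's x, y, z in mm, then the turn, a rotation vector about the tool's x, y, z in degrees. In form: [[[tx, ty, tz, ax, ay, az], ...]]. A call has 1 to 10 rows; each row shifts and turns the commanded pose from where the row before left it, along the tool's axes as they then stand; what a row does not reach is not made up. A row lasts 1/12 s, in which the tool goes at most 41.7 mm and 7.16 degrees, less where a joint would pass 70% of its speed; a pose out of reach is approached as far as the arm can. A call with a gripper value outside its range is refused whole. "hand" is the closure, from -1 (fully open) to 1 (shut), so that 0 is half open, set as the call begins (left out, the last holds). The fingers move at their own pace and stop on an object; "force" is the grip in N (left out, the last holds). Time passes only in rows, so rows that do not move let the fingers close. It gives the time, the measured TCP pose, the force and the opening at its end, in the units of the state.
- telemetry.sense(): the state, without advancing time (a new reading comes with each control period).
- imaging.capture(name): name is "scene" or "side" or "wrist"; returns a dict with "color" (480x640x3 uint8, blue, green, red), "fovy" (degrees; the focal length in pixels is half the picture's height over the tangent of half this angle, whatever the lens; pixels are square), "cx", "cy" (the principal point, pixels), "k1" (the pictures are not rectified: a ray, as slopes to the right and down, at radius r is drawn at 1 + k1 r^2 times it, then the intrinsics apply), "R" (3x3) and "t" (3): a world point X has camera coordinates R X + t. Camera axes: x right, y down, z forward; pixel columns grow to the right and rows downward; lengths in m; the calibration is good to about 2 mm. A picture is of the moment at which its call begins. There is no depth.
- ctrl.hand_in(): hands the job in, once; it reports no verdict.
Trained networks look in the newest picture that a camera, given by its name, has taken for a name from the list of things; names that differ only in an ending like _2 or _b are one class to them, and where a whole thing is asked for, a point or a joint stands for the part that bears it (a point fixed in the world has none). Each returns a list of dicts, best first, with "conf" (0 to 1); they miss things now and then, are a little off and sometimes report something else, mostly with a low value. They report only what shows in the picture. A call takes as long as a camera call. They do not tell look-alikes from the thing itself.
- imaging.masks_of(camera, thing): "mask" (480x640 bool, what is visible of it) and "uv" ([column, row] in pixels, amid what is visible of it).
- imaging.tip_of(camera, thing): "uv" ([column, row] in pixels: a listed point, or the origin of a listed thing).
The state is a dict: "time_s": time; "qpos": joint angles; "qd": joint speeds; "tau": joint torques, N m; "tcp_pos": TCP position; "orientation": TCP orientation; "force": force on the tool from outside, world axes, zero at the start; "torque": the same for the moment, N m; "opening": opening from 0.0 (shut) to 1.0 (fully open).
Only numpy, scipy, OpenCV 4.12 (cv2) and the standard library are available. Lean on these libraries where they do the work, as an engineer would, in place of code of your own. Each camera call takes 0.05 s, during which the arm holds its last target.

## Task

Close the plaster handle mould in the casting frame for a pour. Stand the loose half, which leans back on the easel, upright on the frame's board against the half already seated there, channel to channel and centred on it; then stand packers on the board in the gap behind it, as many as the gap takes while still leaving room for the wedge (one or two), and press the wedge down by its red tab between the packers and the bar, sloping side to the bar, until it bites and the seam is tight all over, firm but not so hard as to crack the plaster. Do not let go at the end: finish while still holding the wedge pressed home, and leave the knife, rolling pin, spray bottle, jar and mug around it where they are.

Things in the scene. Friction and masses are not known exactly. Their poses are not given: they have to be found in the camera images.
- frame: Wooden casting frame, fixed. Board 150 (x) x 230 (y) x 18 mm; origin under its centre, so its top is 18 mm above the origin. Along its y, from -y: headboard (90 mm above the board), the seated mould half, the place of the loose half (centre 35 mm to -y of the origin, at x = 0), the gap for packers and wedge, the bar.
- mate_center (a point): Centre of the white plaster mould half that is already seated against the headboard, fixed to the frame: 58 (x) x 30 (y) x 100 mm (z), same axes as the frame. Its face with the U-shaped channel looks to its +y and lies 15 mm from this point.
- bar_edge (a point): Dark bar bolted across the frame, fixed; its place along the frame's y varies. Point: middle of the top edge of its bevelled face, 85 mm above the board; axes as the frame. The face looks to -y, slopes 1 in 6 and ends 40 mm above the board, 7.5 mm further to -y; below it is open. Bar 124 x 30 mm. Gap behind the closed mould at this height = this point's y in the frame + 20 mm, 21 to 36 mm.
- easel: Small wooden drying easel, fixed, 90 x 150 mm foot; origin at the centre of its underside. Its 44 mm wide board slopes 30 degrees, rising towards its own +y, with a lip at the low end; it carries the loose mould half.
- mould_center (a point): Centre of the loose plaster half, 64 (x) x 30 (y) x 100 mm (z, its height once upright), 0.15 to 0.26 kg. Channel face to its -y, plain back to +y. At the start it lies on the easel, back on the slope, +z up the slope, sides (x) free for fingers. Closed in the frame its axes agree with the frame's and its centre is 30 mm to +y of mate_center.
- block: Wooden block with three slots, fixed, 110 (x) x 150 (y) x 52 mm; origin at the centre of its underside. Two packers and the wedge stand in its slots, feet 12 mm above the table, 40 mm deep, 45 mm apart along y: the wedge in the one at the +y end, the packers in either order in the others.
- packer_near_tab (a point): Centre of the blue-tipped grip tab of a wooden packer: board 96 (x) x 8 (y) x 100 mm (z) on its long edge, tab 20 (x) x 8 (y) x 44 mm rising from its top edge. This point is 122 mm above its underside and, here, 37 mm to -x of its middle. 60 g. At the start the axes of packers and wedge agree with the block's.
- packer_far_tab (a point): The same for the other packer, the tab being 37 mm to the +x side of its middle.
- wedge_tab (a point): Centre of the wedge's red-tipped grip tab, 22 (x) x 20 (y) x 44 mm. Below it the wedge is 46 (x) x 96 mm high; upright face to -y (11.5 mm from this point), face to +y sloping 1 in 6, 7 mm thick at the foot, 23 at the shoulder. Point 118 mm above the foot. 70 g. At the bar's top edge it fills 21 mm when its foot is on the board, 11 mm when its foot is 60 mm above it.
- knife: Fettling knife with a wooden handle, lying on the table; 210 mm long along its y. Leave alone.
- rolling_pin: Wooden rolling pin, 450 mm along its y, 60 mm thick. Leave alone.
- spray: Spray bottle, 205 mm tall. Leave alone.
- mug: Bisque mug without handle, 80 mm across, 95 mm tall, standing on the table. Leave alone.
- jar: Glaze jar with a white cap, 60 mm across, 100 mm tall, standing on the table. Leave alone.
Things that resemble listed ones, but are neither listed nor needed, are in the scene too. What is shaped like the part that bears packer_near_tab but black or turquoise is not meant.

How it is judged:
By the outcome, as a careful person would: the job done as asked, in the order asked, and still so for the second after the job is handed in, while the arm keeps its last pose, push and grip.
It also fails if it takes over 72 s, if anything falls off the work surface, if the arm or the gripper's body presses on something with over 40 N, if the wrist force passes 120 N, or if a joint passes its speed limit or range.

## Working session

There is one attempt and no reset: what is moved stays moved. The work goes in short steps, Python scripts to look and compute and a tool call to move; the robot and the scene stay as the last step left them, time stands still between calls to the robot, and variables do not carry over. Pictures are saved under pics/ and viewed, and the job is handed in when it is done.

Besides the shell and the picture viewer there is one more tool, called after ">>>" by a JSON object that holds its "fn" and its "kwargs", one argument or row to a line. move_arm: Moves the arm, as the interface text tells. Its arguments: {"type":"object","properties":{"rows":{"type":"array"},"hand":{"type":"number"},"force":{"type":"number"}},"required":["rows"]}

```bash
ls -la; mkdir -p pics; python3 - <<'E'
from bench import telemetry, imaging, ctrl
import cv2
print(telemetry.sense())
for n in ["scene","side","wrist"]:
    c=imaging.capture(n); cv2.imwrite(f"pics/{n}0.png",c["color"]); print(n,c["fovy"],c["cx"],c["cy"],c["k1"],c["R"],c["t"])
E
```

```text
total 12
drwxr-xr-x  3 agent agent 4096 Dec  7 04:41 .
drwxr-xr-x 23 root  root  4096 Dec  7 04:41 ..
drwxr-xr-x  2 agent agent 4096 Dec  7 04:41 pics
{'time_s': 0.0, 'qpos': array([62.53281241, 19.07134931, -3.70675997, 83.70644903,  1.23828296,
       77.34329012, -5.07178553]), 'qd': array([ 0.02602069, -0.11816008, -0.0515995 ,  0.00928565, -0.0645138 ,
        0.02877529,  0.06198822]), 'tau': array([-5.43063124e-04, -6.23248959e+01,  2.41910212e-02, -3.89900422e+01,
       -6.14123256e-02,  3.98118398e-02,  1.94683944e-04]), 'tcp_pos': array([ 0.27548557, -0.5605746 ,  0.22175705]), 'orientation': array([ 1.79995423e+02,  8.10872803e-02, -6.38277017e+01]), 'force': array([ 0.06814977,  0.02306358, -0.47462469]), 'torque': array([-0.04047507, -0.00597537, -0.00214537]), 'opening': 1.0013615065207853}
scene 53.30520826212559 319.806679501962 237.45761330881177 0.013682461125737738 [[ 0.66214251  0.74933339 -0.00817096]
 [ 0.5326324  -0.47827038 -0.69825509]
 [-0.52713379  0.45799226 -0.71580239]] [-0.27705305 -0.22222139  1.64506963]
side 42.62211045222827 314.55461991471253 241.38188773413472 -0.07416501145565187 [[-0.9463361  -0.32304716 -0.00940861]
 [-0.23510261  0.70810259 -0.66582091]
 [ 0.22175381 -0.62787837 -0.74605227]] [0.4654827  0.21850811 1.5695884 ]
wrist 70.36193941195533 322.2883807459534 234.18351808949163 -0.056219692680602514 [[ 4.41029216e-01 -8.97492701e-01  2.86728670e-04]
 [-8.59099920e-01 -4.22070463e-01  2.89488951e-01]
 [-2.59693201e-01 -1.27919414e-01 -9.57181313e-01]] [-0.62455306 -0.0354623   0.39167754]
```

View pics/scene0.png

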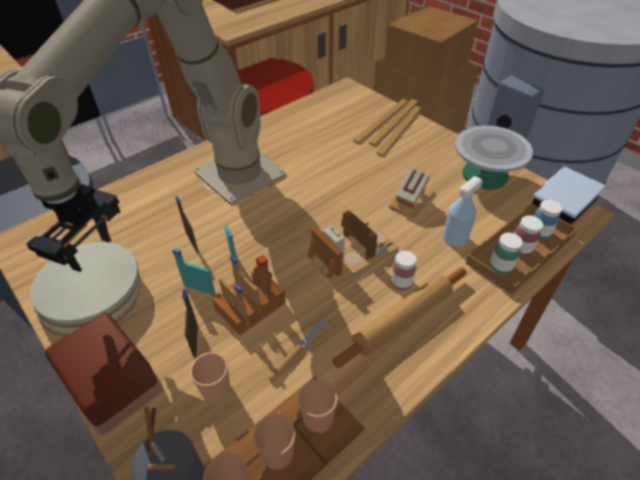

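View pics/side0.png

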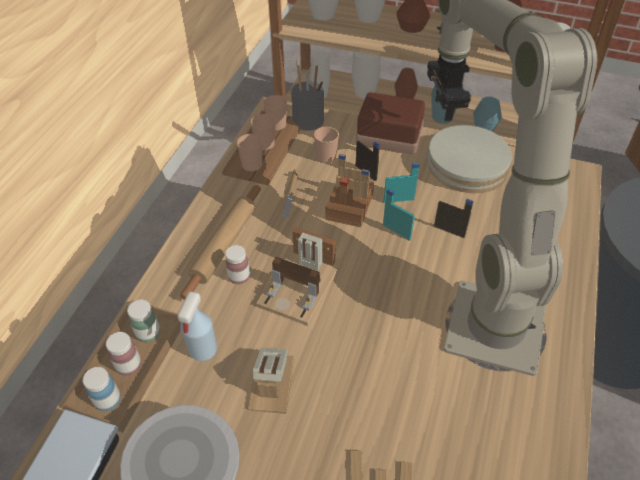

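View pics/wrist0.png

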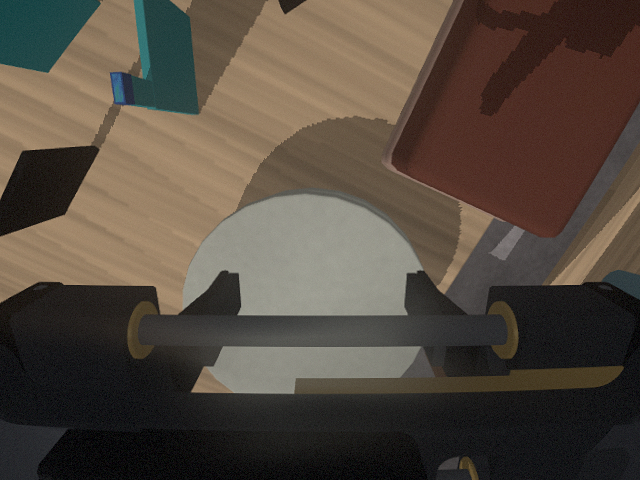

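The scene picture shows the block at (250,300), the frame at (345,240) and the easel at (412,188). In the side picture they are at (350,200), (300,275) and (270,375). Black and turquoise decoy packers stand around the block. Next I'll get the network points and triangulate them.

```bash
cat > h.py <<'E'
from bench import telemetry, imaging, ctrl
import numpy as np, cv2
from scipy.spatial.transform import Rotation as Ro
from scipy.optimize import least_squares
def K(c):
    f=240/np.tan(np.radians(c["fovy"]/2)); return f
def ray(c,uv):
    f=K(c); d=(np.array(uv,float)-[c["cx"],c["cy"]])/f
    s=d.copy()
    for _ in range(30): s=d/(1+c["k1"]*(s@s))
    R=np.array(c["R"]);t=np.array(c["t"])
    v=R.T@np.array([s[0],s[1],1]); return -R.T@t, v/np.linalg.norm(v)
def proj(c,X):
    X=np.atleast_2d(X); p=X@np.array(c["R"]).T+np.array(c["t"]); s=p[:,:2]/p[:,2:]
    r2=(s**2).sum(1,keepdims=True); return K(c)*s*(1+c["k1"]*r2)+[c["cx"],c["cy"]]
def tri(obs):
    A=np.zeros((3,3));b=np.zeros(3)
    for c,uv in obs:
        o,v=ray(c,uv);P=np.eye(3)-np.outer(v,v);A+=P;b+=P@o
    X=np.linalg.solve(A,b); return X,[float(np.linalg.norm(proj(c,X)[0]-uv)) for c,uv in obs]
E
python3 - <<'E'
from h import *
C={n:imaging.capture(n) for n in ["scene","side"]}
import pickle
pickle.dump(C,open("c0.pkl","wb"))
for th in "frame mate_center bar_edge easel mould_center block packer_near_tab packer_far_tab wedge_tab knife rolling_pin spray mug jar".split():
    r={n:imaging.tip_of(n,th) for n in C}
    for n in C: print(th,n,[(np.round(d["uv"],1).tolist(),round(d["conf"],2)) for d in r[n]])
    for a in r["scene"][:4]:
        for b in r["side"][:4]:
            X,e=tri([(C["scene"],a["uv"]),(C["side"],b["uv"])])
            if max(e)<5: print("   ",np.round(X,4),np.round(e,1))
E
```

```text
frame scene [([350.7, 253.0], 0.81), ([355.4, 227.4], 0.57), ([216.8, 391.6], 0.22)]
frame side [([302.8, 283.5], 0.62), ([294.4, 259.8], 0.33)]
    [ 0.5202  0.0253 -0.0018] [1.1 1.2]
    [ 0.5535 -0.0078  0.0489] [0.7 0.7]
    [0.4998 0.0662 0.0585] [0.4 0.4]
    [0.5326 0.0325 0.1042] [0.8 0.8]
mate_center scene [([333.8, 244.0], 0.51)]
mate_center side [([305.1, 247.5], 0.72)]
    [ 0.5257 -0.0372  0.0808] [1.8 1.8]
bar_edge scene [([356.1, 221.7], 0.7)]
bar_edge side [([297.5, 261.1], 0.64)]
    [0.5223 0.0422 0.1129] [0.1 0.1]
easel scene [([411.1, 201.1], 0.58), ([356.0, 223.9], 0.37)]
easel side [([269.2, 380.1], 0.84)]
    [0.4936 0.3266 0.0009] [0.6 0.8]
mould_center scene [([214.2, 391.8], 0.64), ([415.5, 186.8], 0.6)]
mould_center side [([269.1, 360.5], 0.78), ([306.9, 249.4], 0.65), ([269.0, 382.4], 0.44)]
    [0.4995 0.3171 0.0708] [1.5 2. ]
    [0.4824 0.3519 0.0394] [0.3 0.4]
block scene [([249.3, 306.2], 0.59), ([352.3, 251.4], 0.44)]
block side [([349.7, 204.6], 0.67), ([222.6, 248.7], 0.46)]
    [ 0.4834 -0.3038  0.0017] [0.2 0.2]
packer_near_tab scene [([188.3, 29
[... 627 characters left out ...]
3.0, 162.5], 0.71)]
    [ 0.4925 -0.2558  0.1338] [1.  0.9]
knife scene [([300.5, 349.2], 0.75)]
knife side [([291.2, 195.9], 0.81)]
    [ 0.6677 -0.2856 -0.0015] [0.9 0.7]
rolling_pin scene [([400.3, 321.5], 0.81), ([232.0, 260.7], 0.72), ([239.0, 291.1], 0.46)]
rolling_pin side [([225.8, 245.3], 0.72), ([307.2, 249.9], 0.24)]
    [ 0.7758 -0.0408 -0.006 ] [0.2 0.2]
spray scene [([456.1, 235.9], 0.86)]
spray side [([203.7, 352.7], 0.67)]
    [ 0.6812  0.3082 -0.0026] [0.6 0.7]
mug scene [([218.3, 390.7], 0.94)]
mug side [([324.6, 159.4], 0.95)]
    [ 0.6241 -0.4912 -0.0087] [0.3 0.2]
jar scene [([402.2, 285.4], 0.57)]
jar side [([234.1, 274.4], 0.82)]
    [ 0.7051  0.0506 -0.0027] [1.5 1.5]
```

```bash
python3 - <<'E'
from h import *
import pickle
C=pickle.load(open("c0.pkl","rb"))
a=C["scene"]["color"]
b=C["side"]["color"]
def z(im,x0,x1,y0,y1,s): return cv2.resize(im[y0:y1,x0:x1],None,fx=s,fy=s,interpolation=cv2.INTER_CUBIC)
cv2.imwrite("pics/z1.png",np.hstack([z(a,290,450,160,290,2.5),z(b,230,390,220,350,2.5)]))
cv2.imwrite("pics/z2.png",np.vstack([np.hstack([z(a,180,310,220,350,3),z(b,310,440,120,250,3)])]))
cv2.imwrite("pics/z3.png",np.vstack([np.hstack([z(a,370,450,150,230,5),z(b,230,310,335,415,5)])]))
s=telemetry.sense();
print(s["time_s"])
c=imaging.capture("wrist");R=np.array(c["R"]);t=np.array(c["t"])
T=Ro.from_euler("xyz",s["orientation"],degrees=True).as_matrix()
print("cam in tool",T.T@(-R.T@t-s["tcp_pos"])*1000, (R@T))
E
```

```text
1.65
cam in tool [  -0.41373791  -79.41076744 -163.51980369] [[ 9.99998777e-01  8.52522694e-05 -1.56135878e-03]
 [-5.33510203e-04  9.57198623e-01 -2.89431359e-01]
 [ 1.46985580e-03  2.89431839e-01  9.57197498e-01]]
```

View pics/z1.png

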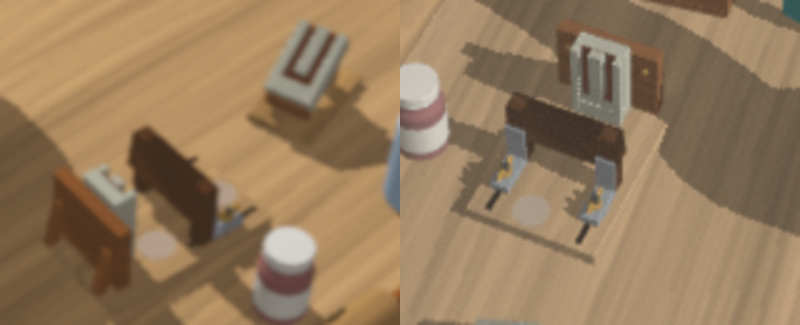

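View pics/z2.png

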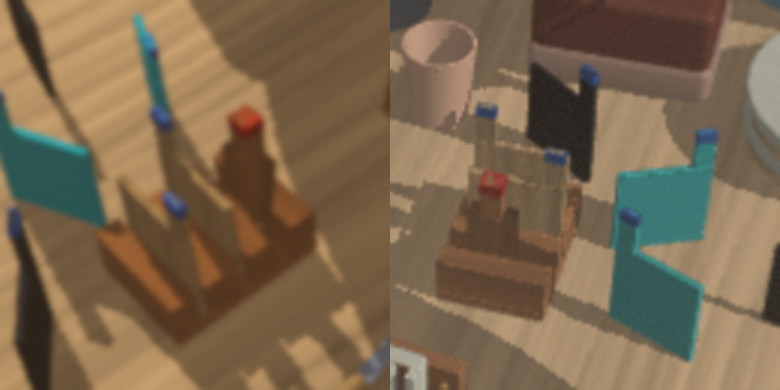

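View pics/z3.png

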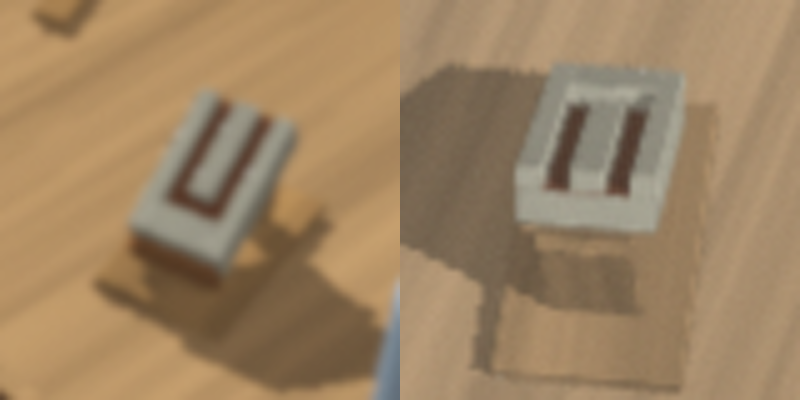

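The easel's low end, with the lip, faces -y, so its y is close to world +y and the channel faces up. Frame and block are nearly aligned with the world axes. I'll take closer wrist views over the block, frame and easel.

```bash
cat >> h.py <<'E'
def eul(rpy): return Ro.from_euler("xyz",rpy,degrees=True)
def plan(p,rot,n=None,p0=None,r0=None,vmax=38.,wmax=6.6,dec=1):
    s=telemetry.sense()
    p0=np.array(s["tcp_pos"]) if p0 is None else np.array(p0); r0=eul(s["orientation"]) if r0 is None else r0
    p=np.array(p); rv=(r0.inv()*rot).as_rotvec(degrees=True)
    d=(p-p0)*1000
    if n is None: n=int(max(np.ceil(np.linalg.norm(d)/vmax),np.ceil(np.linalg.norm(rv)/wmax),1))
    rows=[];r=r0;pp=p0.copy()
    for i in range(n):
        goal=p0+(p-p0)*(i+1)/n
        sh=np.round(r.inv().apply((goal-pp)*1000),dec); tu=np.round(rv/n,2)
        rows.append([*sh.tolist(),*tu.tolist()]); pp=pp+r.apply(sh)/1000; r=r*Ro.from_rotvec(tu,degrees=True)
    for i in range(0,n,10):
        print(rows[i:i+10])
    return pp,r
E
python3 - <<'E'
from h import *
plan([0.40,-0.37,0.335],eul([180,0,-90]))
plan([0.40,-0.25,0.335],eul([180,0,-90]),p0=[0.40,-0.37,0.335],r0=eul([180,0,-90]))
E
```

```text
[[-16.6, -28.0, -16.1, -0.0, -0.0, 3.74], [-18.5, -26.8, -16.0, -0.0, -0.0, 3.74], [-20.1, -25.5, -16.1, -0.0, -0.0, 3.74], [-21.8, -24.2, -16.0, -0.0, -0.0, 3.74], [-23.3, -22.8, -16.1, -0.0, -0.0, 3.74], [-24.7, -21.1, -16.1, -0.0, -0.0, 3.74], [-26.1, -19.5, -16.0, -0.0, -0.0, 3.74]]
[[-30.0, -0.0, -0.0, 0.0, 0.0, 0.0], [-30.0, -0.0, -0.0, 0.0, 0.0, 0.0], [-30.0, -0.0, -0.0, 0.0, 0.0, 0.0], [-30.0, -0.0, -0.0, 0.0, 0.0, 0.0]]
```

>>> {"fn": "move_arm", "kwargs": {
  "rows": [
    [[-16.6, -28, -16.1, 0, 0, 3.74], [-18.5, -26.8, -16, 0, 0, 3.74], [-20.1, -25.5, -16.1, 0, 0, 3.74], [-21.8, -24.2, -16, 0, 0, 3.74], [-23.3, -22.8, -16.1, 0, 0, 3.74], [-24.7, -21.1, -16.1, 0, 0, 3.74], [-26.1, -19.5, -16, 0, 0, 3.74], [0, 0, 0, 0, 0, 0], [0, 0, 0, 0, 0, 0]]
  ]
}}

```text
time_s: 2.45
tcp_pos: [0.4016, -0.3685, 0.3362]
orientation: [-179.9, -0.1, -89.8]
force: [-0.5, -0.5, 0.2]
opening: 1.0
```

```bash
cat >> h.py <<'E'
import pickle
def look(tag,things=(),cam="wrist"):
    c=imaging.capture(cam); s=telemetry.sense()
    d={"c":c,"s":s,"tips":{}}
    for th in things:
        d["tips"][th]=[(np.round(x["uv"],1),round(x["conf"],2)) for x in imaging.tip_of(cam,th)]
        print(th,[(a.tolist(),k) for a,k in d["tips"][th]])
    pickle.dump(d,open(f"v_{tag}.pkl","wb")); cv2.imwrite(f"pics/{tag}.png",c["color"])
    print(s["time_s"],np.round(s["tcp_pos"],4),np.round(s["orientation"],2),np.round(s["force"],1),round(s["opening"],3)); return d
E
python3 - <<'E'
from h import *
look("b1",["wedge_tab","packer_near_tab","packer_far_tab","block"])
E
```

```text
wedge_tab [([211.5, 124.2], 0.56), ([418.5, 24.6], 0.3)]
packer_near_tab [([265.2, 394.2], 0.94), ([388.5, 167.0], 0.91), ([337.3, 279.2], 0.78), ([258.3, 171.1], 0.66), ([225.4, 242.6], 0.59)]
packer_far_tab [([298.7, 90.6], 0.84)]
block [([274.6, 131.8], 0.67)]
2.5 [ 0.4002 -0.3699  0.3352] [-1.7998e+02 -5.0000e-02 -8.9910e+01] [-0.1 -1.7 -0.3] 1.001
```

View pics/b1.png

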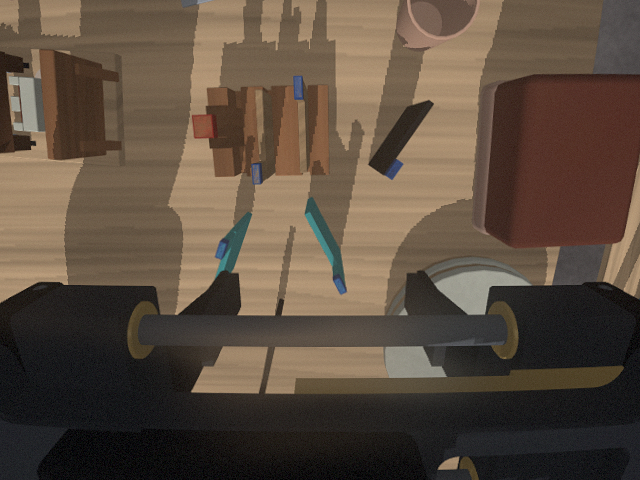

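Wrist view: red wedge tab at (205,126), block packer tabs at (258,172) for the near one and (299,88) for the far one. The others are decoys. I'll take a second view from a shifted place.

>>> {"fn": "move_arm", "kwargs": {
  "rows": [
    [[-35, 0, 0, 0, 0, 0], [-35, 0, 0, 0, 0, 0], [-35, 0, 0, 0, 0, 0], [-35, 0, 0, 0, 0, 0], [0, 0, 0, 0, 0, 0], [0, 0, 0, 0, 0, 0]]
  ]
}}

```text
time_s: 3.2
tcp_pos: [0.3999, -0.229, 0.3351]
orientation: [-180.0, -0.0, -89.9]
force: [-0.2, -0.7, -0.4]
opening: 1.001
```

```bash
python3 - <<'E'
from h import *
look("b2",["wedge_tab","packer_near_tab","packer_far_tab","block","frame","mate_center","bar_edge"])
E
```

```text
wedge_tab [([346.3, 123.1], 0.87)]
packer_near_tab [([387.9, 171.3], 0.97), ([454.9, 274.7], 0.85), ([342.0, 242.7], 0.67)]
packer_far_tab [([435.2, 87.6], 0.85)]
block []
frame [([139.8, 100.3], 0.72)]
mate_center [([345.3, 123.8], 0.67)]
bar_edge [([76.5, 94.5], 0.84)]
3.25 [ 0.3996 -0.2305  0.3349] [ 1.800e+02 -3.000e-02 -9.002e+01] [-0.7 -0.6 -0.3] 1.002
```

View pics/b2.png

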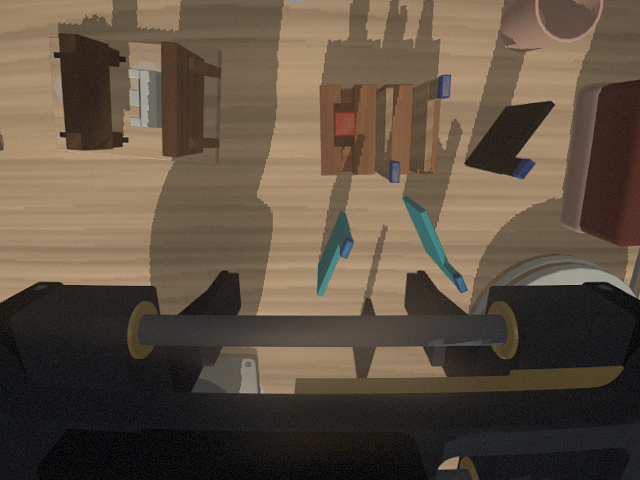

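Second view: wedge (345,124), near tab (394,172), far tab (444,88), frame at the left. I'll go over the frame.

>>> {"fn": "move_arm", "kwargs": {
  "rows": [
    [[-38, -5, 0, 0, 0, 0], [-38, -5, 0, 0, 0, 0], [-38, -5, 0, 0, 0, 0], [-38, -5, 0, 0, 0, 0], [-38, -5, 0, 0, 0, 0], [0, 0, 0, 0, 0, 0], [0, 0, 0, 0, 0, 0]]
  ]
}}

```text
time_s: 4.18
tcp_pos: [0.4253, -0.0384, 0.3351]
orientation: [-180.0, -0.0, -89.8]
force: [0.0, -0.9, -0.3]
opening: 1.002
```

```bash
python3 - <<'E'
from h import *
a=pickle.load(open("v_b1.pkl","rb"));b=pickle.load(open("v_b2.pkl","rb"))
for th,i,j in [("wedge_tab",0,0),("packer_near_tab",3,0),("packer_far_tab",0,0)]:
    print(th,*tri([(a["c"],a["tips"][th][i][0]),(b["c"],b["tips"][th][j][0])]))
look("f1",["frame","mate_center","bar_edge"])
E
```

```text
wedge_tab [ 0.4887574  -0.25395951  0.13297288] [0.543746190683202, 0.5476915801568246]
packer_near_tab [ 0.43969676 -0.29996455  0.13002066] [0.8128967494047671, 0.8154976774463023]
packer_far_tab [ 0.52316021 -0.34454061  0.12859792] [1.00901802434189, 1.010741595492433]
frame [([275.8, 119.4], 0.7)]
mate_center [([321.0, 122.4], 0.96)]
bar_edge [([247.4, 114.0], 0.58)]
4.2333 [ 0.4251 -0.0401  0.335 ] [-1.800e+02 -2.000e-02 -8.995e+01] [-0.1  0.  -0.1] 0.998
```

View pics/f1.png

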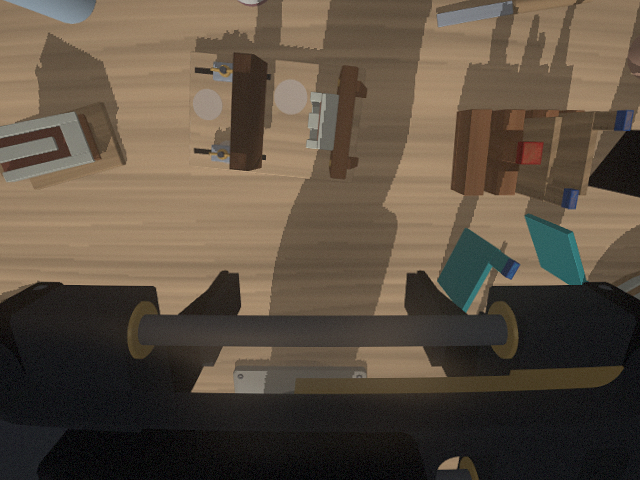

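Frame view: mould half top at (325,122), bar at (248,112), board spanning cols 190-365, and the easel at left, yawed about 13°. I'll move on so the easel and frame are both in view.

>>> {"fn": "move_arm", "kwargs": {
  "rows": [
    [[-36, -2, 0, 0, 0, 0], [-36, -2, 0, 0, 0, 0], [-36, -2, 0, 0, 0, 0], [-36, -2, 0, 0, 0, 0], [-36, -2, 0, 0, 0, 0], [0, 0, 0, 0, 0, 0], [0, 0, 0, 0, 0, 0]]
  ]
}}

```text
time_s: 4.97
tcp_pos: [0.4351, 0.1409, 0.3348]
orientation: [180.0, 0.0, -89.9]
force: [0.2, -0.3, -0.1]
opening: 0.999
```

```bash
python3 - <<'E'
from h import *
look("f2",["frame","mate_center","bar_edge","easel","mould_center"])
E
```

```text
frame [([402.2, 126.7], 0.77), ([181.1, 153.4], 0.7)]
mate_center [([469.7, 136.0], 0.91), ([629.9, 25.4], 0.57)]
bar_edge [([408.8, 126.5], 0.59)]
easel []
mould_center [([182.2, 152.4], 0.67)]
5.0167 [0.4354 0.1392 0.3347] [179.97  -0.   -90.04] [-0.  -0.5  0. ] 1.0
```

View pics/f2.png

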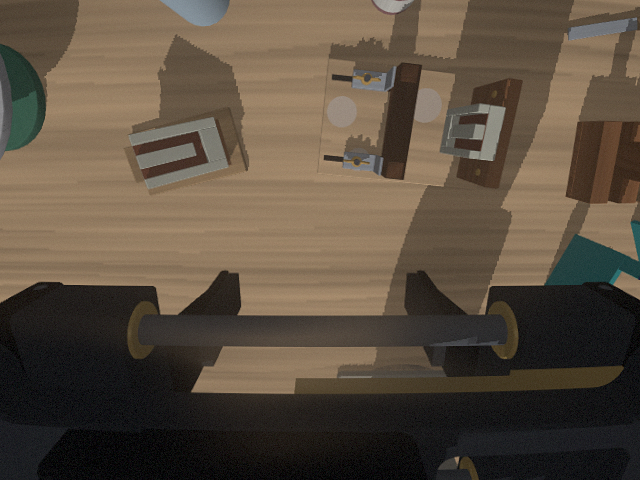

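```bash
cat >> h.py <<'E'
def zoom(im,x0,y0,x1,y1,s,out,step=10):
    z=cv2.resize(im[y0:y1,x0:x1],None,fx=s,fy=s,interpolation=cv2.INTER_CUBIC)
    for x in range((x0//step+1)*step,x1,step):
        X=int((x+.5-x0)*s); cv2.line(z,(X,0),(X,6 if x%50 else 14),(0,255,255),1)
        if x%20==0: cv2.putText(z,str(x),(X-10,24),0,.35,(0,255,255),1)
    for y in range((y0//step+1)*step,y1,step):
        Y=int((y+.5-y0)*s); cv2.line(z,(0,Y),(6,Y),(0,255,255),1)
        if y%20==0: cv2.putText(z,str(y),(8,Y+4),0,.35,(0,255,255),1)
    cv2.imwrite(out,z)
E
python3 - <<'E'
from h import *
a=pickle.load(open("v_f1.pkl","rb"))["c"]["color"];b=pickle.load(open("v_f2.pkl","rb"))["c"]["color"]
zoom(a,180,40,380,190,4,"pics/zf1.png");zoom(b,310,50,530,200,3.6,"pics/zf2.png");zoom(b,110,90,260,202,5,"pics/zf3.png")
E
```

```text
(no output)
```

View pics/zf1.png

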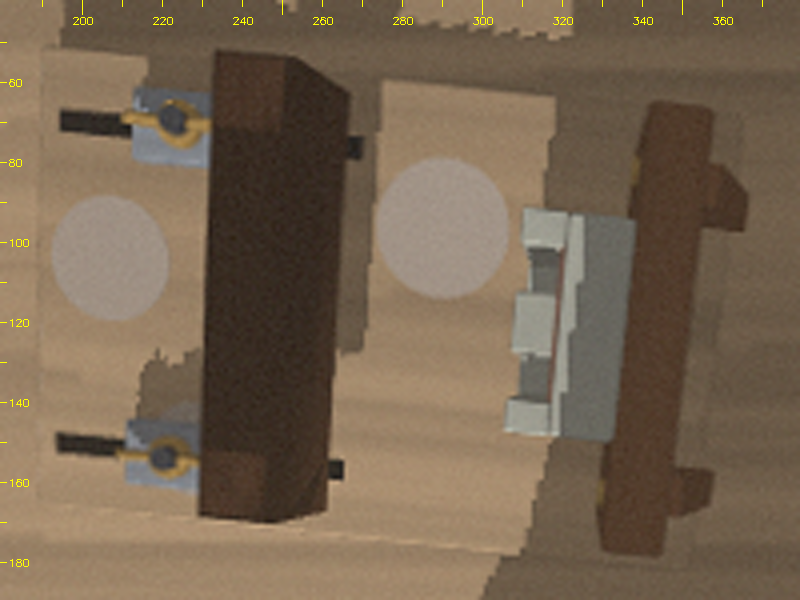

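View pics/zf2.png

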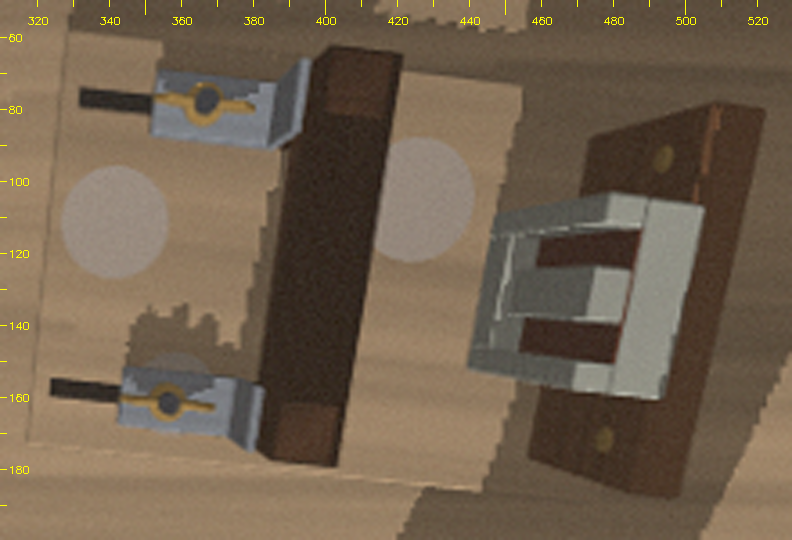

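View pics/zf3.png

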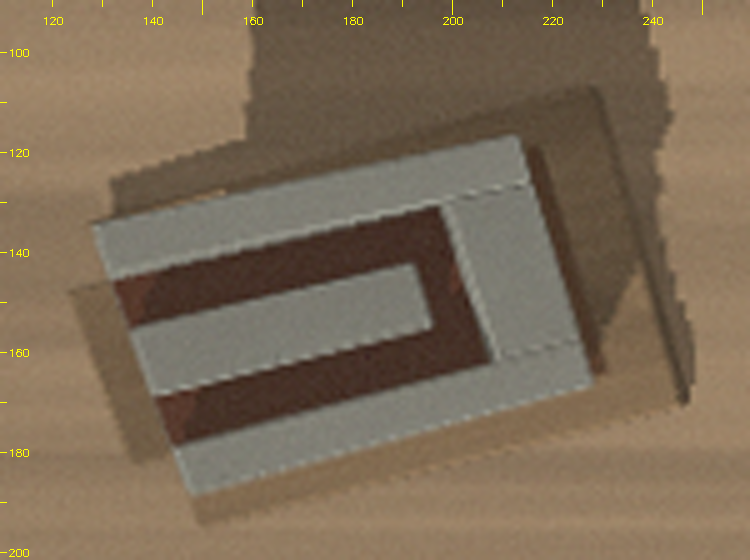

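```bash
python3 - <<'E'
from h import *
a=pickle.load(open("v_f1.pkl","rb"))["c"]["color"];b=pickle.load(open("v_f2.pkl","rb"))["c"]["color"]
def zz(im,x0,y0): return cv2.convertScaleAbs(cv2.resize(im[y0:y0+36,x0:x0+50],None,fx=8,fy=8,interpolation=cv2.INTER_NEAREST),alpha=2)
cv2.imwrite("pics/zz.png",np.vstack([np.hstack([zz(a,225,45),zz(a,225,140)]),np.hstack([zz(b,390,55),zz(b,375,150)])]))
E
```

```text
(no output)
```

View pics/zz.png

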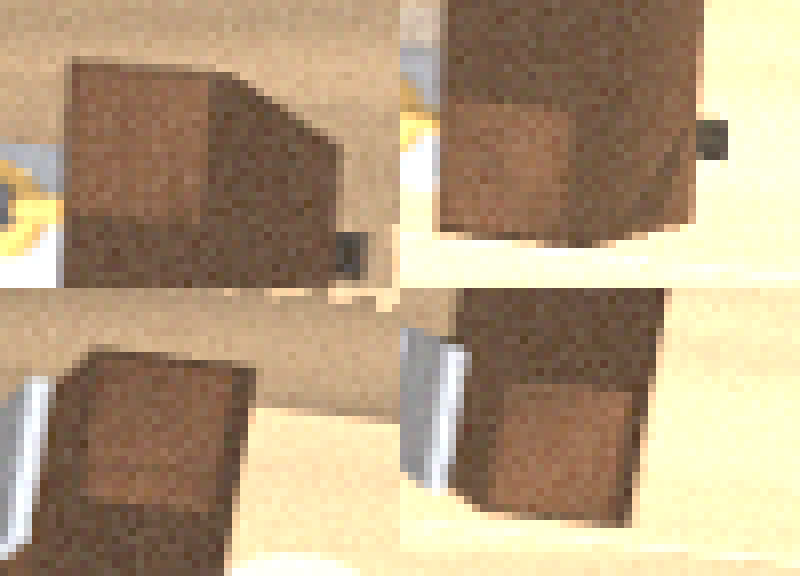

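```bash
cat > fit.py <<'E'
from h import *
f1=pickle.load(open("v_f1.pkl","rb"))["c"];f2=pickle.load(open("v_f2.pkl","rb"))["c"]
bar2=[(421.5,64.5),(403.3,179.1)];bar1=[(253.9,53.9),(247,170.3)]
m2=[(478.9,103.7),(504.8,107),(492.8,160.6),(469.2,157.8)];m1=[(310.75,91.5),(338.5,94.25),(332.5,149.75),(305.75,147.5)]
mp=[(29,-50,118),(29,-80,118),(-29,-80,118),(-29,-50,118)]
bd2=[(328.4,57.3),(317.3,172.3)];bp=[(75,115,18),(-75,115,18)]
def W(p,P): 
    return (Ro.from_euler("z",p[2]).apply(np.array(P)/1000.)+[p[0],p[1],0])
def res(p):
    br=[(62,p[3]*1000,103),(-62,p[3]*1000,103)]
    r=[proj(f2,W(p,br))-bar2,proj(f1,W(p,br))-bar1,proj(f2,W(p,mp))-m2,proj(f1,W(p,mp))-m1,proj(f2,W(p,bp))-bd2]
    return np.vstack(r).ravel()
s=least_squares(res,[.52,.025,.03,.015],loss="soft_l1"); p=s.x
print("frame",p[:2],np.degrees(p[2]),"bar y",p[3],"gap",p[3]*1000+20); print(np.round(res(p).reshape(-1,2),1).tolist())
uv=[(128.1,134.3),(213.1,116.9),(227.9,166.5),(148.1,188.1)]
mc=np.array([(32,-15,50),(32,-15,-50),(-32,-15,-50),(-32,-15,50)])/1000.
def mW(q,P): return (Ro.from_euler("z",q[3])*Ro.from_euler("x",-q[4])).apply(P)+q[:3]
for free in (0,1):
    def r2(q):
        q=np.array(q); 
        if not free: q=np.append(q[:4],np.radians(60))
        return (proj(f2,mW(q,mc))-uv).ravel()
    s2=least_squares(r2,[.5,.32,.07,.2,np.radians(60)]);q=s2.x
    print("mould",q[:3],np.degrees(q[3:]),np.round(s2.fun,1))
E
python3 fit.py
```

```text
frame [0.52214201 0.02657226] -5.821957386768011 bar y 0.014393895861417462 gap 34.39389586141746
[[-0.1, 0.0], [-0.5, 0.1], [-0.1, 0.0], [0.8, 0.1], [0.0, -0.7], [0.8, -0.4], [0.7, 0.3], [-1.5, -0.1], [-0.1, -0.3], [0.6, 0.2], [0.3, 0.8], [-0.3, 0.1], [-0.3, -0.4], [-0.8, 0.4]]
mould [0.49057897 0.32016597 0.06351862] [13.24601133 60.        ] [ 0.3 -0.1 -0.2 -0.2  0.   0.1 -0.2  0.1]
mould [0.49057892 0.32016494 0.06352461] [13.24624307 59.99201437] [ 0.3 -0.1 -0.2 -0.2  0.   0.1 -0.2  0.1]
```

```bash
cat >> fit.py <<'E'
C=pickle.load(open("c0.pkl","rb"))
for n,(x0,y0) in {"scene":(370,150),"side":(230,335)}.items():
    im=cv2.resize(C[n]["color"][y0:y0+80,x0:x0+80],None,fx=5,fy=5,interpolation=cv2.INTER_CUBIC)
    cs=np.array([(x,y,z) for x in(32,-32) for y in(-15,15) for z in(50,-50)])/1000.
    P=(proj(C[n],mW(q,cs))-[x0,y0]+.5)*5
    for i in range(8):
        for j in range(i):
            if (abs(cs[i]-cs[j])>1e-6).sum()==1: cv2.line(im,tuple(P[i].astype(int)),tuple(P[j].astype(int)),(0,0,255),1)
    C[n]["o"]=im
cv2.imwrite("pics/ov.png",np.hstack([C["scene"]["o"],C["side"]["o"]]))
E
python3 fit.py >/dev/null
```

```text
(no output)
```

View pics/ov.png

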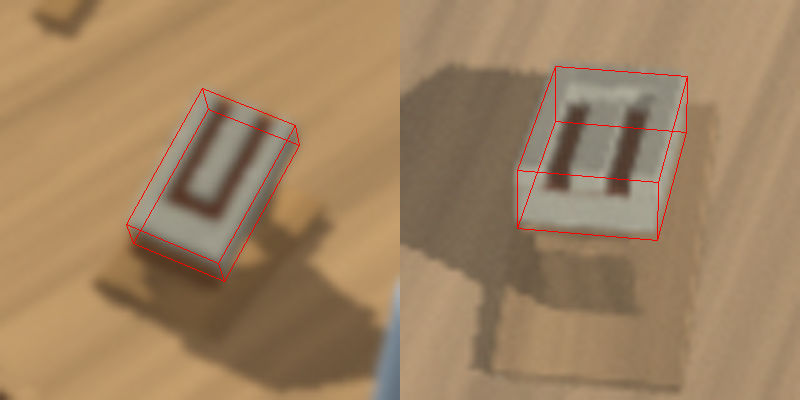

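```bash
python3 - <<'E'
from h import *
C=pickle.load(open("c0.pkl","rb"))
print(tri([(C["scene"],(493,148)),(C["side"],(180,455))]))
cs=C["scene"];o,v=ray(cs,(456,148));print("left rim",o+v*((.15-o[2])/v[2]))
E
cat >> h.py <<'E'
mz=0.0655
MR=Ro.from_euler("z",13.25,degrees=True)*Ro.from_euler("x",-60,degrees=True); MP=np.array([.4906,.3202,mz])
a=np.radians(20);TM=Ro.from_matrix(np.array([[1,0,0],[0,-np.cos(a),-np.sin(a)],[0,np.sin(a),-np.cos(a)]]).T)
GM=np.array([0,0,.022])
def mgrasp(P,R,back=0):
    rot=R*TM; g=P+R.apply(GM); return g+rot.apply([0,0,.019-back]),rot
FR=Ro.from_euler("z",-5.82,degrees=True);FP=np.array([.5221,.0266,0])
def F(x,y,z): return FP+FR.apply([x/1000,y/1000,z/1000])
E
python3 - <<'E'
from h import *
p,r=mgrasp(MP,MR,.12); print(p,r.as_euler("xyz",degrees=True)); plan(p,r)
p2,r2=mgrasp(MP,MR,.0); print(p2); plan(p2,r2,p0=p,r0=r)
E
```

```text
(array([0.57381368, 0.60329447, 0.11672049]), [0.2625074170615565, 0.39919642391446736])
left rim [0.52002058 0.47371722 0.15      ]
[0.4713531  0.40193865 0.15387049] [ 1.40000000e+02 -1.27222187e-14  1.32500000e+01]
[[-15.5, -2.1, 10.6, -1.67, 2.11, -5.8], [-15.6, -3.9, 10.0, -1.67, 2.11, -5.8], [-15.4, -5.8, 9.3, -1.67, 2.11, -5.8], [-15.0, -7.7, 8.5, -1.67, 2.11, -5.8], [-14.6, -9.3, 7.7, -1.67, 2.11, -5.8], [-13.7, -11.0, 6.9, -1.67, 2.11, -5.8], [-12.8, -12.5, 6.1, -1.67, 2.11, -5.8], [-11.7, -14.0, 5.2, -1.67, 2.11, -5.8], [-10.3, -15.1, 4.4, -1.67, 2.11, -5.8], [-9.0, -16.3, 3.6, -1.67, 2.11, -5.8]]
[[-7.3, -17.2, 2.8, -1.67, 2.11, -5.8], [-5.6, -18.0, 2.1, -1.67, 2.11, -5.8], [-3.9, -18.4, 1.3, -1.67, 2.11, -5.8], [-2.0, -18.8, 0.7, -1.67, 2.11, -5.8], [-0.1, -18.9, 0.1, -1.67, 2.11, -5.8], [1.7, -18.8, -0.4, -1.67, 2.11, -5.8], [3.8, -18.6, -0.9, -1.67, 2.11, -5.8]]
[0.48903236 0.32685752 0.06194516]
[[0.0, 0.0, 30.0, 0.0, 0.0, 0.0], [-0.0, 0.0, 30.0, 0.0, 0.0, 0.0], [-0.0, 0.0, 30.0, 0.0, 0.0, 0.0], [0.0, 0.0, 30.0, 0.0, 0.0, 0.0]]
```

>>> {"fn": "move_arm", "kwargs": {
  "rows": [
    [[-15.5, -2.1, 10.6, -1.67, 2.11, -5.8], [-15.6, -3.9, 10.0, -1.67, 2.11, -5.8], [-15.4, -5.8, 9.3, -1.67, 2.11, -5.8], [-15.0, -7.7, 8.5, -1.67, 2.11, -5.8], [-14.6, -9.3, 7.7, -1.67, 2.11, -5.8], [-13.7, -11.0, 6.9, -1.67, 2.11, -5.8], [-12.8, -12.5, 6.1, -1.67, 2.11, -5.8], [-11.7, -14.0, 5.2, -1.67, 2.11, -5.8], [-10.3, -15.1, 4.4, -1.67, 2.11, -5.8], [-9.0, -16.3, 3.6, -1.67, 2.11, -5.8]]
  ]
}}

```text
time_s: 6.1
tcp_pos: [0.4566, 0.2948, 0.2276]
orientation: [155.7, -9.4, -28.8]
force: [0.0, 0.8, -0.2]
opening: 0.998
```

>>> {"fn": "move_arm", "kwargs": {
  "rows": [
    [[-7.3, -17.2, 2.8, -1.67, 2.11, -5.8], [-5.6, -18.0, 2.1, -1.67, 2.11, -5.8], [-3.9, -18.4, 1.3, -1.67, 2.11, -5.8], [-2.0, -18.8, 0.7, -1.67, 2.11, -5.8], [-0.1, -18.9, 0.1, -1.67, 2.11, -5.8], [1.7, -18.8, -0.4, -1.67, 2.11, -5.8], [3.8, -18.6, -0.9, -1.67, 2.11, -5.8], [0, 0, 0, 0, 0, 0], [0, 0, 0, 0, 0, 0]]
  ]
}}

```text
time_s: 6.85
tcp_pos: [0.4699, 0.4035, 0.1527]
orientation: [139.9, 0.1, 13.3]
force: [1.0, -0.4, -0.3]
opening: 1.002
```

```bash
python3 - <<'E'
from h import *
d=look("e1",["mould_center"])
print(np.round(d["s"]["qpos"],1))
c=d["c"];im=c["color"].copy()
cs=np.array([(x,y,z) for x in(32,-32) for y in(-15,15) for z in(50,-50)])/1000.
P=proj(c,MR.apply(cs)+MP)
for i in range(8):
  for j in range(i):
    if (abs(cs[i]-cs[j])>1e-6).sum()==1: cv2.line(im,tuple(P[i].astype(int)),tuple(P[j].astype(int)),(0,0,255),1)
cv2.imwrite("pics/e1o.png",im)
p2,r2=mgrasp(MP,MR,.0);plan(p2,r2)
E
```

```text
mould_center [([324.9, 243.6], 0.84)]
6.9 [0.4709 0.4028 0.1538] [ 1.3998e+02 -1.0000e-02  1.3170e+01] [ 0.1 -0.5 -0.4] 1.0
[-31.5  50.3 -50.2  68.2  54.4 113.7 -63.6]
[[-0.0, -0.0, 30.2, -0.0, 0.01, -0.04], [-0.1, -0.0, 30.2, -0.0, 0.01, -0.04], [-0.0, -0.0, 30.2, -0.0, 0.01, -0.04], [-0.1, -0.0, 30.1, -0.0, 0.01, -0.04]]
```

View pics/e1o.png

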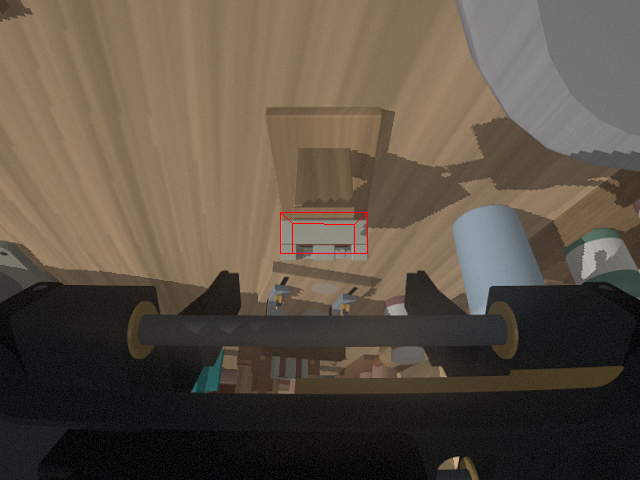

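```bash
python3 - <<'E'
from h import *
b=pickle.load(open("v_e1.pkl","rb"))["c"]["color"]
zoom(b,255,90,405,190+90,5,"pics/ze1.png")
E
```

```text
(no output)
```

View pics/ze1.png

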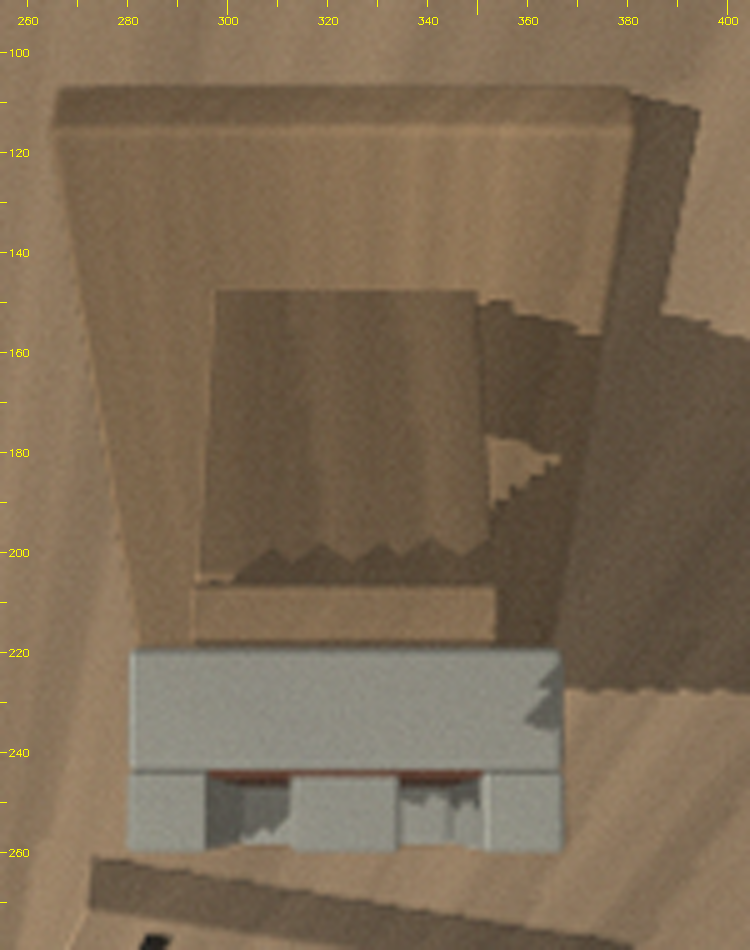

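```bash
cat > fit2.py <<'E'
from h import *
f2=pickle.load(open("v_f2.pkl","rb"))["c"];e1=pickle.load(open("v_e1.pkl","rb"))["c"]
uv=[(128.1,134.3),(213.1,116.9),(227.9,166.5),(148.1,188.1)]
mc=np.array([(32,-15,50),(32,-15,-50),(-32,-15,-50),(-32,-15,50)])/1000.
ue=[(280.5,219.1),(367.1,219.1),(279.9,259.9),(367.1,259.9)]
me=np.array([(-32,15,50),(32,15,50),(-32,-15,50),(32,-15,50)])/1000.
def mW(q,P): return (Ro.from_euler("z",q[3])*Ro.from_euler("x",-np.radians(60))).apply(P)+q[:3]
s=least_squares(lambda q:np.vstack([proj(f2,mW(q,mc))-uv,proj(e1,mW(q,me))-ue]).ravel(),[.49,.32,.066,.23])
print(s.x[:3],np.degrees(s.x[3]),np.round(s.fun,1))
E
python3 fit2.py
```

```text
[0.49098811 0.31757537 0.06936741] 13.25491779899328 [-0.3 -0.4  0.4 -0.8  0.8  0.3 -0.5  0.6 -0.4 -0.3  0.1 -0.  -0.2 -0.1
  0.3  0.1]
```

```bash
sed -i 's/MP=np.array(.*$/MP=np.array([.4910,.3176,.0694])/' h.py; python3 - <<'E'
from h import *
p2,r2=mgrasp(MP,MR,.0);print(p2);plan(p2,r2)
E
```

```text
[0.48943236 0.32425752 0.06584516]
[[-0.1, 1.1, 29.9, -0.0, 0.01, -0.04], [-0.1, 1.1, 29.8, -0.0, 0.01, -0.04], [-0.1, 1.2, 29.9, -0.0, 0.01, -0.04], [-0.1, 1.1, 29.8, -0.0, 0.01, -0.04]]
```

>>> {"fn": "move_arm", "kwargs": {
  "rows": [
    [[0, 1.1, 29.8, 0, 0, 0], [0, 1.1, 29.8, 0, 0, 0], [0, 1.1, 29.8, 0, 0, 0], [0, 1.1, 29.8, 0, 0, 0], [0, 0, 0, 0, 0, 0], [0, 0, 0, 0, 0, 0]]
  ]
}}

```text
time_s: 7.45
tcp_pos: [0.4905, 0.3226, 0.0658]
orientation: [139.9, -0.0, 13.0]
force: [-0.4, 0.6, 0.9]
opening: 0.996
```

```bash
python3 - <<'E'
from h import *
d=look("e2");print(np.round(d["s"]["qpos"],1))
look("e2s",cam="side")
zoom(cv2.imread("pics/e2s.png"),200,300,340,405,5,"pics/ze2.png")
E
```

```text
7.5 [0.49   0.3246 0.0667] [ 1.4003e+02 -9.0000e-02  1.3110e+01] [ 0.5  0.5 -0.2] 1.005
[-23.   50.4 -49.4  81.2  56.  103.2 -66.3]
7.55 [0.4896 0.3257 0.067 ] [ 1.4008e+02 -1.1000e-01  1.3200e+01] [-0.8 -0.3 -0.2] 0.999
```

View pics/e2.png

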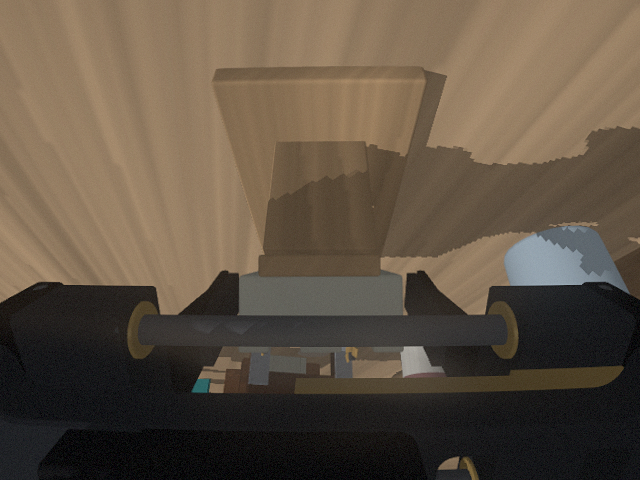

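View pics/ze2.png

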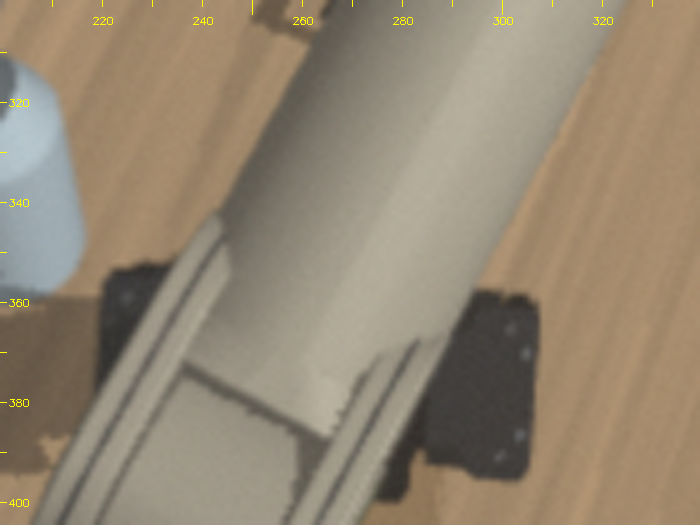

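The mould's end face is centred between the fingers, cols 240-402. I'll close on it.

>>> {"fn": "move_arm", "kwargs": {
  "rows": [
    [[0, 0, 0, 0, 0, 0], [0, 0, 0, 0, 0, 0], [0, 0, 0, 0, 0, 0], [0, 0, 0, 0, 0, 0], [0, 0, 0, 0, 0, 0], [0, 0, 0, 0, 0, 0]]
  ],
  "hand": 1,
  "force": 35
}}

```text
time_s: 8.05
tcp_pos: [0.4889, 0.326, 0.0657]
orientation: [140.0, -0.0, 13.3]
force: [0.6, 1.7, 1.7]
opening: 0.733
```

```bash
python3 - <<'E'
from h import *
s=telemetry.sense();r=eul(s["orientation"]);p=s["tcp_pos"]
rel=(MR.inv()*r); off=MR.inv().apply(p-MP); print("TM",rel.as_euler("xyz",degrees=True),off, "exp",GM+TM.apply([0,0,.019]))
p1=p+np.array([0,0,.09]); plan(p1,r)
Rg=FR*TM
def tgt(x,y,z): return F(x,y,z)+FR.apply(off)
pp,rr=plan(tgt(0,-29,200),Rg,p0=p1,r0=r)
np.save("off.npy",off); print(tgt(0,-29,200),Rg.as_euler("xyz",degrees=True))
E
```

```text
TM [-1.59971592e+02 -8.83111697e-02  3.99905312e-02] [-0.00015322  0.00753822  0.00564294] exp [0.         0.00649838 0.00414584]
[[0.0, 19.3, -23.0, 0.0, 0.0, 0.0], [0.0, 19.2, -23.0, 0.0, 0.0, 0.0], [0.0, 19.3, -23.0, 0.0, 0.0, 0.0]]
[[-4.4, 27.7, 16.7, 5.94, -0.35, 1.98], [-3.3, 29.4, 13.7, 5.94, -0.35, 1.98], [-2.2, 30.7, 10.7, 5.94, -0.35, 1.98], [-1.1, 31.7, 7.4, 5.94, -0.35, 1.98], [0.1, 32.4, 4.0, 5.94, -0.35, 1.98], [1.2, 32.6, 0.8, 5.94, -0.35, 1.98], [2.3, 32.4, -2.7, 5.94, -0.35, 1.98], [3.5, 31.8, -6.0, 5.94, -0.35, 1.98], [4.4, 31.0, -9.3, 5.94, -0.35, 1.98], [5.5, 29.6, -12.5, 5.94, -0.35, 1.98]]
[0.51977127 0.00526439 0.20564294] [-160.      0.     -5.82]
```

>>> {"fn": "move_arm", "kwargs": {
  "rows": [
    [[0, 9, -11, 0, 0, 0], [0, 19.2, -23, 0, 0, 0], [0, 19.3, -23, 0, 0, 0], [0, 10.3, -12, 0, 0, 0], [0, 0, 0, 0, 0, 0]]
  ]
}}

```text
time_s: 8.47
tcp_pos: [0.4895, 0.3268, 0.1596]
orientation: [140.2, -0.2, 13.3]
force: [-0.2, 0.5, -2.1]
opening: 0.735
```

>>> {"fn": "move_arm", "kwargs": {
  "rows": [
    [[-4.4, 27.7, 16.7, 5.94, -0.35, 1.98], [-3.3, 29.4, 13.7, 5.94, -0.35, 1.98], [-2.2, 30.7, 10.7, 5.94, -0.35, 1.98], [-1.1, 31.7, 7.4, 5.94, -0.35, 1.98], [0.1, 32.4, 4.0, 5.94, -0.35, 1.98], [1.2, 32.6, 0.8, 5.94, -0.35, 1.98], [2.3, 32.4, -2.7, 5.94, -0.35, 1.98], [3.5, 31.8, -6.0, 5.94, -0.35, 1.98], [4.4, 31.0, -9.3, 5.94, -0.35, 1.98], [5.5, 29.6, -12.5, 5.94, -0.35, 1.98]]
  ]
}}

```text
time_s: 9.3
tcp_pos: [0.5194, 0.0845, 0.2157]
orientation: [-173.6, -0.6, -1.5]
force: [1.2, 0.7, -2.8]
opening: 0.736
```

>>> {"fn": "move_arm", "kwargs": {
  "rows": [
    [[0, 0, 0, 0, 0, 0], [0, 0, 0, 0, 0, 0]]
  ]
}}

```text
time_s: 9.47
tcp_pos: [0.5207, 0.0791, 0.2149]
orientation: [-173.8, -0.5, -2.1]
force: [-0.8, 1.4, -2.4]
opening: 0.733
```

```bash
python3 - <<'E'
from h import *
look("m1w");look("m1",cam="side");look("m1c",cam="scene")
a=cv2.imread("pics/m1.png");b=cv2.imread("pics/m1c.png")
cv2.imwrite("pics/m1z.png",np.hstack([cv2.resize(a[180:340,220:380],None,fx=2.5,fy=2.5),cv2.resize(b[140:300,270:430],None,fx=2.5,fy=2.5)]))
E
```

```text
9.5167 [0.5199 0.0827 0.215 ] [-173.83   -0.52   -1.74] [-0.6  1.8 -2.5] 0.732
9.5667 [0.5194 0.085  0.2151] [-173.82   -0.53   -1.49] [-0.2  1.2 -3.2] 0.733
9.6167 [0.5192 0.0864 0.2153] [-173.82   -0.54   -1.33] [-0.2  1.  -2.3] 0.732
```

View pics/m1z.png

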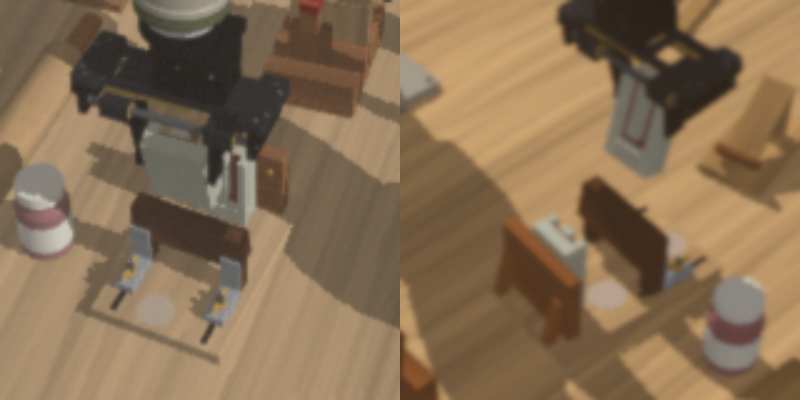

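View pics/m1w.png

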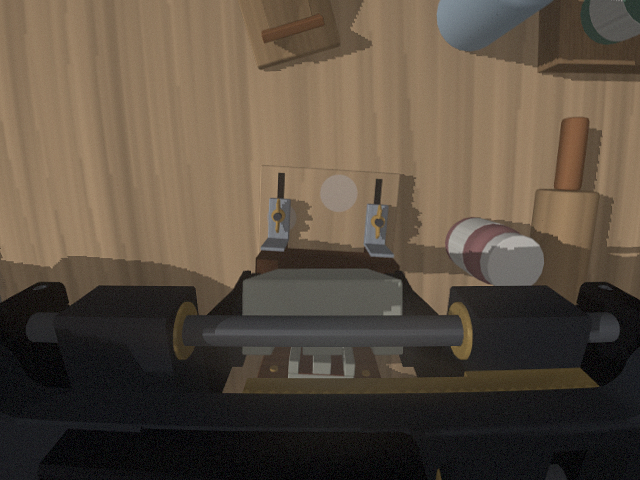

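```bash
python3 - <<'E'
from h import *
print(np.round(telemetry.sense()["qpos"],1))
off=np.load("off.npy")
pp,rr=plan(F(0,-29,200)+FR.apply(off),FR*TM,n=7)
E
```

```text
[ 51.8  18.8 -72.7  98.   12.9  73.9 -24.3]
[[0.3, 11.7, 0.1, 1.97, 0.07, 0.64], [0.5, 11.6, -0.3, 1.97, 0.07, 0.64], [0.6, 11.7, -0.6, 1.97, 0.07, 0.64], [0.7, 11.5, -1.1, 1.97, 0.07, 0.64], [0.9, 11.6, -1.5, 1.97, 0.07, 0.64], [1.0, 11.5, -1.9, 1.97, 0.07, 0.64], [1.1, 11.4, -2.2, 1.97, 0.07, 0.64]]
```

>>> {"fn": "move_arm", "kwargs": {
  "rows": [
    [[0.3, 11.7, 0.1, 1.97, 0.07, 0.64], [0.5, 11.6, -0.3, 1.97, 0.07, 0.64], [0.6, 11.7, -0.6, 1.97, 0.07, 0.64], [0.7, 11.5, -1.1, 1.97, 0.07, 0.64], [0.9, 11.6, -1.5, 1.97, 0.07, 0.64], [1.0, 11.5, -1.9, 1.97, 0.07, 0.64], [1.1, 11.4, -2.2, 1.97, 0.07, 0.64], [0, 0, 0, 0, 0, 0], [0, 0, 0, 0, 0, 0]]
  ]
}}

```text
time_s: 10.37
tcp_pos: [0.52, 0.0051, 0.2055]
orientation: [-160.0, 0.0, -5.8]
force: [-0.8, 0.6, -1.9]
opening: 0.739
```

```bash
python3 - <<'E'
from h import *
s=telemetry.sense();print(np.round(s["qpos"],1),s["tcp_pos"],s["orientation"])
off=np.load("off.npy")
pp,rr=plan(F(0,-29,200)+FR.apply(off),FR*TM)
E
```

```text
[ 70.2  23.3 -75.1  99.7   2.9  70.8  -9.7] [0.52000119 0.00508017 0.20550995] [-1.59968326e+02  1.18946123e-02 -5.81345542e+00]
[[-0.2, -0.2, -0.1, -0.03, 0.01, 0.0]]
```

```bash
python3 - <<'E'
from h import *
off=np.load("off.npy")
pp,rr=plan(F(0,-28,73)+FR.apply(off),FR*TM,n=7)
E
```

```text
[[-0.0, 6.1, 17.1, -0.0, 0.0, 0.0], [-0.1, 6.0, 17.1, -0.0, 0.0, 0.0], [0.0, 6.1, 17.1, -0.0, 0.0, 0.0], [-0.0, 6.0, 17.0, -0.0, 0.0, 0.0], [-0.1, 6.1, 17.1, -0.0, 0.0, 0.0], [0.0, 6.0, 17.1, -0.0, 0.0, 0.0], [-0.0, 6.1, 17.1, -0.0, 0.0, 0.0]]
```

>>> {"fn": "move_arm", "kwargs": {
  "rows": [
    [[0, 6.1, 17.1, 0, 0, 0], [0, 6.0, 17.1, 0, 0, 0], [0, 6.1, 17.1, 0, 0, 0], [0, 6.0, 17.0, 0, 0, 0], [0, 6.1, 17.1, 0, 0, 0], [0, 6.0, 17.1, 0, 0, 0], [0, 6.1, 17.1, 0, 0, 0], [0, 0, 0, 0, 0, 0], [0, 0, 0, 0, 0, 0]]
  ]
}}

```text
time_s: 11.12
tcp_pos: [0.5201, 0.0074, 0.0794]
orientation: [-160.0, -0.0, -5.7]
force: [0.5, -0.4, -0.6]
opening: 0.73
```

```bash
python3 - <<'E'
from h import *
look("m2w");look("m2",cam="side");look("m2c",cam="scene")
a=cv2.imread("pics/m2.png");b=cv2.imread("pics/m2c.png")
cv2.imwrite("pics/m2z.png",np.hstack([cv2.resize(a[210:320,240:350],None,fx=3.6,fy=3.6,interpolation=cv2.INTER_CUBIC),cv2.resize(b[180:290,290:400],None,fx=3.6,fy=3.6,interpolation=cv2.INTER_CUBIC)]))
E
```

```text
11.1667 [0.5208 0.0069 0.0802] [-1.5996e+02 -9.0000e-02 -5.7500e+00] [-0.2 -0.2 -1.5] 0.735
11.2167 [0.5212 0.0064 0.0805] [-1.5997e+02 -1.4000e-01 -5.8000e+00] [ 0.1 -0.4 -0.7] 0.732
11.2667 [0.5213 0.0059 0.0805] [-159.99   -0.16   -5.84] [-0.3 -0.3 -1.6] 0.734
```

View pics/m2z.png

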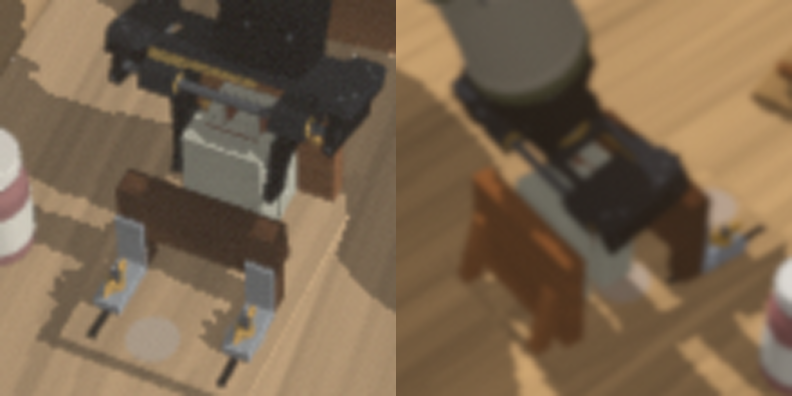

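View pics/m2w.png

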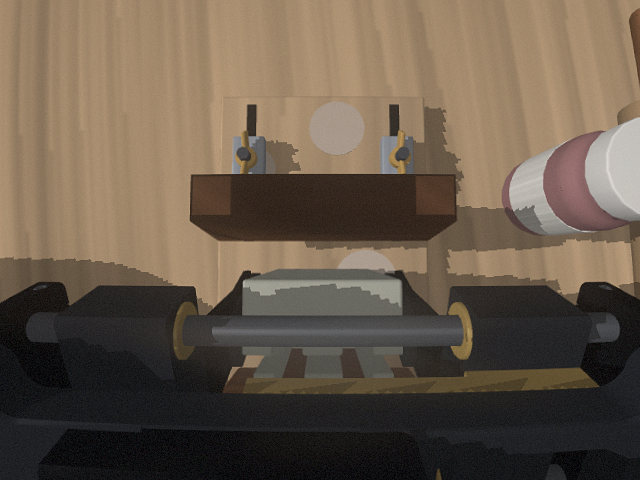

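>>> {"fn": "move_arm", "kwargs": {
  "rows": [
    [[0, 0.5, 1.4, 0, 0, 0], [0, 0.5, 1.4, 0, 0, 0], [0, 0.4, 1.1, 0, 0, 0], [0, 0, 0, 0, 0, 0]]
  ]
}}

```text
time_s: 11.6
tcp_pos: [0.5205, 0.0049, 0.075]
orientation: [-160.0, -0.1, -5.9]
force: [-0.1, 0.3, -2.6]
opening: 0.733
```

>>> {"fn": "move_arm", "kwargs": {
  "rows": [
    [[0, 0.35, 0.95, 0, 0, 0], [0, 0, 0, 0, 0, 0]]
  ]
}}

```text
time_s: 11.77
tcp_pos: [0.5205, 0.005, 0.0739]
orientation: [-160.0, -0.1, -5.9]
force: [-0.3, -0.2, -1.3]
opening: 0.732
```

>>> {"fn": "move_arm", "kwargs": {
  "rows": [
    [[0, 0.35, 0.95, 0, 0, 0], [0, 0, 0, 0, 0, 0]]
  ]
}}

```text
time_s: 11.93
tcp_pos: [0.5208, 0.0051, 0.0737]
orientation: [-160.0, -0.0, -5.9]
force: [-3.5, -2.1, 8.9]
opening: 0.73
```

>>> {"fn": "move_arm", "kwargs": {
  "rows": [
    [[0, 1.88, -0.7, 0, 0, 0], [0, 1.88, -0.7, 0, 0, 0], [0, 0.94, -0.34, 0, 0, 0], [0, 0, 0, 0, 0, 0]]
  ]
}}

```text
time_s: 12.27
tcp_pos: [0.5206, 0.0006, 0.0737]
orientation: [-159.9, -0.1, -5.9]
force: [0.9, 2.0, 6.5]
opening: 0.733
```

>>> {"fn": "move_arm", "kwargs": {
  "rows": [
    [[0, 0.94, -0.34, 0, 0, 0], [0, 0, 0, 0, 0, 0]]
  ]
}}

```text
time_s: 12.43
tcp_pos: [0.5206, -0.0004, 0.0737]
orientation: [-159.9, -0.1, -5.9]
force: [0.1, 1.4, 6.2]
opening: 0.731
```

>>> {"fn": "move_arm", "kwargs": {
  "rows": [
    [[0, 0.94, -0.34, 0, 0, 0], [0, 0, 0, 0, 0, 0]]
  ]
}}

```text
time_s: 12.6
tcp_pos: [0.5205, -0.0013, 0.0737]
orientation: [-159.9, -0.1, -5.9]
force: [0.3, 1.4, 6.3]
opening: 0.734
```

>>> {"fn": "move_arm", "kwargs": {
  "rows": [
    [[0, 0.94, -0.34, 0, 0, 0], [0, 0, 0, 0, 0, 0]]
  ]
}}

```text
time_s: 12.77
tcp_pos: [0.5204, -0.0014, 0.0738]
orientation: [-159.8, -0.1, -5.9]
force: [2.5, 6.9, 3.3]
opening: 0.735
```

>>> {"fn": "move_arm", "kwargs": {
  "rows": [
    [[0, 0.94, -0.34, 0, 0, 0], [0, 0, 0, 0, 0, 0]]
  ]
}}

```text
time_s: 12.93
tcp_pos: [0.5204, -0.0014, 0.0738]
orientation: [-159.8, -0.2, -5.8]
force: [4.7, 11.4, -0.2]
opening: 0.731
```

```bash
python3 - <<'E'
from h import *
look("m3w")
zoom(cv2.imread("pics/m3w.png"),200,220,440,400,3.3,"pics/m3z.png")
E
```

```text
12.9833 [ 0.5204 -0.0014  0.0738] [-159.78   -0.17   -5.81] [ 5.3 11.  -0.8] 0.731
```

View pics/m3z.png

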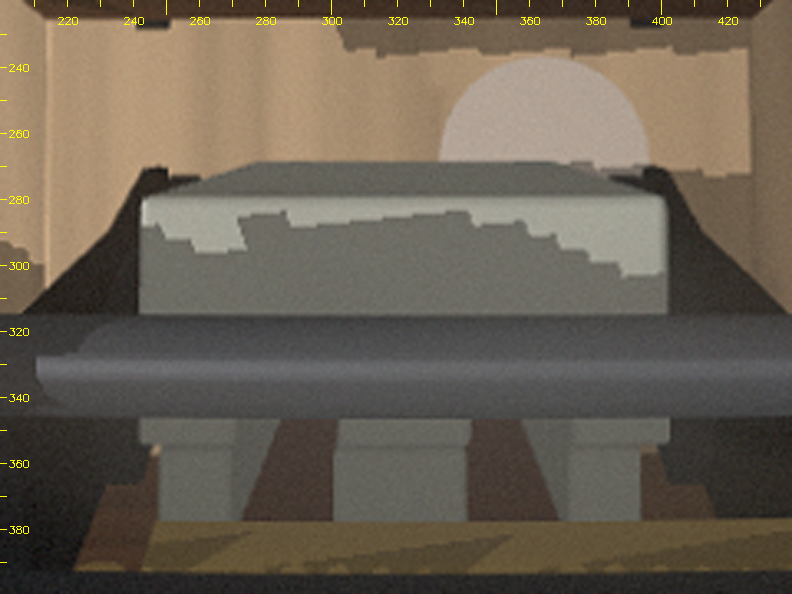

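The seam is closed at about 11 N. Mould edges are at zoom 140/668 and mate edges at 160/640, so it sits +0.5 mm in x. I'll nudge it -0.5, then release and rise.

>>> {"fn": "move_arm", "kwargs": {
  "rows": [
    [[-0.6, 0, 0, 0, 0, 0], [0, 0, 0, 0, 0, 0]]
  ]
}}

```text
time_s: 13.15
tcp_pos: [0.52, -0.0014, 0.0739]
orientation: [-159.8, -0.2, -5.8]
force: [6.2, 10.4, -1.0]
opening: 0.732
```

>>> {"fn": "move_arm", "kwargs": {
  "rows": [
    [[0, 0, 0, 0, 0, 0], [0, 0, 0, 0, 0, 0], [0, 0, 0, 0, 0, 0]]
  ],
  "hand": -1
}}

```text
time_s: 13.4
tcp_pos: [0.519, -0.0045, 0.0728]
orientation: [-160.0, -0.0, -6.0]
force: [1.0, 0.5, -0.0]
opening: 0.886
```

```bash
python3 - <<'E'
from h import *
s=look("m4w")["s"]
zoom(cv2.imread("pics/m4w.png"),200,220,440,400,3.3,"pics/m4z.png")
E
```

```text
13.45 [ 0.519  -0.0044  0.0728] [-1.5999e+02 -4.0000e-02 -5.9700e+00] [ 0.6 -0.4  0.5] 0.923
```

View pics/m4z.png

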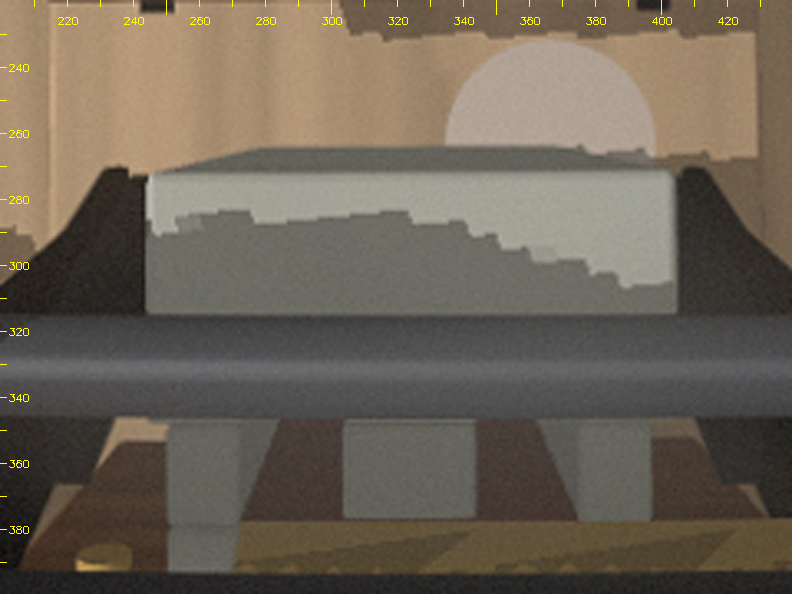

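```bash
python3 - <<'E'
from h import *
a=pickle.load(open("v_b1.pkl","rb"))["c"]["color"];b=pickle.load(open("v_b2.pkl","rb"))["c"]["color"]
zoom(a,185,65,345,185,5,"pics/zb1.png");zoom(b,310,65,470,185,5,"pics/zb2.png")
E
```

```text
(no output)
```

View pics/zb1.png

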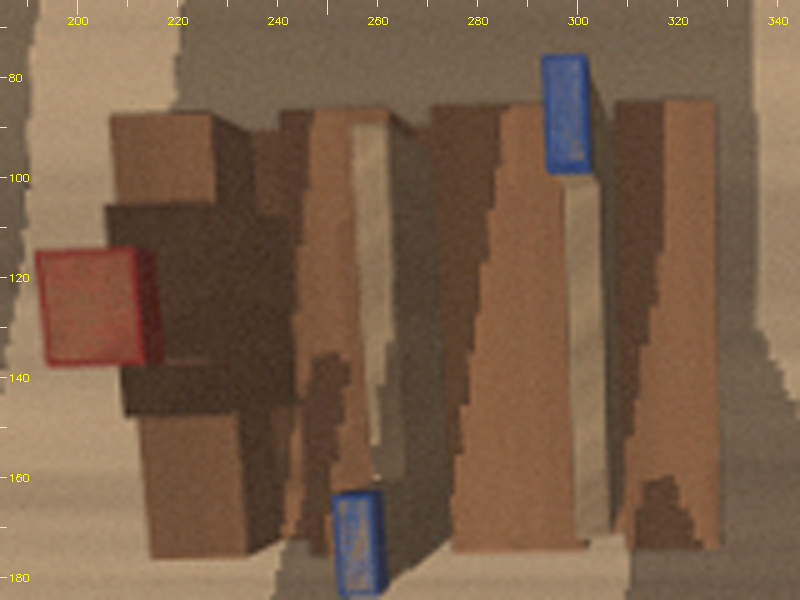

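View pics/zb2.png

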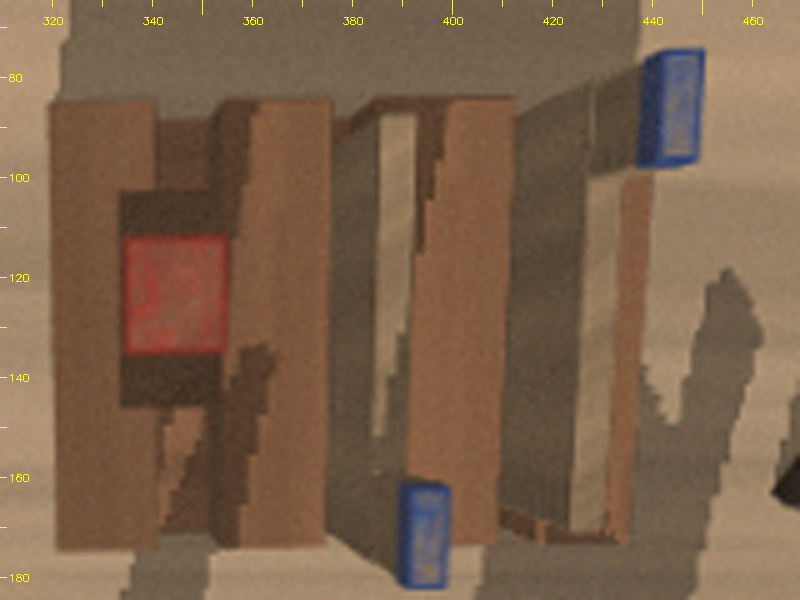

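```bash
cat > fit3.py <<'E'
from h import *
a=pickle.load(open("v_b1.pkl","rb"))["c"];b=pickle.load(open("v_b2.pkl","rb"))["c"]
T={"near":((255.9,173.1),(393.9,171.7),.156),"far":((297.7,87.3),(445.3,85.9),.156),"wedge":((202.7,125.9),(344.7,123.7),.152)}
def at(c,uv,z):
    o,v=ray(c,uv);return (o+v*(z-o[2])/v[2])
for k,(u,w,z) in T.items():
    print(k,np.round(tri([(a,u),(b,w)])[0],4),np.round(at(a,u,z),4),np.round(at(b,w,z),4))
def px(o,x,y): return (x/5+o[0]-.5,y/5+o[1]-.5)
A=(185,65);B=(310,65)
for nm,c,o,pts,z in [("block",a,A,[(715,98),(718,550),(150,557),(110,115)],.052),("block",b,B,[(52,100),(57,550),(514,97)],.052),
   ("nearboardtop",a,A,[(370,124),(378,475)],.112),("nearboardtop",b,B,[(397,115),(379,437)],.112),
   ("farboardtop",a,A,[(581,175),(594,540)],.112),("farboardtop",b,B,[(605,180),(586,530)],.112)]:
    print(nm,[np.round(at(c,px(o,*p),z)[:2],4).tolist() for p in pts])
E
python3 fit3.py
```

```text
near [ 0.441  -0.3016  0.1529] [ 0.4414 -0.3022  0.156 ] [ 0.4413 -0.301   0.156 ]
far [ 0.5222 -0.3454  0.1564] [ 0.5221 -0.3454  0.156 ] [ 0.5225 -0.3455  0.156 ]
wedge [ 0.4872 -0.2511  0.1523] [ 0.4873 -0.251   0.152 ] [ 0.4872 -0.2511  0.152 ]
block [[0.5384, -0.3752], [0.4279, -0.3769], [0.426, -0.2276], [0.535, -0.2259]]
block [[0.5356, -0.2265], [0.4259, -0.2278], [0.5373, -0.3398]]
nearboardtop [[0.5254, -0.3007], [0.4515, -0.2993]]
nearboardtop [[0.5255, -0.3001], [0.4583, -0.2994]]
farboardtop [[0.515, -0.3456], [0.4371, -0.3476]]
farboardtop [[0.513, -0.3457], [0.4381, -0.3476]]
```

```bash
python3 - <<'E'
from h import *
s=telemetry.sense();r=eul(s["orientation"]);p=s["tcp_pos"]+r.apply([0,0,-.12]);print(p)
plan([.4413,-.3016,.21],eul([180,0,-90.3]),p0=p,r0=r,n=18)
E
```

```text
[ 0.51460695 -0.04527031  0.18556679]
[[-2.6, 13.2, -6.3, -0.9, 0.82, 4.63], [-1.4, 13.5, -6.1, -0.9, 0.82, 4.63], [-0.2, 13.7, -5.8, -0.9, 0.82, 4.63], [1.0, 13.7, -5.7, -0.9, 0.82, 4.63], [2.2, 13.7, -5.4, -0.9, 0.82, 4.63], [3.3, 13.5, -5.2, -0.9, 0.82, 4.63], [4.5, 13.3, -4.9, -0.9, 0.82, 4.63], [5.6, 13.0, -4.6, -0.9, 0.82, 4.63], [6.7, 12.5, -4.4, -0.9, 0.82, 4.63], [7.8, 12.1, -4.0, -0.9, 0.82, 4.63]]
[[8.8, 11.4, -3.8, -0.9, 0.82, 4.63], [9.7, 10.7, -3.4, -0.9, 0.82, 4.63], [10.6, 9.9, -3.1, -0.9, 0.82, 4.63], [11.4, 9.2, -2.8, -0.9, 0.82, 4.63], [12.2, 8.1, -2.5, -0.9, 0.82, 4.63], [12.8, 7.3, -2.3, -0.9, 0.82, 4.63], [13.4, 6.2, -1.9, -0.9, 0.82, 4.63], [13.8, 5.1, -1.6, -0.9, 0.82, 4.63]]
```

>>> {"fn": "move_arm", "kwargs": {
  "rows": [
    [[0, 0, -15, 0, 0, 0], [0, 0, -30, 0, 0, 0], [0, 0, -38, 0, 0, 0], [0, 0, -37, 0, 0, 0], [0, 0, 0, 0, 0, 0]]
  ]
}}

```text
time_s: 13.87
tcp_pos: [0.5174, -0.0477, 0.1912]
orientation: [-160.1, -0.4, -6.1]
force: [0.7, -0.1, 0.0]
opening: 0.997
```

>>> {"fn": "move_arm", "kwargs": {
  "rows": [
    [[-2.6, 13.2, -6.3, -0.9, 0.82, 4.63], [-1.4, 13.5, -6.1, -0.9, 0.82, 4.63], [-0.2, 13.7, -5.8, -0.9, 0.82, 4.63], [1.0, 13.7, -5.7, -0.9, 0.82, 4.63], [2.2, 13.7, -5.4, -0.9, 0.82, 4.63], [3.3, 13.5, -5.2, -0.9, 0.82, 4.63], [4.5, 13.3, -4.9, -0.9, 0.82, 4.63], [5.6, 13.0, -4.6, -0.9, 0.82, 4.63], [6.7, 12.5, -4.4, -0.9, 0.82, 4.63], [7.8, 12.1, -4.0, -0.9, 0.82, 4.63]]
  ],
  "hand": 0.1
}}

```text
time_s: 14.7
tcp_pos: [0.4735, -0.1883, 0.1993]
orientation: [-171.2, 3.7, -53.0]
force: [0.7, -0.1, 0.0]
opening: 0.458
```

>>> {"fn": "move_arm", "kwargs": {
  "rows": [
    [[8.8, 11.4, -3.8, -0.9, 0.82, 4.63], [9.7, 10.7, -3.4, -0.9, 0.82, 4.63], [10.6, 9.9, -3.1, -0.9, 0.82, 4.63], [11.4, 9.2, -2.8, -0.9, 0.82, 4.63], [12.2, 8.1, -2.5, -0.9, 0.82, 4.63], [12.8, 7.3, -2.3, -0.9, 0.82, 4.63], [13.4, 6.2, -1.9, -0.9, 0.82, 4.63], [13.8, 5.1, -1.6, -0.9, 0.82, 4.63], [0, 0, 0, 0, 0, 0], [0, 0, 0, 0, 0, 0]]
  ]
}}

```text
time_s: 15.53
tcp_pos: [0.4415, -0.301, 0.2099]
orientation: [-179.9, 0.1, -90.1]
force: [-0.2, 0.6, -0.2]
opening: 0.451
```

```bash
python3 - <<'E'
from h import *
s=look("p1w")["s"]; print(np.round(s["qpos"],1))
plan([.4413,-.3016,.165],eul([180,0,-90.3]))
E
```

```text
15.5833 [ 0.4417 -0.3004  0.2099] [-1.7984e+02  7.0000e-02 -9.0030e+01] [-0.3 -0.2  0.8] 0.45
[ 75.2  14.3 -52.4  96.4  11.5  74.9 -69.4]
[[0.6, 0.3, 22.4, -0.08, 0.03, 0.13], [0.7, 0.2, 22.5, -0.08, 0.03, 0.13]]
```

View pics/p1w.png

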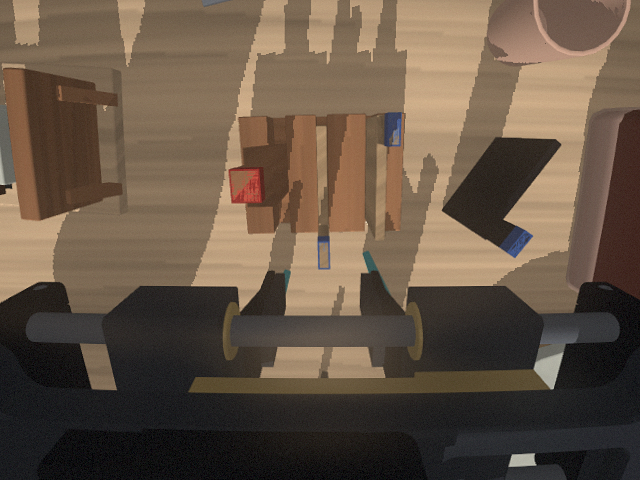

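Tab at (323,252), central between the fingers. I'll check its position and descend.

```bash
python3 - <<'E'
from h import *
c=pickle.load(open("v_p1w.pkl","rb"))["c"]
for uv,z in [((323.5,253),.156),((246,185),.152),((395,129),.156)]:
    o,v=ray(c,uv);print(o+v*(z-o[2])/v[2])
plan([.441,-.302,.121],eul([180,0,-90.3]),n=5)
E
```

```text
[ 0.44201127 -0.30175395  0.156     ]
[ 0.48779188 -0.25116483  0.152     ]
[ 0.52278077 -0.34582264  0.156     ]
[[0.3, 0.2, 17.8, -0.03, 0.01, 0.05], [0.4, 0.2, 17.8, -0.03, 0.01, 0.05], [0.3, 0.1, 17.7, -0.03, 0.01, 0.05], [0.4, 0.2, 17.8, -0.03, 0.01, 0.05], [0.3, 0.1, 17.8, -0.03, 0.01, 0.05]]
```

>>> {"fn": "move_arm", "kwargs": {
  "rows": [
    [[0.3, 0, 17.8, 0, 0, 0], [0.3, 0, 17.8, 0, 0, 0], [0.3, 0, 17.8, 0, 0, 0], [0.3, 0, 17.8, 0, 0, 0], [0.3, 0, 17.8, 0, 0, 0.2], [0, 0, 0, 0, 0, 0]]
  ]
}}

```text
time_s: 16.08
tcp_pos: [0.4402, -0.3008, 0.118]
orientation: [179.9, 0.2, -90.2]
force: [-0.4, 0.8, -0.6]
opening: 0.45
```

>>> {"fn": "move_arm", "kwargs": {
  "rows": [
    [[0, 0, 0, 0, 0, 0], [0, 0, 0, 0, 0, 0], [0, 0, 0, 0, 0, 0], [0, 0, 0, 0, 0, 0], [0, 0, 0, 0, 0, 0]]
  ],
  "hand": 1,
  "force": 25
}}

```text
time_s: 16.5
tcp_pos: [0.4421, -0.3028, 0.1218]
orientation: [-179.8, -0.0, -90.4]
force: [-0.5, -0.6, 0.4]
opening: 0.151
```

>>> {"fn": "move_arm", "kwargs": {
  "rows": [
    [[0, 0, 0, 0, 0, 0], [0, 0, 0, 0, 0, 0], [0, 0, 0, 0, 0, 0]]
  ]
}}

```text
time_s: 16.75
tcp_pos: [0.442, -0.3023, 0.1216]
orientation: [-179.9, 0.0, -90.4]
force: [-1.6, 1.6, 5.6]
opening: 0.092
```

```bash
python3 - <<'E'
from h import *
s=look("p2w")["s"]
E
```

```text
16.8 [ 0.442  -0.3023  0.1215] [-1.7986e+02  1.0000e-02 -9.0380e+01] [-2.4  1.4  5.6] 0.089
```

View pics/p2w.png

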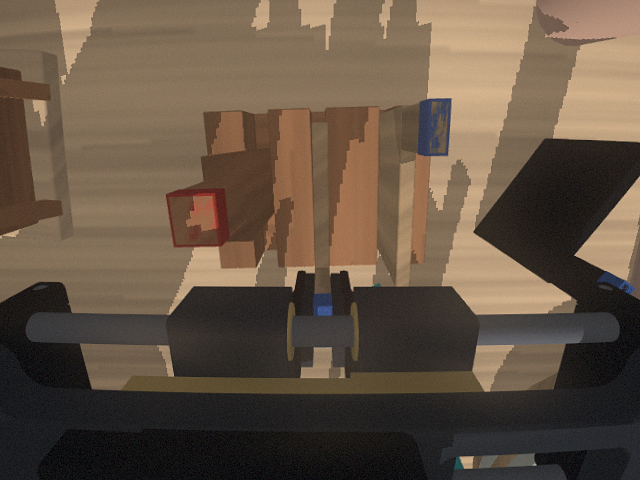

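Gripped: the opening is about 8 mm. Now I'll lift and carry over the frame.

```bash
python3 - <<'E'
from h import *
s=telemetry.sense();p=s["tcp_pos"]+[0,0,.14];r=eul(s["orientation"])
print(F(-37,-12,265)); plan(F(-37,-12,265),eul([180,0,-95.82]),p0=p,r0=r,n=10,dec=1)
E
```

```text
[0.48407388 0.01841379 0.265     ]
[[-32.1, -4.0, -0.3, -0.01, 0.0, 0.54], [-32.1, -3.7, -0.4, -0.01, 0.0, 0.54], [-32.2, -3.4, -0.3, -0.01, 0.0, 0.54], [-32.2, -3.1, -0.3, -0.01, 0.0, 0.54], [-32.2, -2.8, -0.4, -0.01, 0.0, 0.54], [-32.3, -2.5, -0.3, -0.01, 0.0, 0.54], [-32.3, -2.1, -0.3, -0.01, 0.0, 0.54], [-32.2, -1.9, -0.3, -0.01, 0.0, 0.54], [-32.4, -1.6, -0.4, -0.01, 0.0, 0.54], [-32.3, -1.2, -0.3, -0.01, 0.0, 0.54]]
```

>>> {"fn": "move_arm", "kwargs": {
  "rows": [
    [[0, 0, -10, 0, 0, 0], [0, 0, -20, 0, 0, 0], [0, 0, -30, 0, 0, 0], [0, 0, -30, 0, 0, 0], [0, 0, -30, 0, 0, 0], [0, 0, -20, 0, 0, 0]]
  ]
}}

```text
time_s: 17.3
tcp_pos: [0.442, -0.3027, 0.2645]
orientation: [-179.7, -0.1, -90.4]
force: [1.0, -0.3, -0.5]
opening: 0.091
```

>>> {"fn": "move_arm", "kwargs": {
  "rows": [
    [[-32.1, -4.0, 0, 0, 0, 0.54], [-32.1, -3.7, 0, 0, 0, 0.54], [-32.2, -3.4, 0, 0, 0, 0.54], [-32.2, -3.1, 0, 0, 0, 0.54], [-32.2, -2.8, 0, 0, 0, 0.54], [-32.3, -2.5, 0, 0, 0, 0.54], [-32.3, -2.1, 0, 0, 0, 0.54], [-32.2, -1.9, 0, 0, 0, 0.54], [-32.4, -1.6, 0, 0, 0, 0.54], [-32.3, -1.2, 0, 0, 0, 0.54]]
  ]
}}

```text
time_s: 18.13
tcp_pos: [0.4836, 0.0196, 0.262]
orientation: [-179.8, -0.0, -95.9]
force: [0.1, -0.4, -1.0]
opening: 0.088
```

>>> {"fn": "move_arm", "kwargs": {
  "rows": [
    [[0, 0, 0, 0, 0, 0], [0, 0, 0, 0, 0, 0]]
  ]
}}

```text
time_s: 18.3
tcp_pos: [0.4836, 0.0202, 0.2618]
orientation: [-179.8, 0.0, -95.6]
force: [0.2, -0.0, -0.2]
opening: 0.087
```

```bash
python3 - <<'E'
from h import *
s=look("p3w")["s"];print(np.round(s["qpos"],1),F(-37,-12,265));plan(F(-37,-12,265),eul([180,0,-95.82]))
plan(F(-37,-12,135),eul([180,0,-95.82]),n=7)
E
```

```text
18.35 [0.4837 0.0184 0.2616] [-179.85    0.    -95.73] [ 0.7 -0.4 -1.2] 0.091
[  57.3    5.6  -67.2   98.3    5.3   79.4 -106.6] [0.48407388 0.01841379 0.265     ]
[[-0.1, -0.4, -3.4, -0.15, 0.01, 0.09]]
[[-0.0, -0.0, 18.1, -0.02, 0.0, 0.01], [-0.0, -0.0, 18.1, -0.02, 0.0, 0.01], [-0.0, -0.1, 18.1, -0.02, 0.0, 0.01], [-0.0, 0.0, 18.0, -0.02, 0.0, 0.01], [-0.0, -0.0, 18.1, -0.02, 0.0, 0.01], [-0.1, -0.1, 18.1, -0.02, 0.0, 0.01], [0.0, -0.0, 18.1, -0.02, 0.0, 0.01]]
```

View pics/p3w.png

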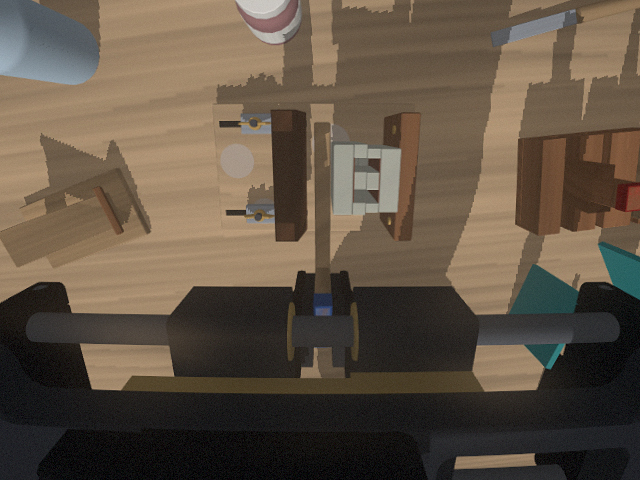

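The packer lies between the bar (cols 275-307) and the mould (333-399). I'll descend.

>>> {"fn": "move_arm", "kwargs": {
  "rows": [
    [[0, 0, 18, 0, 0, 0], [0, 0, 18, 0, 0, 0], [0, 0, 18, 0, 0, 0], [0, 0, 18, 0, 0, 0], [0, 0, 18, 0, 0, 0], [0, 0, 18, 0, 0, 0], [0, 0, 18, 0, 0, 0], [0, 0, 0, 0, 0, 0], [0, 0, 0, 0, 0, 0]]
  ]
}}

```text
time_s: 19.1
tcp_pos: [0.4835, 0.0171, 0.1351]
orientation: [-180.0, 0.0, -95.9]
force: [-0.3, 1.1, -0.3]
opening: 0.095
```

>>> {"fn": "move_arm", "kwargs": {
  "rows": [
    [[0, 0, 1.5, 0, 0, 0], [0, 0, 1.5, 0, 0, 0], [0, 0, 1.5, 0, 0, 0], [0, 0, 0, 0, 0, 0]]
  ]
}}

```text
time_s: 19.43
tcp_pos: [0.4842, 0.018, 0.1311]
orientation: [-179.8, 0.0, -95.8]
force: [0.5, -0.3, 0.3]
opening: 0.091
```

```bash
python3 - <<'E'
from h import *
s=look("p4w")["s"]
look("p4s",cam="side");a=cv2.imread("pics/p4s.png");zoom(a,230,190,370,295,5,"pics/p4z.png")
E
```

```text
19.4833 [0.4841 0.0181 0.1311] [-1.7984e+02  1.0000e-02 -9.5810e+01] [0.2 0.5 0. ] 0.087
19.5333 [0.4841 0.0181 0.131 ] [-1.7985e+02  2.0000e-02 -9.5810e+01] [-0.6  0.  -1.4] 0.09
```

View pics/p4w.png

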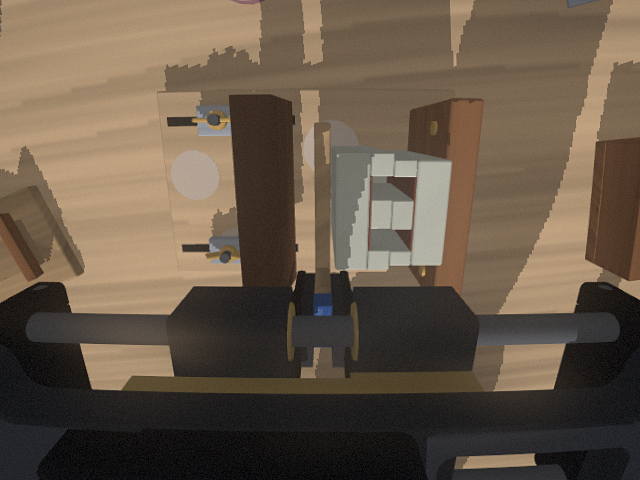

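View pics/p4z.png

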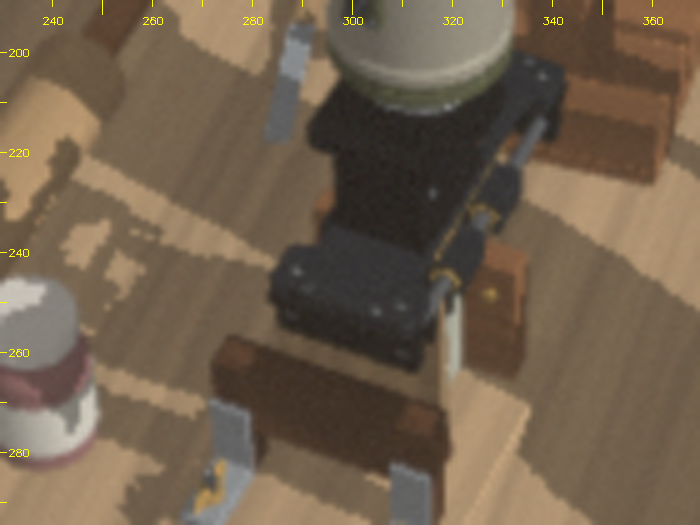

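>>> {"fn": "move_arm", "kwargs": {
  "rows": [
    [[0, 0, 1.2, 0, 0, 0], [0, 0, 1.2, 0, 0, 0], [0, 0, 0, 0, 0, 0]]
  ]
}}

```text
time_s: 19.78
tcp_pos: [0.4838, 0.0181, 0.1281]
orientation: [-179.9, 0.0, -95.8]
force: [-0.5, 0.5, -0.4]
opening: 0.093
```

>>> {"fn": "move_arm", "kwargs": {
  "rows": [
    [[0, 0, 1, 0, 0, 0], [0, 0, 0, 0, 0, 0]]
  ]
}}

```text
time_s: 19.95
tcp_pos: [0.4841, 0.0184, 0.1275]
orientation: [-179.9, 0.0, -95.8]
force: [-1.6, -0.1, 3.1]
opening: 0.091
```

>>> {"fn": "move_arm", "kwargs": {
  "rows": [
    [[0, 0, 0.8, 0, 0, 0], [0, 0, 0, 0, 0, 0]]
  ]
}}

```text
time_s: 20.12
tcp_pos: [0.4841, 0.0186, 0.1275]
orientation: [-179.9, 0.0, -95.8]
force: [-6.5, 0.7, 14.7]
opening: 0.091
```

>>> {"fn": "move_arm", "kwargs": {
  "rows": [
    [[0, 0, -0.8, 0, 0, 0], [1.5, 0, 0, 0, 0, 0], [1, 0, 0, 0, 0, 0], [0, 0, 0, 0, 0, 0]]
  ]
}}

```text
time_s: 20.45
tcp_pos: [0.4839, 0.0158, 0.1275]
orientation: [-179.8, 0.1, -95.8]
force: [-1.7, 2.1, 3.5]
opening: 0.091
```

>>> {"fn": "move_arm", "kwargs": {
  "rows": [
    [[0.8, 0, 0, 0, 0, 0], [0, 0, 0, 0, 0, 0]]
  ]
}}

```text
time_s: 20.62
tcp_pos: [0.4839, 0.015, 0.1275]
orientation: [-179.8, 0.1, -95.8]
force: [-0.3, 2.4, 3.9]
opening: 0.089
```

>>> {"fn": "move_arm", "kwargs": {
  "rows": [
    [[0.8, 0, 0, 0, 0, 0], [0, 0, 0, 0, 0, 0]]
  ]
}}

```text
time_s: 20.78
tcp_pos: [0.4838, 0.0149, 0.1275]
orientation: [-179.8, 0.1, -95.8]
force: [0.3, 5.3, 3.4]
opening: 0.087
```

>>> {"fn": "move_arm", "kwargs": {
  "rows": [
    [[0.6, 0, 0, 0, 0, 0], [0, 0, 0, 0, 0, 0]]
  ]
}}

```text
time_s: 20.95
tcp_pos: [0.4838, 0.0149, 0.1275]
orientation: [-179.8, 0.1, -95.7]
force: [-0.3, 6.8, 3.8]
opening: 0.086
```

>>> {"fn": "move_arm", "kwargs": {
  "rows": [
    [[0, 0, 0, 0, 0, 0], [0, 0, 0, 0, 0, 0], [-0.7, 0, 0, 0, 0, 0], [0, 0, 0, 0, 0, 0]]
  ],
  "hand": 0.45
}}

```text
time_s: 21.28
tcp_pos: [0.4833, 0.0137, 0.127]
orientation: [-179.9, -0.0, -95.8]
force: [-0.4, -0.6, -0.0]
opening: 0.253
```

```bash
python3 - <<'E'
from h import *
s=look("p5w")["s"]
p=s["tcp_pos"]+[0,0,.09];r=eul(s["orientation"])
print("to far");plan([.5225,-.3455,.215],eul([180,0,-89.1]),p0=p,r0=r,n=11)
E
```

```text
21.3333 [0.4833 0.0137 0.1271] [-179.9    -0.    -95.83] [ 0.4 -0.9  0.6] 0.257
to far
[[32.1, -6.9, 0.2, -0.01, -0.0, -0.61], [32.2, -6.5, 0.2, -0.01, -0.0, -0.61], [32.3, -6.2, 0.2, -0.01, -0.0, -0.61], [32.3, -5.8, 0.2, -0.01, -0.0, -0.61], [32.4, -5.5, 0.2, -0.01, -0.0, -0.61], [32.5, -5.1, 0.2, -0.01, -0.0, -0.61], [32.5, -4.8, 0.2, -0.01, -0.0, -0.61], [32.5, -4.5, 0.2, -0.01, -0.0, -0.61], [32.6, -4.1, 0.2, -0.01, -0.0, -0.61], [32.6, -3.7, 0.2, -0.01, -0.0, -0.61]]
[[32.7, -3.4, 0.2, -0.01, -0.0, -0.61]]
```

View pics/p5w.png

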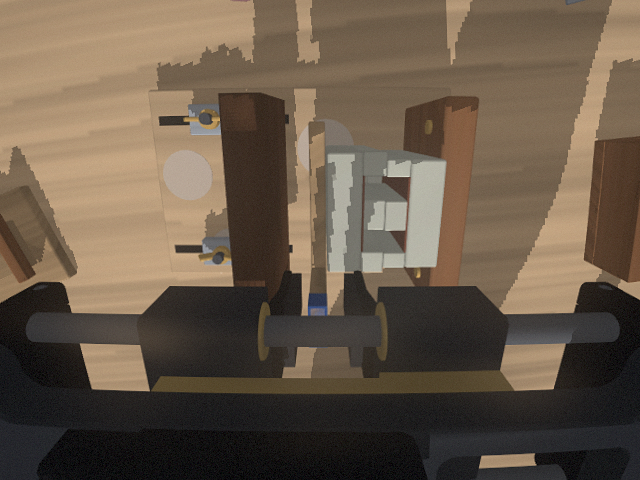

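The packer stands flush against the mould back (cols 310-326 against 327). I'll fetch the second one.

>>> {"fn": "move_arm", "kwargs": {
  "rows": [
    [[0, 0, -15, 0, 0, 0], [0, 0, -25, 0, 0, 0], [0, 0, -30, 0, 0, 0], [0, 0, -20, 0, 0, 0]]
  ],
  "hand": 0.3
}}

```text
time_s: 21.67
tcp_pos: [0.4836, 0.0143, 0.2194]
orientation: [-179.8, 0.0, -95.8]
force: [1.2, -0.0, 0.7]
opening: 0.343
```

>>> {"fn": "move_arm", "kwargs": {
  "rows": [
    [[32.1, -6.9, 0, 0, 0, -0.61], [32.2, -6.5, 0, 0, 0, -0.61], [32.3, -6.2, 0, 0, 0, -0.61], [32.3, -5.8, 0, 0, 0, -0.61], [32.4, -5.5, 0, 0, 0, -0.61], [32.5, -5.1, 0, 0, 0, -0.61], [32.5, -4.8, 0, 0, 0, -0.61], [32.5, -4.5, 0, 0, 0, -0.61], [32.6, -4.1, 0, 0, 0, -0.61], [32.6, -3.7, 0, 0, 0, -0.61]]
  ]
}}

```text
time_s: 22.5
tcp_pos: [0.5187, -0.3144, 0.217]
orientation: [-179.9, -0.0, -89.7]
force: [-0.3, 0.8, 1.0]
opening: 0.348
```

>>> {"fn": "move_arm", "kwargs": {
  "rows": [
    [[32.7, -3.4, 0, 0, 0, -0.61], [0, 0, 0, 0, 0, 0], [0, 0, 0, 0, 0, 0]]
  ]
}}

```text
time_s: 22.75
tcp_pos: [0.5218, -0.3473, 0.2163]
orientation: [-179.9, 0.1, -89.3]
force: [0.4, 0.7, -0.2]
opening: 0.35
```

```bash
python3 - <<'E'
from h import *
d=look("q1w");print(np.round(d["s"]["qpos"],1))
plan([.5225,-.3456,.121],eul([180,0,-89.1]),n=6)
E
```

```text
22.8 [ 0.5224 -0.3453  0.2167] [-1.7989e+02  8.0000e-02 -8.9160e+01] [ 0.9  1.  -0.5] 0.35
[ 68.   28.3 -53.6  81.9  22.6  81.1 -74.9]
[[0.1, 0.0, 16.0, -0.02, 0.01, -0.01], [0.0, 0.0, 15.9, -0.02, 0.01, -0.01], [0.1, 0.0, 16.0, -0.02, 0.01, -0.01], [0.1, 0.0, 15.9, -0.02, 0.01, -0.01], [0.0, 0.0, 16.0, -0.02, 0.01, -0.01], [0.1, -0.0, 15.9, -0.02, 0.01, -0.01]]
```

View pics/q1w.png

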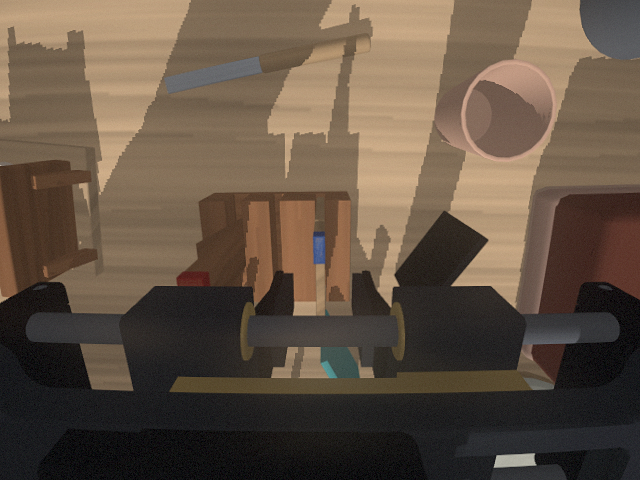

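>>> {"fn": "move_arm", "kwargs": {
  "rows": [
    [[0, 0, 16, 0, 0, 0], [0, 0, 16, 0, 0, 0], [0, 0, 16, 0, 0, 0], [0, 0, 16, 0, 0, 0], [0, 0, 16, 0, 0, 0], [0, 0, 16, 0, 0, 0], [0, 0, 0, 0, 0, 0]]
  ]
}}

```text
time_s: 23.38
tcp_pos: [0.5215, -0.3431, 0.1186]
orientation: [179.9, 0.1, -89.0]
force: [-0.5, 0.2, -0.5]
opening: 0.351
```

>>> {"fn": "move_arm", "kwargs": {
  "rows": [
    [[0, 0, 0, 0, 0, 0], [0, 0, 0, 0, 0, 0], [0, 0, 0, 0, 0, 0], [0, 0, 0, 0, 0, 0], [0, 0, 0, 0, 0, 0], [0, 0, 0, 0, 0, 0]]
  ],
  "hand": 1,
  "force": 25
}}

```text
time_s: 23.88
tcp_pos: [0.5233, -0.3452, 0.1223]
orientation: [-179.8, -0.0, -89.1]
force: [-0.1, -0.4, 5.0]
opening: 0.091
```

```bash
python3 - <<'E'
from h import *
d=look("q2w");s=d["s"]
p=s["tcp_pos"]+[0,0,.14];r=eul(s["orientation"]);dx=(.5225-s["tcp_pos"][0])*1000;print(dx)
plan(F(37-dx,-3.5,265),eul([180,0,-95.82]),p0=p,r0=r,n=11)
E
```

```text
23.9333 [ 0.5233 -0.3452  0.1223] [-1.798e+02 -4.000e-02 -8.910e+01] [-0.9 -0.4  6.7] 0.085
-0.8403067736213465
[[-33.1, -3.8, -0.3, -0.02, -0.0, 0.61], [-33.1, -3.4, -0.2, -0.02, -0.0, 0.61], [-33.2, -3.1, -0.3, -0.02, -0.0, 0.61], [-33.1, -2.8, -0.2, -0.02, -0.0, 0.61], [-33.3, -2.4, -0.3, -0.02, -0.0, 0.61], [-33.2, -2.0, -0.3, -0.02, -0.0, 0.61], [-33.2, -1.7, -0.2, -0.02, -0.0, 0.61], [-33.3, -1.3, -0.3, -0.02, -0.0, 0.61], [-33.3, -1.0, -0.2, -0.02, -0.0, 0.61], [-33.3, -0.6, -0.3, -0.02, -0.0, 0.61]]
[[-33.3, -0.2, -0.3, -0.02, -0.0, 0.61]]
```

View pics/q2w.png

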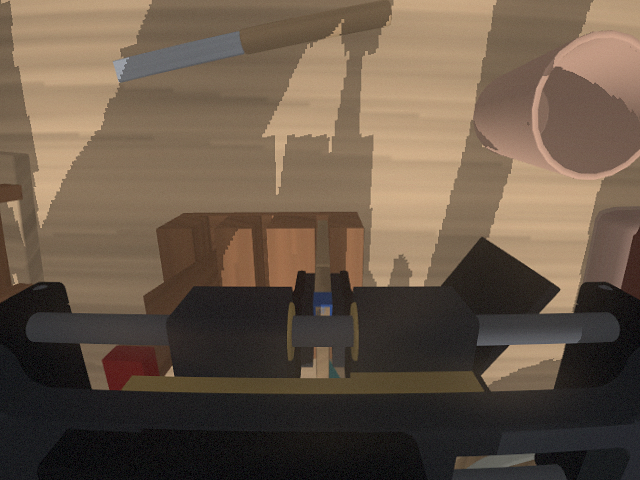

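>>> {"fn": "move_arm", "kwargs": {
  "rows": [
    [[0, 0, -10, 0, 0, 0], [0, 0, -20, 0, 0, 0], [0, 0, -30, 0, 0, 0], [0, 0, -30, 0, 0, 0], [0, 0, -30, 0, 0, 0], [0, 0, -20, 0, 0, 0]]
  ]
}}

```text
time_s: 24.43
tcp_pos: [0.523, -0.3449, 0.2649]
orientation: [-179.7, -0.1, -89.1]
force: [-0.4, 0.2, -0.2]
opening: 0.091
```

>>> {"fn": "move_arm", "kwargs": {
  "rows": [
    [[-33.1, -3.8, 0, 0, 0, 0.61], [-33.1, -3.4, 0, 0, 0, 0.61], [-33.2, -3.1, 0, 0, 0, 0.61], [-33.1, -2.8, 0, 0, 0, 0.61], [-33.3, -2.4, 0, 0, 0, 0.61], [-33.2, -2.0, 0, 0, 0, 0.61], [-33.2, -1.7, 0, 0, 0, 0.61], [-33.3, -1.3, 0, 0, 0, 0.61], [-33.3, -1.0, 0, 0, 0, 0.61], [-33.3, -0.6, 0, 0, 0, 0.61]]
  ]
}}

```text
time_s: 25.27
tcp_pos: [0.5551, -0.0121, 0.2621]
orientation: [-179.9, -0.0, -95.2]
force: [0.6, -0.6, -0.9]
opening: 0.089
```

>>> {"fn": "move_arm", "kwargs": {
  "rows": [
    [[-33.3, -0.2, 0, 0, 0, 0.61], [0, 0, 0, 0, 0, 0], [0, 0, 0, 0, 0, 0]]
  ]
}}

```text
time_s: 25.52
tcp_pos: [0.5582, 0.0221, 0.2621]
orientation: [-179.9, 0.0, -95.5]
force: [0.2, -1.0, -1.5]
opening: 0.088
```

```bash
python3 - <<'E'
from h import *
d=look("q3w");s=d["s"];print(np.round(s["qpos"],1))
plan(F(37.8,-3.5,135),eul([180,0,-95.82]),n=7)
E
```

```text
25.5667 [0.5584 0.0199 0.2618] [-179.87    0.    -95.71] [ 0.5 -1.5 -0.2] 0.089
[  43.6   19.2  -61.9   88.2   17.    82.7 -114.8]
[[0.1, -0.1, 18.1, -0.02, 0.0, 0.02], [0.1, -0.1, 18.1, -0.02, 0.0, 0.02], [0.0, -0.1, 18.2, -0.02, 0.0, 0.02], [0.1, -0.1, 18.1, -0.02, 0.0, 0.02], [0.1, -0.2, 18.1, -0.02, 0.0, 0.02], [0.1, -0.1, 18.1, -0.02, 0.0, 0.02], [0.1, -0.1, 18.1, -0.02, 0.0, 0.02]]
```

View pics/q3w.png

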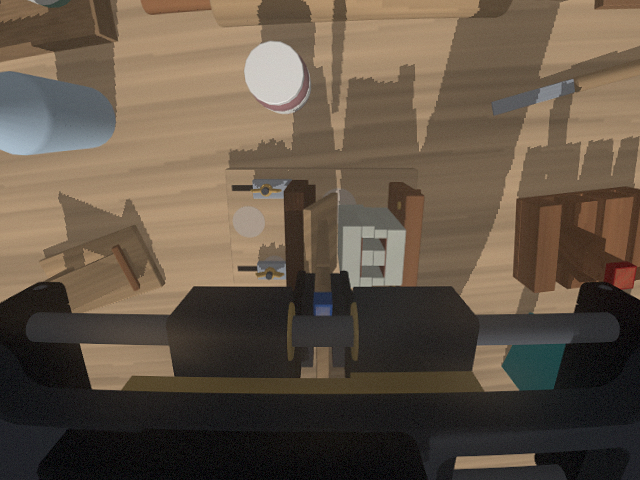

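```bash
python3 - <<'E'
from h import *
zoom(cv2.imread("pics/q3w.png"),260,165,440,300,4.4,"pics/q3z.png")
look("q3s",cam="side");look("q3c",cam="scene")
a=cv2.imread("pics/q3s.png");b=cv2.imread("pics/q3c.png")
cv2.imwrite("pics/q3y.png",np.hstack([cv2.resize(a[215:305,250:340],None,fx=4.4,fy=4.4,interpolation=cv2.INTER_CUBIC),cv2.resize(b[190:280,300:390],None,fx=4.4,fy=4.4,interpolation=cv2.INTER_CUBIC)]))
E
```

```text
25.6167 [0.5585 0.0186 0.2616] [-1.7988e+02 -1.0000e-02 -9.5830e+01] [-0.4 -0.2 -0.4] 0.09
25.6667 [0.5586 0.0181 0.2615] [-1.7988e+02 -1.0000e-02 -9.5900e+01] [-0.2  0.1  0.2] 0.09
```

View pics/q3z.png

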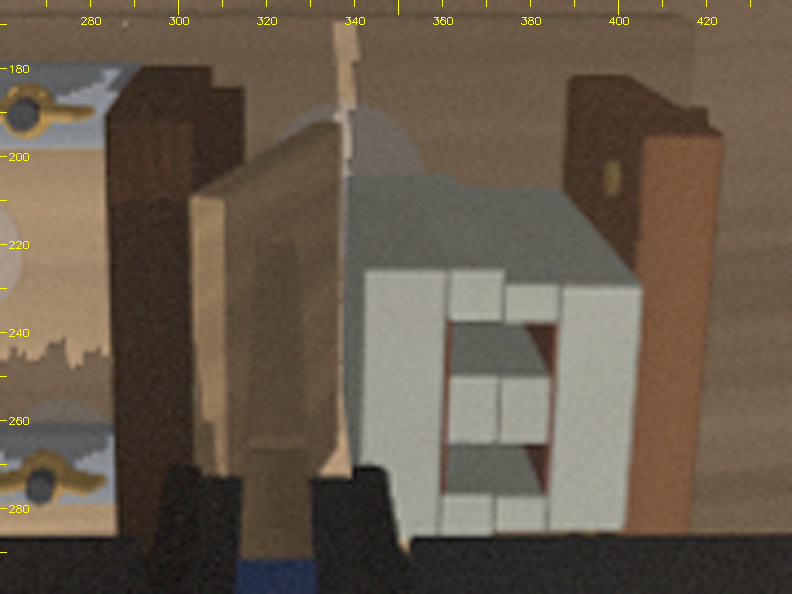

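View pics/q3y.png

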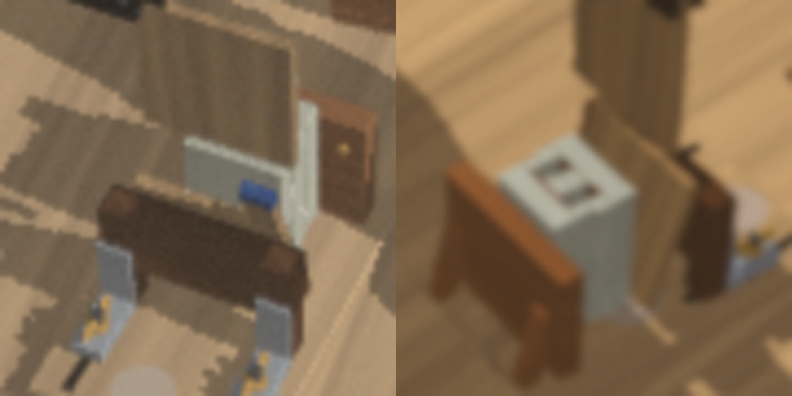

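The first packer tipped back and is leaning on the bar. Its top edge stands about 12 mm above the bar, so I can use the held packer to push it upright. I'll bring the held packer's lower edge just above the bar behind it, sweep it towards the mould, then lower it in place.

```bash
python3 - <<'E'
from h import *
c=pickle.load(open("v_q3w.pkl","rb"))["c"]
for X,Y in [(190,195),(225,197),(195,440),(345,120)]:
    uv=(X/4.4+260-.5,Y/4.4+165-.5);o,v=ray(c,uv);w=o+v*(.115-o[2])/v[2];print(FR.inv().apply(w-FP)*1000)
plan(F(37.8,27,262),eul([180,0,-95.82]),n=3)
plan(F(37.8,27,216.8),eul([180,0,-95.82]),p0=F(37.8,27,262),r0=eul([180,0,-95.82]),n=4)
E
```

```text
[ 46.95419152  17.45497726 115.        ]
[ 46.55314304  10.0388146  115.        ]
[ -8.71252941  16.98388534 115.        ]
[ 63.12150671 -15.11125091 115.        ]
[[-10.6, -0.2, -0.2, -0.04, -0.0, -0.03], [-10.6, -0.2, -0.1, -0.04, -0.0, -0.03], [-10.6, -0.2, -0.2, -0.04, -0.0, -0.03]]
[[0.0, -0.0, 11.3, 0.0, 0.0, 0.0], [0.0, -0.0, 11.3, 0.0, 0.0, 0.0], [0.0, -0.0, 11.3, 0.0, 0.0, 0.0], [0.0, -0.0, 11.3, 0.0, 0.0, 0.0]]
```

>>> {"fn": "move_arm", "kwargs": {
  "rows": [
    [[-10.6, 0, 0, 0, 0, 0], [-10.6, 0, 0, 0, 0, 0], [-10.6, 0, 0, 0, 0, 0], [0, 0, 0, 0, 0, 0], [0, 0, 12, 0, 0, 0], [0, 0, 12, 0, 0, 0], [0, 0, 11, 0, 0, 0], [0, 0, 7, 0, 0, 0], [0, 0, 0, 0, 0, 0], [0, 0, 0, 0, 0, 0]]
  ]
}}

```text
time_s: 26.5
tcp_pos: [0.5637, 0.0507, 0.2215]
orientation: [-179.6, -0.0, -95.8]
force: [1.2, -4.8, 14.2]
opening: 0.125
```

```bash
python3 - <<'E'
from h import *
d=look("q4w");s=d["s"]
zoom(cv2.imread("pics/q4w.png"),240,165,440,300,4,"pics/q4z.png")
print(FR.inv().apply(s["tcp_pos"]-FP)*1000)
plan(F(37.8,27,216.8),eul([180,0,-95.82]))
E
```

```text
26.55 [0.5637 0.0506 0.2215] [-1.7959e+02 -1.0000e-02 -9.5830e+01] [ 1.6 -5.  12.9] 0.127
[ 38.95167114  28.08046518 221.53752774]
[[1.1, 1.2, 4.7, -0.41, -0.01, -0.01]]
```

View pics/q4z.png

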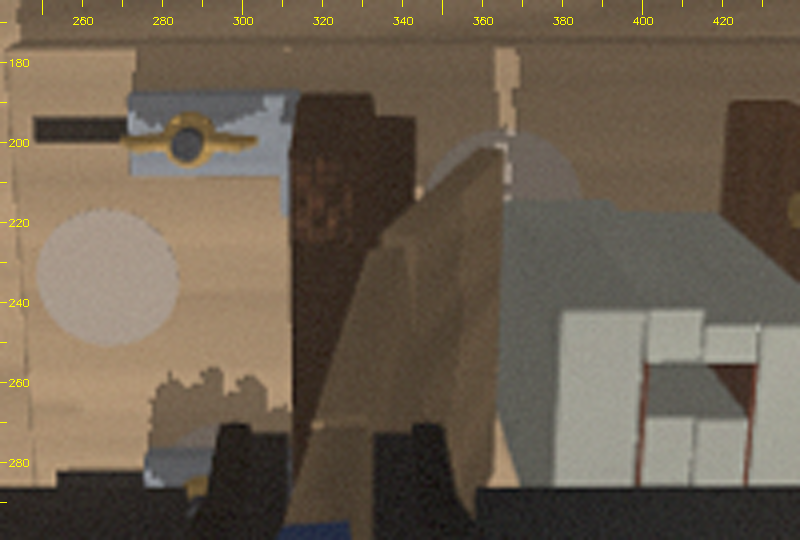

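```bash
cat >> h.py <<'E'
def box(x0,x1,y0,y1,z0,z1): return np.array([(x,y,z) for x in(x0,x1) for y in(y0,y1) for z in(z0,z1)],float)
def drawbox(im,c,P,off,s,col):
    U=(proj(c,P)-off+.5)*s
    for i in range(8):
        for j in range(i):
            if bin(i^j).count("1")==1: cv2.line(im,tuple(int(v) for v in U[i]),tuple(int(v) for v in U[j]),col,1)
def fbox(*a): 
    B=box(*a); return FP+FR.apply(B/1000)
def ov(tag,x0,y0,x1,y1,s,boxes):
    d=pickle.load(open(f"v_{tag}.pkl","rb"));c=d["c"];im=cv2.resize(c["color"][y0:y1,x0:x1],None,fx=s,fy=s,interpolation=cv2.INTER_CUBIC)
    for B,col in boxes: drawbox(im,c,B,[x0,y0],s,col)
    return im
E
python3 - <<'E'
from h import *
p1=[(fbox(-48,48,-19.4,-11.4,18,118),(0,0,255)),(fbox(-47,-27,-19.4,-11.4,118,162),(0,0,255))]
s=pickle.load(open("v_q3w.pkl","rb"))["s"];t=FR.inv().apply(s["tcp_pos"]-FP)*1000;u=t[2]-110.3
h=[(fbox(t[0]-85,t[0]+11,t[1]-4,t[1]+4,u,u+100),(0,255,0)),(fbox(t[0]-10,t[0]+10,t[1]-4,t[1]+4,u+100,u+144),(0,255,0))]
cv2.imwrite("pics/o1.png",np.hstack([ov("q3s",250,160,350,310,4,p1+h),ov("q3c",300,130,400,280,4,p1+h)]))
cv2.imwrite("pics/o2.png",ov("q3w",240,160,440,310,4,p1+h))
E
```

```text
(no output)
```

View pics/o1.png

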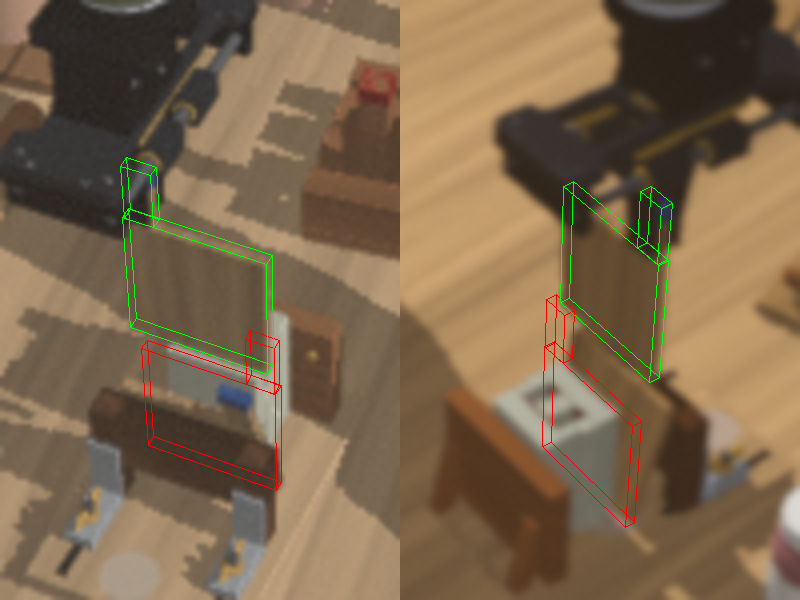

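View pics/o2.png

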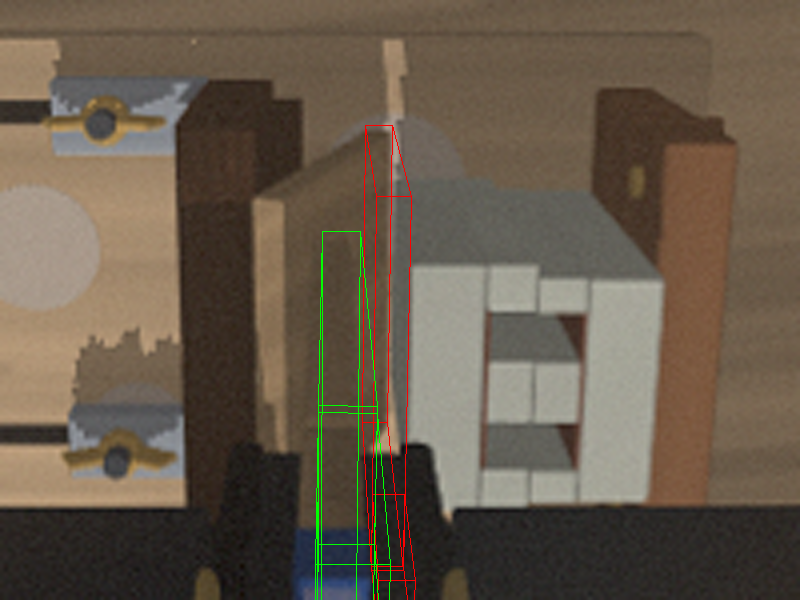

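The overlay explains it: the leaning packer's tab sits over the bar at x=-37 and the held board came down on it. I'll lift off, check the grip, and go further back so I can push the tab from behind.

>>> {"fn": "move_arm", "kwargs": {
  "rows": [
    [[0, 0, -8, 0, 0, 0], [0, 0, -15, 0, 0, 0], [0, 0, -22, 0, 0, 0], [0, 0, 0, 0, 0, 0], [0, 0, 0, 0, 0, 0]]
  ]
}}

```text
time_s: 26.97
tcp_pos: [0.5622, 0.0519, 0.2652]
orientation: [-179.8, 0.1, -95.8]
force: [0.5, 0.1, -1.6]
opening: 0.092
```

```bash
python3 - <<'E'
from h import *
d=look("q5w");s=d["s"];print(FR.inv().apply(s["tcp_pos"]-FP)*1000)
look("q5s",cam="side");look("q5c",cam="scene")
t=FR.inv().apply(s["tcp_pos"]-FP)*1000;u=t[2]-110.3
h=[(fbox(t[0]-85,t[0]+11,t[1]-4,t[1]+4,u,u+100),(0,255,0)),(fbox(t[0]-10,t[0]+10,t[1]-4,t[1]+4,u+100,u+144),(0,255,0))]
cv2.imwrite("pics/o3.png",np.hstack([ov("q5s",250,160,350,310,4,h),ov("q5c",300,130,400,280,4,h)]))
E
```

```text
27.0167 [0.5618 0.0516 0.2643] [-1.7986e+02  7.0000e-02 -9.5790e+01] [-0.5  0.1 -0.9] 0.092
[ 36.92098428  28.92682793 264.30102102]
27.0667 [0.5615 0.0514 0.2638] [-1.7991e+02  5.0000e-02 -9.5790e+01] [ 0.7 -0.7 -1.1] 0.088
27.1167 [0.5614 0.0513 0.2636] [-1.7994e+02  4.0000e-02 -9.5790e+01] [ 0.6 -0.  -1.3] 0.087
```

View pics/o3.png

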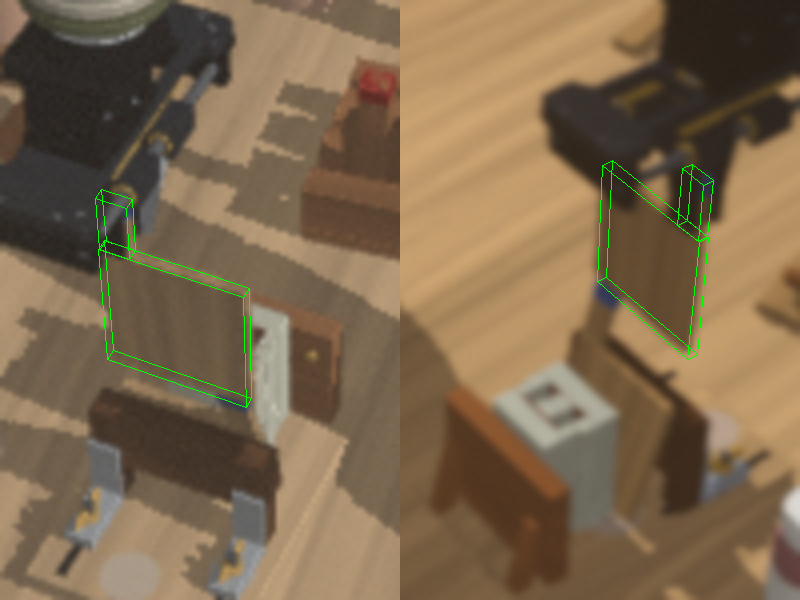

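View pics/q5w.png

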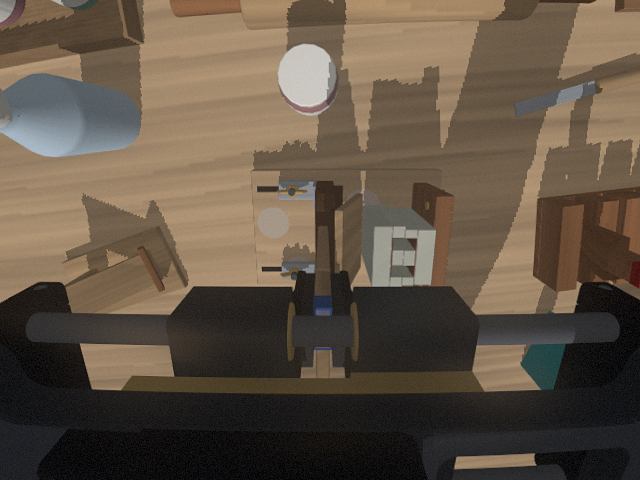

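```bash
python3 - <<'E'
from h import *
r=eul([180,0,-95.82])
plan(F(37.8,50,273),r,n=4)
plan(F(37.8,50,216.8),r,p0=F(37.8,50,273),r0=r,n=4)
E
```

```text
[[-5.4, -0.3, -2.3, -0.02, 0.01, 0.01], [-5.3, -0.3, -2.4, -0.02, 0.01, 0.01], [-5.4, -0.3, -2.3, -0.02, 0.01, 0.01], [-5.3, -0.3, -2.4, -0.02, 0.01, 0.01]]
[[0.0, -0.0, 14.1, 0.0, 0.0, 0.0], [0.0, -0.0, 14.0, 0.0, 0.0, 0.0], [0.0, -0.0, 14.0, 0.0, 0.0, 0.0], [0.0, -0.0, 14.1, 0.0, 0.0, 0.0]]
```

>>> {"fn": "move_arm", "kwargs": {
  "rows": [
    [[0, 0, -6, 0, 0, 0], [0, 0, -4, 0, 0, 0], [-7, 0, 0, 0, 0, 0], [-7, 0, 0, 0, 0, 0], [-7, 0, 0, 0, 0, 0], [0, 0, 0, 0, 0, 0], [0, 0, 14, 0, 0, 0], [0, 0, 14, 0, 0, 0], [0, 0, 14, 0, 0, 0], [0, 0, 0, 0, 0, 0]]
  ]
}}

```text
time_s: 27.95
tcp_pos: [0.5628, 0.0717, 0.23]
orientation: [179.9, -0.0, -95.8]
force: [0.1, -0.2, -1.6]
opening: 0.092
```

```bash
python3 - <<'E'
from h import *
r=eul([180,0,-95.82]);s=telemetry.sense();print(s["force"],s["opening"],FR.inv().apply(s["tcp_pos"]-FP)*1000)
plan(F(37.8,50,216.8),r)
E
```

```text
[ 0.0873495  -0.20170784 -1.61083058] 0.09180334066818036 [ 35.88391536  49.01504902 229.96135073]
[[-1.0, -1.9, 13.2, 0.08, -0.02, 0.04]]
```

>>> {"fn": "move_arm", "kwargs": {
  "rows": [
    [[0, -1, 7, 0, 0, 0], [0, -0.9, 5.5, 0, 0, 0], [0, 0, 0, 0, 0, 0], [4, 0, 0, 0, 0, 0], [4, 0, 0, 0, 0, 0], [4, 0, 0, 0, 0, 0], [0, 0, 0, 0, 0, 0]]
  ]
}}

```text
time_s: 28.53
tcp_pos: [0.5649, 0.0585, 0.2203]
orientation: [-179.8, -0.0, -95.9]
force: [-0.7, -0.5, -0.4]
opening: 0.088
```

```bash
python3 - <<'E'
from h import *
r=eul([180,0,-95.82]);s=telemetry.sense();print(s["force"],s["opening"],FR.inv().apply(s["tcp_pos"]-FP)*1000)
plan(F(37.8,-5,216.8),r,n=10)
E
```

```text
[-0.72544251 -0.46439158 -0.44470995] 0.08758054040309997 [ 39.33616969  36.06568839 220.32568349]
[[4.1, 0.1, 0.4, -0.02, -0.0, -0.01], [4.1, 0.2, 0.3, -0.02, -0.0, -0.01], [4.1, 0.1, 0.4, -0.02, -0.0, -0.01], [4.1, 0.2, 0.3, -0.02, -0.0, -0.01], [4.1, 0.2, 0.4, -0.02, -0.0, -0.01], [4.1, 0.1, 0.3, -0.02, -0.0, -0.01], [4.1, 0.2, 0.4, -0.02, -0.0, -0.01], [4.2, 0.1, 0.3, -0.02, -0.0, -0.01], [4.1, 0.2, 0.4, -0.02, -0.0, -0.01], [4.1, 0.1, 0.3, -0.02, -0.0, -0.01]]
```

>>> {"fn": "move_arm", "kwargs": {
  "rows": [
    [[3, 0.1, 0.5, 0, 0, 0], [4, 0.1, 0.5, 0, 0, 0], [4, 0.1, 0.5, 0, 0, 0], [4, 0.1, 0.3, 0, 0, 0], [4, 0.2, 0.3, 0, 0, 0], [4, 0.2, 0, 0, 0, 0], [4, 0.2, 0, 0, 0, 0], [3, 0.2, 0, 0, 0, 0], [0, 0, 0, 0, 0, 0]]
  ]
}}

```text
time_s: 29.28
tcp_pos: [0.5604, 0.0292, 0.2179]
orientation: [-179.9, 0.0, -95.9]
force: [-0.3, -0.0, -0.2]
opening: 0.088
```

```bash
python3 - <<'E'
from h import *
d=look("q6w");s=d["s"];print(FR.inv().apply(s["tcp_pos"]-FP)*1000)
zoom(cv2.imread("pics/q6w.png"),240,160,440,300,4,"pics/q6z.png")
look("q6c",cam="scene");look("q6s",cam="side")
cv2.imwrite("pics/o4.png",np.hstack([ov("q6s",250,160,350,310,4,[]),ov("q6c",300,130,400,280,4,[])]))
E
```

```text
29.3333 [0.5604 0.0297 0.2179] [-1.7987e+02  2.0000e-02 -9.5850e+01] [ 0.2 -0.1 -0.1] 0.088
[ 37.81506437   7.00887869 217.94002658]
29.3833 [0.5604 0.0301 0.2179] [-1.7987e+02  3.0000e-02 -9.5820e+01] [ 0.2 -0.  -0.6] 0.091
29.4333 [0.5604 0.0303 0.218 ] [-1.7987e+02  3.0000e-02 -9.5800e+01] [-0.1 -0.3 -0.4] 0.09
```

View pics/q6z.png

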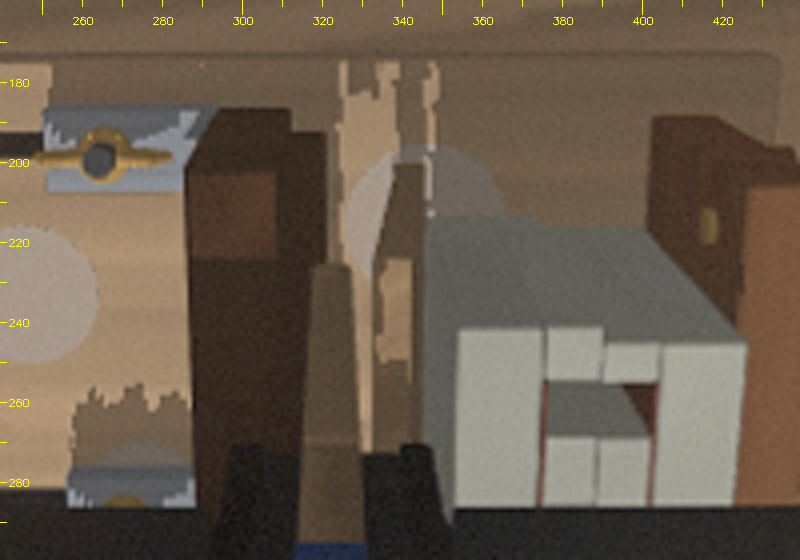

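View pics/o4.png

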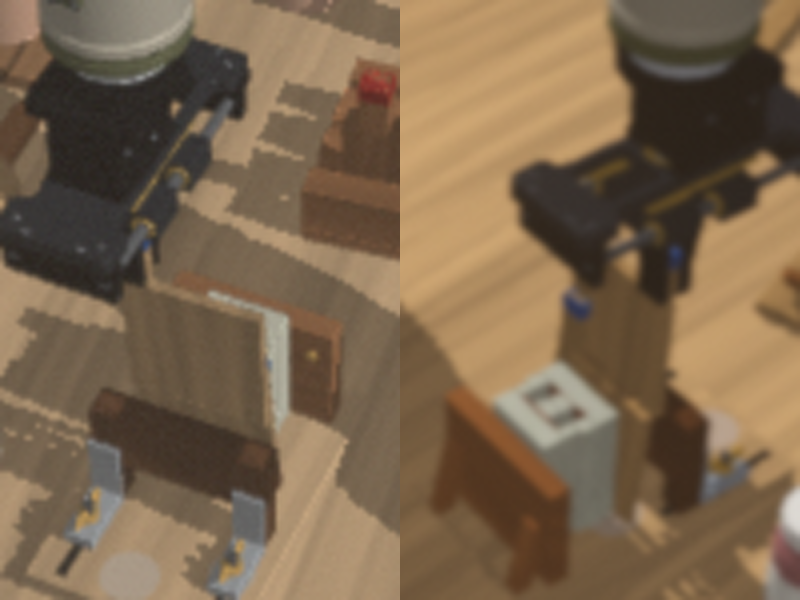

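>>> {"fn": "move_arm", "kwargs": {
  "rows": [
    [[2.5, 0, 0, 0, 0, 0], [2.5, 0, 0, 0, 0, 0], [2.5, 0, 0, 0, 0, 0], [2.5, 0, 0, 0, 0, 0], [2, 0, 0, 0, 0, 0], [0, 0, 0, 0, 0, 0], [0, 0, 0, 0, 0, 0]]
  ]
}}

```text
time_s: 30.02
tcp_pos: [0.5592, 0.018, 0.2179]
orientation: [-179.9, 0.0, -95.8]
force: [0.1, 0.6, -0.5]
opening: 0.091
```

```bash
python3 - <<'E'
from h import *
d=look("q7w");s=d["s"];t=FR.inv().apply(s["tcp_pos"]-FP)*1000;print(t)
u=t[2]-110.3
p1=[(fbox(-48,48,-19.4,-11.4,18,118),(0,0,255))]
h=[(fbox(t[0]-85,t[0]+11,t[1]-4,t[1]+4,u,u+100),(0,255,0))]
cv2.imwrite("pics/o5.png",np.hstack([ov("q7w",280,160,400,300,4,[]),ov("q7w",280,160,380,300,4,p1+h)]))
plan(F(37.8,-7,217),eul([180,0,-95.82]))
E
```

```text
30.0667 [0.5592 0.0182 0.2179] [-1.7987e+02  3.0000e-02 -9.5810e+01] [-0.  -0.3 -1.2] 0.087
[ 37.76636431  -4.55524358 217.91654132]
[[2.4, -0.0, 0.9, -0.13, 0.03, 0.01]]
```

View pics/o5.png

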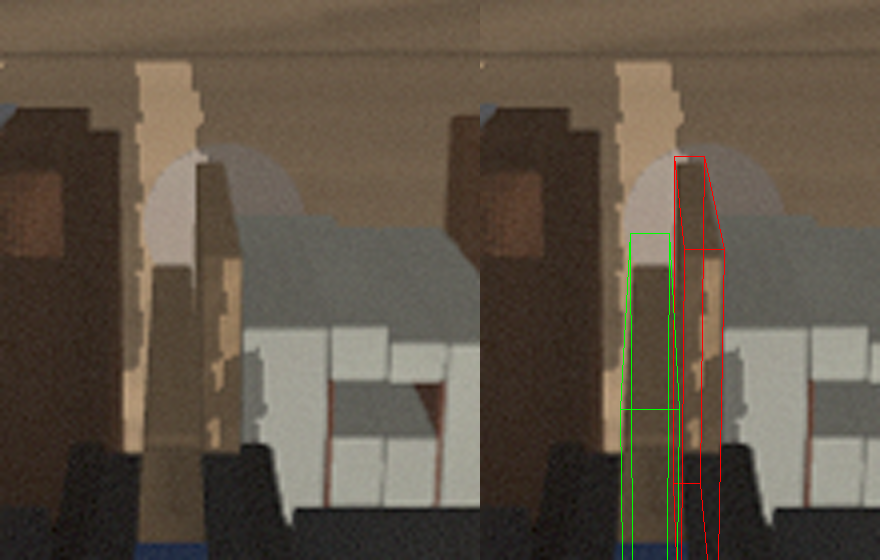

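```bash
python3 - <<'E'
from h import *
d=pickle.load(open("v_q7w.pkl","rb"));s=d["s"];c=d["c"];r=eul(s["orientation"]);p=s["tcp_pos"]
# point in tool frame: bottom +x corner: tool y=-11, tool z=+110.3 ; pivot z=-19
for a in [0,1,2,3,4,5]:
    q=np.array([[4,-11,110.3+19],[-4,-11,129.3]])
    R=Ro.from_rotvec([-np.radians(a),0,0]); w=p+r.apply((R.apply(q)+[0,0,-19])/1000); print(a,proj(c,w), w[0])
E
```

```text
0 [[326.69930642 217.65638695]
 [317.03713538 217.66465126]] [0.57000291 0.01317943 0.1076396 ]
1 [[326.68723392 220.24769568]
 [317.05259622 220.25606857]] [0.56775665 0.01340814 0.1074622 ]
2 [[326.67587666 222.83959135]
 [317.06742247 222.84807325]] [0.56550764 0.01363711 0.10732423]
3 [[326.66522777 225.43224978]
 [317.0816206  225.44084119]] [0.56325659 0.01386627 0.10722574]
4 [[326.65528078 228.02584891]
 [317.09519677 228.03455038]] [0.56100416 0.01409554 0.10716675]
5 [[326.6460296  230.62056868]
 [317.10815679 230.6293808 ]] [0.55875105 0.01432486 0.10714728]
```

>>> {"fn": "move_arm", "kwargs": {
  "rows": [
    [[1, -1, 0, 3.1, 0, 0], [1, 0, 0, 0, 0, 0], [0, 0, 0, 0, 0, 0], [0, 0, 0, 0, 0, 0]]
  ]
}}

```text
time_s: 30.4
tcp_pos: [0.5599, 0.0159, 0.2181]
orientation: [-176.8, 0.0, -95.8]
force: [0.4, -0.5, -0.4]
opening: 0.093
```

```bash
python3 - <<'E'
from h import *
s=telemetry.sense();t=FR.inv().apply(s["tcp_pos"]-FP)*1000;print(t,s["orientation"],s["force"])
plan(FP+FR.apply(np.array([t[0]-0,-6.8,134])/1000),eul(s["orientation"]),n=8)
E
```

```text
[ 38.72106167  -6.84168955 218.08925595] [-1.76823835e+02  5.12048550e-03 -9.58343643e+01] [ 0.40216505 -0.49954091 -0.4362473 ]
[[-0.0, 0.6, 10.5, 0.0, 0.0, 0.0], [-0.0, 0.6, 10.5, 0.0, 0.0, 0.0], [-0.0, 0.5, 10.5, 0.0, 0.0, 0.0], [-0.0, 0.6, 10.5, 0.0, 0.0, 0.0], [-0.0, 0.6, 10.5, 0.0, 0.0, 0.0], [-0.0, 0.6, 10.5, 0.0, 0.0, 0.0], [-0.0, 0.6, 10.5, 0.0, 0.0, 0.0], [-0.0, 0.6, 10.5, 0.0, 0.0, 0.0]]
```

>>> {"fn": "move_arm", "kwargs": {
  "rows": [
    [[0, 0.5, 8, 0, 0, 0], [0, 0.6, 10.5, 0, 0, 0], [0, 0.6, 10.5, 0, 0, 0]]
  ]
}}

```text
time_s: 30.65
tcp_pos: [0.5599, 0.0161, 0.1875]
orientation: [-176.8, 0.0, -95.8]
force: [-0.1, -0.1, -1.5]
opening: 0.092
```

>>> {"fn": "move_arm", "kwargs": {
  "rows": [
    [[0, 0.6, 10.5, 0, 0, 0], [0, 0.6, 10.5, 0, 0, 0], [0, 0.6, 10.5, 0, 0, 0], [0, 0.6, 10.5, 0, 0, 0], [0, 0.4, 8, 0, 0, 0], [0, 0, 0, 0, 0, 0], [0, 0, 0, 0, 0, 0]]
  ]
}}

```text
time_s: 31.23
tcp_pos: [0.5598, 0.0163, 0.1385]
orientation: [-176.8, 0.0, -95.8]
force: [0.2, -0.3, -0.3]
opening: 0.086
```

```bash
python3 - <<'E'
from h import *
d=look("q8w");s=d["s"];t=FR.inv().apply(s["tcp_pos"]-FP)*1000;print(t)
look("q8s",cam="side");look("q8c",cam="scene")
cv2.imwrite("pics/o6.png",np.hstack([ov("q8w",260,150,400,300,3.5,[]),ov("q8c",310,160,390,310,3.5,[])]))
E
```

```text
31.2833 [0.5602 0.0163 0.139 ] [-1.7676e+02  4.0000e-02 -9.5800e+01] [-0.   0.3 -0.2] 0.09
[ 38.90271293  -6.37462835 139.02379423]
31.3333 [0.5603 0.0163 0.1393] [-1.7672e+02  4.0000e-02 -9.5800e+01] [-0.3  0.4 -0. ] 0.092
31.3833 [0.5604 0.0162 0.1394] [-1.7671e+02  3.0000e-02 -9.5810e+01] [ 0.1 -0.4 -1.5] 0.095
```

View pics/o6.png

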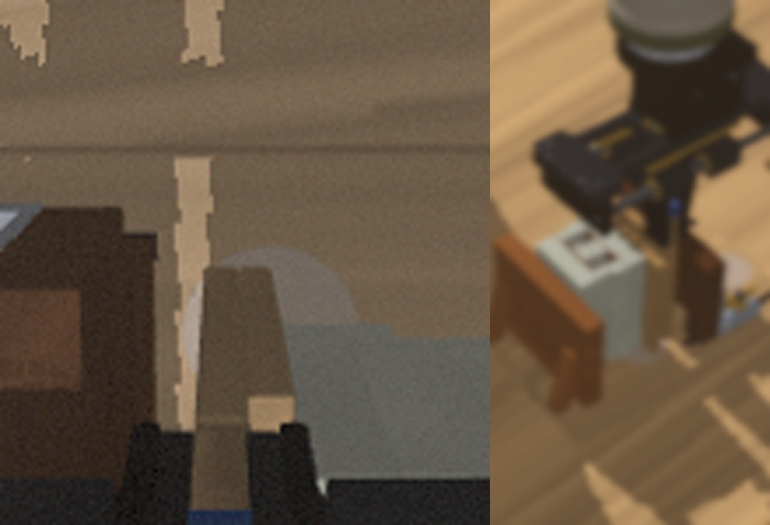

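>>> {"fn": "move_arm", "kwargs": {
  "rows": [
    [[0, 0.2, 3, 0, 0, 0], [0, 0.2, 3, 0, 0, 0], [0, 0.1, 2, 0, 0, 0], [0, 0, 0, 0, 0, 0]]
  ]
}}

```text
time_s: 31.72
tcp_pos: [0.5596, 0.0161, 0.1302]
orientation: [-176.8, 0.0, -95.8]
force: [-0.1, -0.5, -0.7]
opening: 0.092
```

>>> {"fn": "move_arm", "kwargs": {
  "rows": [
    [[0, 0.1, 1.5, 0, 0, 0], [0, 0, 0, 0, 0, 0]]
  ]
}}

```text
time_s: 31.88
tcp_pos: [0.5598, 0.0162, 0.1291]
orientation: [-176.8, 0.0, -95.8]
force: [-1.1, 0.4, -0.0]
opening: 0.09
```

>>> {"fn": "move_arm", "kwargs": {
  "rows": [
    [[0, 0.1, 1.3, 0, 0, 0], [0, 0, 0, 0, 0, 0]]
  ]
}}

```text
time_s: 32.05
tcp_pos: [0.56, 0.0162, 0.128]
orientation: [-176.8, 0.0, -95.8]
force: [-0.2, 0.9, -0.3]
opening: 0.088
```

>>> {"fn": "move_arm", "kwargs": {
  "rows": [
    [[0, 0, 1, 0, 0, 0], [0, 0, 0, 0, 0, 0]]
  ]
}}

```text
time_s: 32.22
tcp_pos: [0.5605, 0.0161, 0.1275]
orientation: [-176.7, 0.0, -95.8]
force: [0.9, -0.8, 4.2]
opening: 0.092
```

>>> {"fn": "move_arm", "kwargs": {
  "rows": [
    [[0, 0, 1, 0, 0, 0], [0, 0, 0, 0, 0, 0]]
  ]
}}

```text
time_s: 32.38
tcp_pos: [0.5612, 0.0161, 0.1269]
orientation: [-176.6, 0.0, -95.8]
force: [2.7, -1.0, 6.2]
opening: 0.089
```

>>> {"fn": "move_arm", "kwargs": {
  "rows": [
    [[0, 0, 1, 0, 0, 0], [0, 0, 0, 0, 0, 0]]
  ]
}}

```text
time_s: 32.55
tcp_pos: [0.5618, 0.0161, 0.1264]
orientation: [-176.5, 0.0, -95.8]
force: [3.5, -0.6, 8.7]
opening: 0.091
```

>>> {"fn": "move_arm", "kwargs": {
  "rows": [
    [[0, 0, -2, 0, 0, 0], [0, 0, 0, 0, -0.8, 0], [1, 0, 0, 0, -0.6, 0], [0.6, 0, 0, 0, 0, 0], [0, 0, 0, 0, 0, 0]]
  ]
}}

```text
time_s: 32.97
tcp_pos: [0.5595, 0.0152, 0.1267]
orientation: [-176.8, 1.5, -95.7]
force: [1.1, 3.6, -0.0]
opening: 0.088
```

```bash
python3 - <<'E'
from h import *
d=look("q9w");s=d["s"];t=FR.inv().apply(s["tcp_pos"]-FP)*1000;print(t)
look("q9s",cam="side");look("q9c",cam="scene")
cv2.imwrite("pics/o7.png",np.hstack([ov("q9w",260,150,400,300,3.5,[]),ov("q9c",320,180,380,270,5.5,[])[:525]]))
E
```

```text
33.0167 [0.5595 0.0152 0.1267] [-176.8     1.51  -95.72] [0.7 4.7 0.6] 0.088
[ 38.37071594  -7.50043217 126.72372039]
33.0667 [0.5595 0.0153 0.1267] [-176.8     1.49  -95.7 ] [ 0.3  4.8 -0.4] 0.091
33.1167 [0.5595 0.0153 0.1268] [-176.8     1.48  -95.7 ] [-0.5  5.2 -1.1] 0.091Traceback (most recent call last):
  File "<stdin>", line 4, in <module>
    return _nx.concatenate(arrs, 1, dtype=dtype, casting=casting)
           ~~~~~~~~~~~~~~~^^^^^^^^^^^^^^^^^^^^^^^^^^^^^^^^^^^^^^^
ValueError: all the input array dimensions except for the concatenation axis must match exactly, but along dimension 0, the array at index 0 has size 525 and the array at index 1 has size 495
```

View pics/q9w.png

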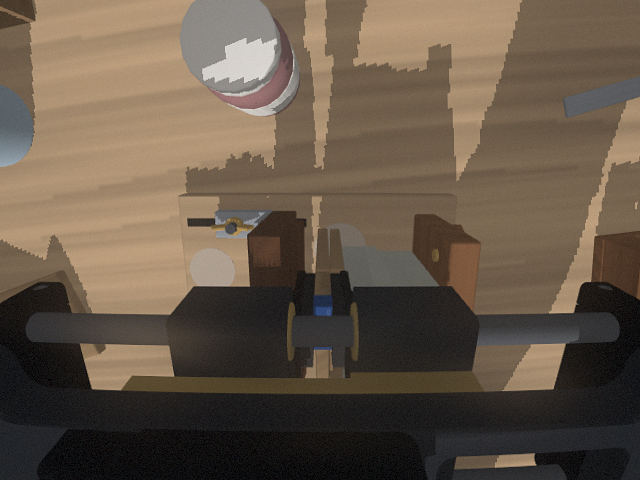

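```bash
python3 - <<'E'
from h import *
cv2.imwrite("pics/o7.png",np.hstack([ov("q9s",240,200,340,300,4,[]),ov("q9c",300,190,400,290,4,[])]))
E
```

```text
(no output)
```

View pics/o7.png

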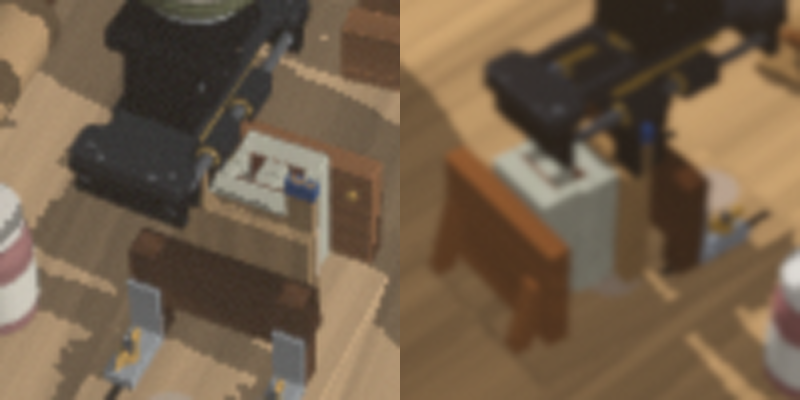

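>>> {"fn": "move_arm", "kwargs": {
  "rows": [
    [[-0.2, 0, 0, 0, 0, 0], [0, 0, 0, 0, 0, 0]]
  ]
}}

```text
time_s: 33.28
tcp_pos: [0.5595, 0.0152, 0.1268]
orientation: [-176.8, 1.4, -95.7]
force: [-0.4, 5.1, -0.4]
opening: 0.093
```

>>> {"fn": "move_arm", "kwargs": {
  "rows": [
    [[0, 0, 0, 0, 0, 0], [0, 0, 0, 0, 0, 0], [0, 0, 0, 0, 0, 0], [0, 0, 0, 0, 0, 0], [0, 0, 0, 0, 0, 0]]
  ],
  "hand": -0.2
}}

```text
time_s: 33.7
tcp_pos: [0.5598, 0.0143, 0.1269]
orientation: [-176.8, 1.4, -95.8]
force: [-0.6, -0.1, -0.2]
opening: 0.382
```

```bash
python3 - <<'E'
from h import *
d=look("r1w");s=d["s"];t=FR.inv().apply(s["tcp_pos"]-FP)*1000;print(t)
look("r1s",cam="side");look("r1c",cam="scene")
cv2.imwrite("pics/o8.png",np.hstack([ov("r1w",260,190,400,290,4,[]),ov("r1s",240,200,340,300,4,[])]))
E
```

```text
33.75 [0.5598 0.0144 0.1269] [-176.76    1.4   -95.75] [ 0.8  0.6 -0.1] 0.43
[ 38.79419788  -8.33399573 126.946494  ]
33.8 [0.5598 0.0145 0.1269] [-176.77    1.41  -95.74] [-0.4  0.5 -0.4] 0.472
33.85 [0.5598 0.0146 0.127 ] [-176.76    1.42  -95.74] [-0.  -0.   0.2] 0.52
```

View pics/o8.png

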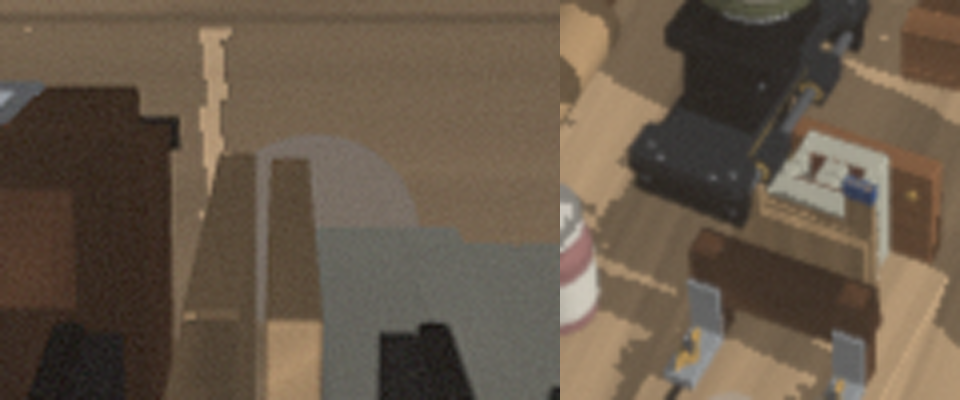

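```bash
python3 - <<'E'
from h import *
d=look("r2w");look("r2c",cam="scene")
cv2.imwrite("pics/o9.png",np.hstack([ov("r2w",240,190,400,330,3,[]),ov("r2c",300,180,400,320,3,[])]))
E
```

```text
33.9 [0.5598 0.0147 0.127 ] [-176.77    1.42  -95.73] [-0.6  0.3  0.8] 0.549
33.95 [0.5598 0.0147 0.127 ] [-176.77    1.42  -95.73] [-0.3 -0.   0.3] 0.571
```

View pics/o9.png

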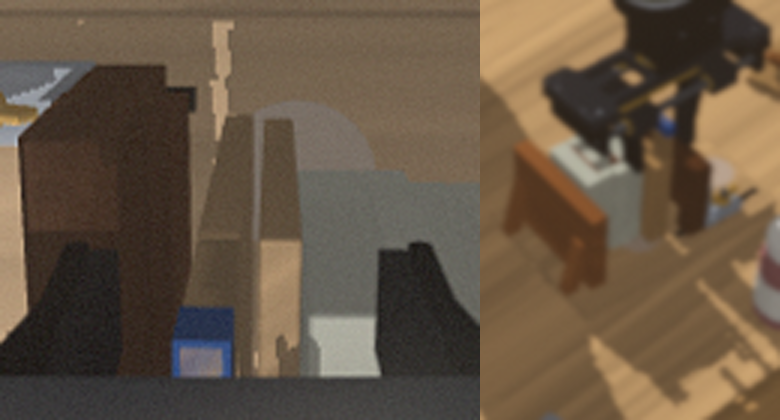

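```bash
python3 - <<'E'
from h import *
for tag in ["r1w","r2w"]:
    c=pickle.load(open(f"v_{tag}.pkl","rb"))["c"]
    zoom(c["color"],285,225,345,325,6,f"pics/z_{tag}.png")
    for nm,uv,z in [("tabtop c",(307.7,309.5),.161),("shoulder L",(306.5,269),.117),("shoulder R",(320,269),.117),("p1 top L",(326.5,269.5),.118),("p1 top R",(340,269.5),.118)]:
        o,v=ray(c,uv);w=o+v*(z-o[2])/v[2];print(tag,nm,np.round(FR.inv().apply(w-FP)*1000,1))
a=cv2.imread("pics/z_r1w.png");b=cv2.imread("pics/z_r2w.png");cv2.imwrite("pics/z_r.png",np.hstack([a,b]))
E
```

```text
r1w tabtop c [ 43.3  -2.8 161. ]
r1w shoulder L [ 46.1   0.6 117. ]
r1w shoulder R [ 46.2  -6.8 117. ]
r1w p1 top L [ 46.3 -10.4 118. ]
r1w p1 top R [ 46.4 -17.8 118. ]
r2w tabtop c [ 43.2  -2.5 161. ]
r2w shoulder L [ 46.1   0.9 117. ]
r2w shoulder R [ 46.1  -6.5 117. ]
r2w p1 top L [ 46.2 -10.1 118. ]
r2w p1 top R [ 46.3 -17.5 118. ]
```

View pics/z_r.png

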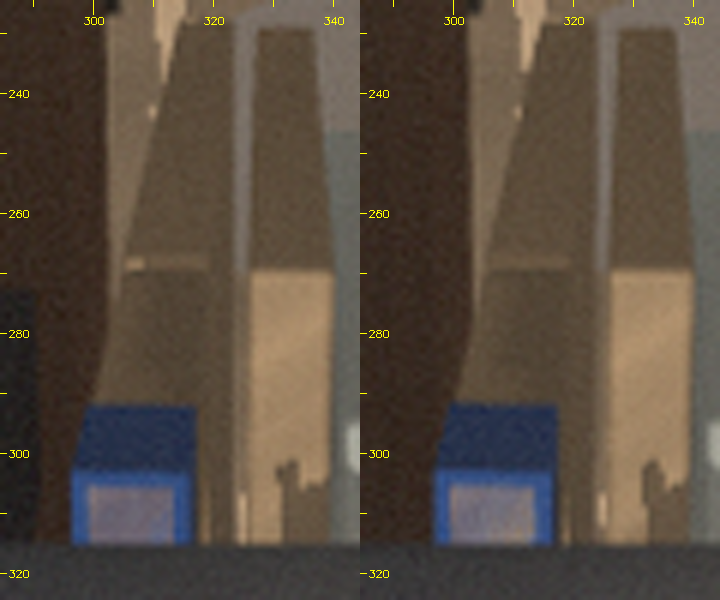

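Packer 2 is standing free and upright at y≈-3, about 4 mm off packer 1. I'll square the tool, regrip it and slide it flush without preload.

```bash
python3 - <<'E'
from h import *
plan(F(38,-3,128),eul([180,0,-95.82]),n=3)
E
```

```text
[[-1.7, 0.2, -0.3, -1.08, 0.47, 0.02], [-1.7, 0.3, -0.3, -1.08, 0.47, 0.02], [-1.6, 0.2, -0.4, -1.08, 0.47, 0.02]]
```

>>> {"fn": "move_arm", "kwargs": {
  "rows": [
    [[-1.7, 0.2, -0.3, -1.08, 0.47, 0], [-1.7, 0.3, -0.3, -1.08, 0.47, 0], [-1.6, 0.2, -0.4, -1.08, 0.47, 0], [0, 0, 0, 0, 0, 0]]
  ]
}}

```text
time_s: 34.28
tcp_pos: [0.5599, 0.0204, 0.1281]
orientation: [180.0, 0.0, -95.7]
force: [0.2, 0.9, 0.6]
opening: 0.6
```

>>> {"fn": "move_arm", "kwargs": {
  "rows": [
    [[0, 0, 0, 0, 0, 0], [0, 0, 0, 0, 0, 0], [0, 0, 0, 0, 0, 0], [0, 0, 0, 0, 0, 0], [0, 0, 0, 0, 0, 0], [0, 0, 0, 0, 0, 0], [0, 0, 0, 0, 0, 0], [0, 0, 0, 0, 0, 0], [0, 0, 0, 0, 0, 0]]
  ],
  "hand": 1,
  "force": 12
}}

```text
time_s: 35.03
tcp_pos: [0.5596, 0.0197, 0.128]
orientation: [180.0, 0.0, -95.8]
force: [0.2, -0.0, 0.5]
opening: 0.092
```

```bash
python3 - <<'E'
from h import *
d=look("r3w");print(FR.inv().apply(d["s"]["tcp_pos"]-FP)*1000)
E
```

```text
35.0833 [0.5596 0.0198 0.128 ] [ 1.7999e+02  1.0000e-02 -9.5770e+01] [ 0.5 -0.5  0.1] 0.088
[ 37.96777897  -3.00549594 128.00858759]
```

>>> {"fn": "move_arm", "kwargs": {
  "rows": [
    [[1, 0, 0, 0, 0, 0], [1, 0, 0, 0, 0, 0], [0.8, 0, 0, 0, 0, 0], [0, 0, 0, 0, 0, 0]]
  ]
}}

```text
time_s: 35.42
tcp_pos: [0.5593, 0.0169, 0.128]
orientation: [180.0, 0.0, -95.8]
force: [0.4, 1.3, 0.5]
opening: 0.092
```

>>> {"fn": "move_arm", "kwargs": {
  "rows": [
    [[0.6, 0, 0, 0, 0, 0], [0, 0, 0, 0, 0, 0]]
  ]
}}

```text
time_s: 35.58
tcp_pos: [0.5592, 0.0164, 0.128]
orientation: [180.0, 0.0, -95.8]
force: [-0.1, -0.0, -0.1]
opening: 0.09
```

>>> {"fn": "move_arm", "kwargs": {
  "rows": [
    [[0.6, 0, 0, 0, 0, 0], [0, 0, 0, 0, 0, 0]]
  ]
}}

```text
time_s: 35.75
tcp_pos: [0.5592, 0.0158, 0.128]
orientation: [180.0, 0.0, -95.8]
force: [-0.2, 0.8, -0.3]
opening: 0.091
```

>>> {"fn": "move_arm", "kwargs": {
  "rows": [
    [[0.6, 0, 0, 0, 0, 0], [0, 0, 0, 0, 0, 0]]
  ]
}}

```text
time_s: 35.92
tcp_pos: [0.5591, 0.0156, 0.128]
orientation: [180.0, 0.0, -95.7]
force: [0.2, 2.9, -0.5]
opening: 0.091
```

>>> {"fn": "move_arm", "kwargs": {
  "rows": [
    [[0.5, 0, 0, 0, 0, 0], [0, 0, 0, 0, 0, 0]]
  ]
}}

```text
time_s: 36.08
tcp_pos: [0.5591, 0.0155, 0.1281]
orientation: [-180.0, 0.1, -95.7]
force: [0.9, 4.5, -0.8]
opening: 0.093
```

>>> {"fn": "move_arm", "kwargs": {
  "rows": [
    [[0.5, 0, 0, 0, 0, 0], [0, 0, 0, 0, 0, 0]]
  ]
}}

```text
time_s: 36.25
tcp_pos: [0.5591, 0.0155, 0.1281]
orientation: [-180.0, 0.1, -95.7]
force: [2.0, 6.9, -0.4]
opening: 0.089
```

>>> {"fn": "move_arm", "kwargs": {
  "rows": [
    [[-0.6, 0, 0, 0, 0, 0], [-0.6, 0, 0, 0, 0, 0], [0, 0, 0, 0, 0, 0]]
  ]
}}

```text
time_s: 36.5
tcp_pos: [0.5592, 0.0156, 0.128]
orientation: [180.0, 0.0, -95.8]
force: [0.5, 3.4, 0.2]
opening: 0.09
```

>>> {"fn": "move_arm", "kwargs": {
  "rows": [
    [[0, 0, 0, 0, 0, 0], [0, 0, 0, 0, 0, 0], [0, 0, 0, 0, 0, 0], [0, 0, 0, 0, 0, 0], [0, 0, 0, 0, 0, 0], [0, 0, 0, 0, 0, 0]]
  ],
  "hand": -0.1
}}

```text
time_s: 37.0
tcp_pos: [0.5591, 0.0152, 0.128]
orientation: [180.0, 0.0, -95.8]
force: [0.2, -0.4, 0.6]
opening: 0.459
```

```bash
python3 - <<'E'
from h import *
d=look("r4w");c=d["c"]
cv2.imwrite("pics/o10.png",ov("r4w",260,200,380,330,5,[]))
s=telemetry.sense();p=s["tcp_pos"]+[0,0,.09]
plan([.4874,-.2511,.215],eul([180,0,-89.2]),p0=p,r0=eul(s["orientation"]),n=9)
E
```

```text
37.05 [0.5591 0.0153 0.128 ] [179.99   0.   -95.78] [0.1 0.3 0.5] 0.493
[[30.3, 4.9, 0.3, 0.0, 0.0, -0.73], [30.1, 5.4, 0.4, 0.0, 0.0, -0.73], [30.1, 5.7, 0.3, 0.0, 0.0, -0.73], [30.1, 6.1, 0.3, 0.0, 0.0, -0.73], [29.9, 6.5, 0.4, 0.0, 0.0, -0.73], [29.9, 6.8, 0.3, 0.0, 0.0, -0.73], [29.8, 7.3, 0.3, 0.0, 0.0, -0.73], [29.7, 7.6, 0.3, 0.0, 0.0, -0.73], [29.6, 8.0, 0.4, 0.0, 0.0, -0.73]]
```

View pics/o10.png

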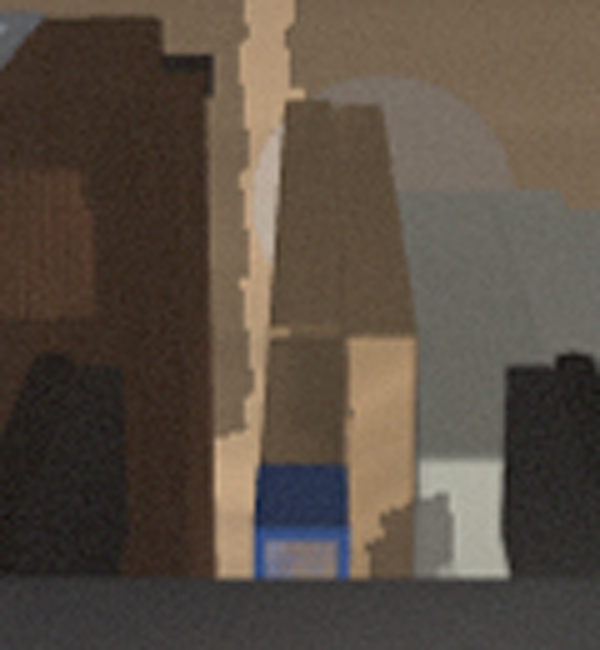

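Both packers are flush and upright against the mould. I'll lift gently, check, then go for the wedge.

>>> {"fn": "move_arm", "kwargs": {
  "rows": [
    [[0, 0, -5, 0, 0, 0], [0, 0, -10, 0, 0, 0], [0, 0, -15, 0, 0, 0], [0, 0, -20, 0, 0, 0], [0, 0, -20, 0, 0, 0], [0, 0, -20, 0, 0, 0]]
  ]
}}

```text
time_s: 37.55
tcp_pos: [0.5592, 0.0157, 0.22]
orientation: [-180.0, 0.0, -95.7]
force: [0.4, 0.3, 0.0]
opening: 0.551
```

```bash
python3 - <<'E'
from h import *
d=look("r5w");cv2.imwrite("pics/o11.png",ov("r5w",220,150,460,330,3,[]))
E
```

```text
37.6 [0.5608 0.0162 0.2239] [-1.797e+02  4.000e-02 -9.574e+01] [ 1.2 -0.2  3.6] 0.549
```

View pics/o11.png

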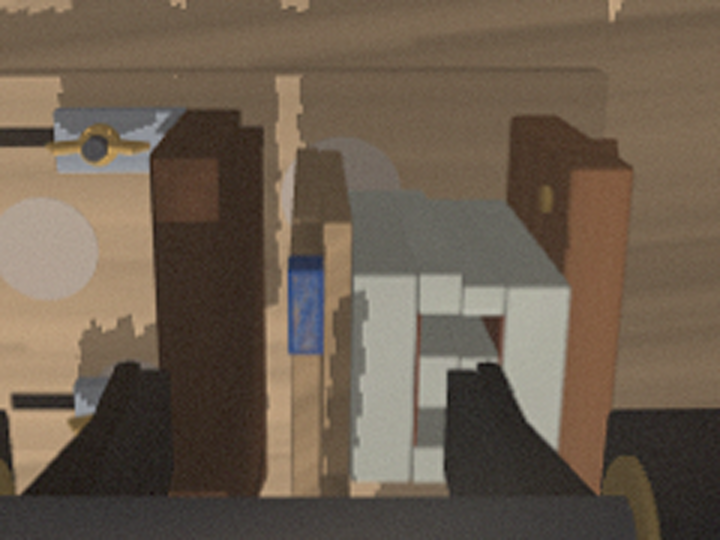

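>>> {"fn": "move_arm", "kwargs": {
  "rows": [
    [[30.3, 4.9, 0.2, 0, 0, -0.73], [30.1, 5.4, 0.2, 0, 0, -0.73], [30.1, 5.7, 0.2, 0, 0, -0.73], [30.1, 6.1, 0.2, 0, 0, -0.73], [29.9, 6.5, 0.2, 0, 0, -0.73], [29.9, 6.8, 0.2, 0, 0, -0.73], [29.8, 7.3, 0.2, 0, 0, -0.73], [29.7, 7.6, 0.2, 0, 0, -0.73], [29.6, 8.0, 0.2, 0, 0, -0.73], [0, 0, 0, 0, 0, 0]]
  ]
}}

```text
time_s: 38.43
tcp_pos: [0.4851, -0.2581, 0.2163]
orientation: [179.9, -0.1, -89.7]
force: [-0.3, -0.2, -1.7]
opening: 0.551
```

```bash
python3 - <<'E'
from h import *
d=look("w1");cv2.imwrite("pics/o12.png",ov("w1",200,150,440,330,3,[]))
print(np.round(d["s"]["qpos"],1))
plan([.4874,-.2511,.114],eul([180,0,-89.2]),n=7)
E
```

```text
38.4833 [ 0.4863 -0.2547  0.2165] [ 1.7998e+02 -2.0000e-02 -8.9530e+01] [0.6 1.  0.5] 0.547
[ 71.4  18.1 -57.9  93.6  15.7  77.  -78.3]
[[-0.5, -0.2, 14.6, 0.0, -0.0, -0.05], [-0.5, -0.1, 14.7, 0.0, -0.0, -0.05], [-0.6, -0.2, 14.6, 0.0, -0.0, -0.05], [-0.5, -0.2, 14.6, 0.0, -0.0, -0.05], [-0.5, -0.2, 14.7, 0.0, -0.0, -0.05], [-0.5, -0.1, 14.6, 0.0, -0.0, -0.05], [-0.5, -0.2, 14.7, 0.0, -0.0, -0.05]]
```

View pics/o12.png

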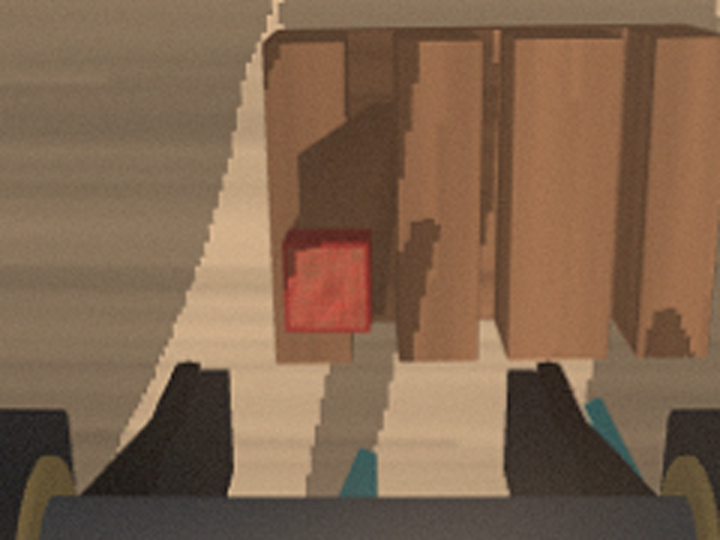

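```bash
python3 - <<'E'
from h import *
d=pickle.load(open("v_w1.pkl","rb"));c=d["c"]
for uv in [(309.5,245.2)]:
    o,v=ray(c,uv);print(o+v*(.152-o[2])/v[2])
s=telemetry.sense();print(s["tcp_pos"]);plan([.4874,-.2509,.114],eul([180,0,-89.2]),n=7)
E
```

```text
[ 0.48741164 -0.24920444  0.152     ]
[ 0.48625145 -0.25472499  0.21645825]
[[-0.5, -0.2, 14.6, 0.0, -0.0, -0.05], [-0.6, -0.1, 14.7, 0.0, -0.0, -0.05], [-0.5, -0.2, 14.6, 0.0, -0.0, -0.05], [-0.6, -0.2, 14.6, 0.0, -0.0, -0.05], [-0.5, -0.2, 14.7, 0.0, -0.0, -0.05], [-0.6, -0.1, 14.6, 0.0, -0.0, -0.05], [-0.5, -0.2, 14.7, 0.0, -0.0, -0.05]]
```

>>> {"fn": "move_arm", "kwargs": {
  "rows": [
    [[0, 0, 14.5, 0, 0, 0], [0, 0, 14.6, 0, 0, 0], [0, 0, 14.6, 0, 0, 0], [0, 0, 14.6, 0, 0, 0], [0, 0, 14.6, 0, 0, 0], [0, 0, 14.6, 0, 0, 0], [0, 0, 14.6, 0, 0, 0], [0, 0, 0, 0, 0, 0], [0, 0, 0, 0, 0, 0]]
  ]
}}

```text
time_s: 39.23
tcp_pos: [0.4877, -0.25, 0.1144]
orientation: [180.0, 0.1, -89.1]
force: [-0.6, -0.5, 0.7]
opening: 0.547
```

```bash
python3 - <<'E'
from h import *
s=telemetry.sense();print(s["tcp_pos"]);plan([.4874,-.2505,.114],eul([180,0,-89.2]))
E
```

```text
[ 0.48767401 -0.25003478  0.11441307]
[[0.5, 0.3, 0.4, 0.02, 0.06, 0.07]]
```

Positioned. I'll grip the wedge firmly.

>>> {"fn": "move_arm", "kwargs": {
  "rows": [
    [[0, 0, 0, 0, 0, 0], [0, 0, 0, 0, 0, 0], [0, 0, 0, 0, 0, 0], [0, 0, 0, 0, 0, 0], [0, 0, 0, 0, 0, 0], [0, 0, 0, 0, 0, 0]]
  ],
  "hand": 1,
  "force": 60
}}

```text
time_s: 39.73
tcp_pos: [0.4876, -0.2525, 0.1145]
orientation: [-180.0, -0.1, -89.2]
force: [0.5, -4.8, 0.2]
opening: 0.228
```

```bash
python3 - <<'E'
from h import *
d=look("w2");s=d["s"]
p=s["tcp_pos"]+[0,0,.145];r=eul(s["orientation"])
# wedge: tab centre y; -y face at tab-11.5
plan(F(0,8.5,262),eul([180,0,-95.82]),p0=p,r0=r,n=9)
print(F(0,8.5,262))
E
```

```text
39.7833 [ 0.4876 -0.2525  0.1145] [-1.7997e+02 -1.2000e-01 -8.9250e+01] [ 0.1 -4.3  1.7] 0.225
[[-31.9, -4.3, -0.3, -0.0, -0.01, 0.73], [-32.0, -4.0, -0.4, -0.0, -0.01, 0.73], [-32.0, -3.5, -0.3, -0.0, -0.01, 0.73], [-32.0, -3.1, -0.3, -0.0, -0.01, 0.73], [-32.1, -2.8, -0.3, -0.0, -0.01, 0.73], [-32.1, -2.3, -0.3, -0.0, -0.01, 0.73], [-32.1, -1.9, -0.3, -0.0, -0.01, 0.73], [-32.2, -1.5, -0.3, -0.0, -0.01, 0.73], [-32.2, -1.0, -0.3, -0.0, -0.01, 0.73]]
[0.52296193 0.03505619 0.262     ]
```

View pics/w2.png

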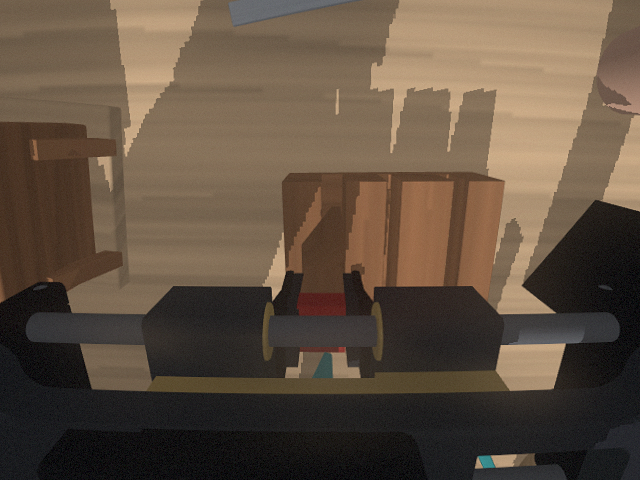

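>>> {"fn": "move_arm", "kwargs": {
  "rows": [
    [[0, 0, -10, 0, 0, 0], [0, 0, -20, 0, 0, 0], [0, 0, -30, 0, 0, 0], [0, 0, -30, 0, 0, 0], [0, 0, -30, 0, 0, 0], [0, 0, -25, 0, 0, 0], [0, 0, 0, 0, 0, 0]]
  ]
}}

```text
time_s: 40.37
tcp_pos: [0.4896, -0.2505, 0.2646]
orientation: [-179.7, -0.1, -89.1]
force: [0.7, 0.4, -0.3]
opening: 0.229
```

>>> {"fn": "move_arm", "kwargs": {
  "rows": [
    [[-31.9, -4.3, 0, 0, 0, 0.73], [-32.0, -4.0, 0, 0, 0, 0.73], [-32.0, -3.5, 0, 0, 0, 0.73], [-32.0, -3.1, 0, 0, 0, 0.73], [-32.1, -2.8, 0, 0, 0, 0.73], [-32.1, -2.3, 0, 0, 0, 0.73], [-32.1, -1.9, 0, 0, 0, 0.73], [-32.2, -1.5, 0, 0, 0, 0.73], [-31.5, -1.0, 0, 0, 0, 0.73], [0, 0, 0, 0, 0, 0]]
  ]
}}

```text
time_s: 41.2
tcp_pos: [0.5215, 0.0439, 0.2596]
orientation: [180.0, 0.2, -95.3]
force: [0.0, 2.0, -0.5]
opening: 0.226
```

>>> {"fn": "move_arm", "kwargs": {
  "rows": [
    [[0, 0, 0, 0, 0, 0], [0, 0, 0, 0, 0, 0]]
  ]
}}

```text
time_s: 41.37
tcp_pos: [0.5222, 0.0359, 0.2589]
orientation: [179.9, 0.0, -95.7]
force: [0.7, 0.1, -0.5]
opening: 0.226
```

```bash
python3 - <<'E'
from h import *
d=look("w3");s=d["s"];print(FR.inv().apply(s["tcp_pos"]-FP)*1000)
cv2.imwrite("pics/o13.png",ov("w3",220,120,460,300,3,[]))
r=eul([180,0,-95.82]);
plan(F(0,10,200),r,n=4);plan(F(0,10,175),r,p0=F(0,10,200),r0=r,n=3)
E
```

```text
41.4167 [0.5223 0.0351 0.2589] [179.95   0.   -95.82] [-0.1 -0.  -1. ] 0.222
[ -0.66914277   8.46238533 258.89944438]
[[-0.4, -0.2, 14.7, 0.01, 0.0, 0.0], [-0.4, -0.2, 14.7, 0.01, 0.0, 0.0], [-0.3, -0.1, 14.8, 0.01, 0.0, 0.0], [-0.4, -0.2, 14.7, 0.01, 0.0, 0.0]]
[[0.0, -0.0, 8.3, 0.0, 0.0, 0.0], [0.0, -0.0, 8.4, 0.0, 0.0, 0.0], [0.0, -0.0, 8.3, 0.0, 0.0, 0.0]]
```

View pics/o13.png

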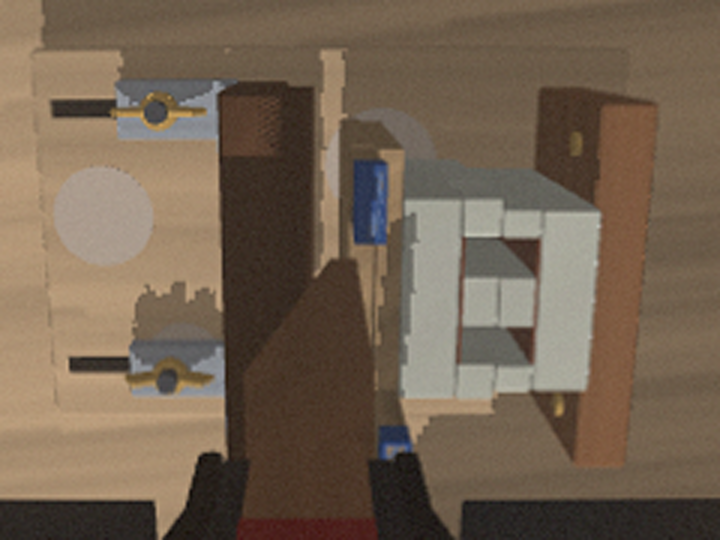

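>>> {"fn": "move_arm", "kwargs": {
  "rows": [
    [[-0.5, -0.2, 10, 0, 0, 0], [-0.5, -0.2, 15, 0, 0, 0], [-0.3, -0.1, 17, 0, 0, 0], [-0.3, -0.2, 17, 0, 0, 0], [0, 0, 12, 0, 0, 0], [0, 0, 10, 0, 0, 0], [0, 0, 0, 0, 0, 0], [0, 0, 0, 0, 0, 0]]
  ]
}}

```text
time_s: 42.08
tcp_pos: [0.5231, 0.0372, 0.1778]
orientation: [179.9, 0.0, -95.8]
force: [-0.0, -0.0, 0.1]
opening: 0.224
```

```bash
python3 - <<'E'
from h import *
d=look("w4");s=d["s"];print(FR.inv().apply(s["tcp_pos"]-FP)*1000)
cv2.imwrite("pics/o14.png",ov("w4",220,120,460,300,3,[]))
E
```

```text
42.1333 [0.5235 0.0374 0.1785] [-1.7999e+02  3.0000e-02 -9.5780e+01] [-0.8  0.5 -0. ] 0.224
[  0.32837088  10.90661294 178.4784499 ]
```

View pics/o14.png

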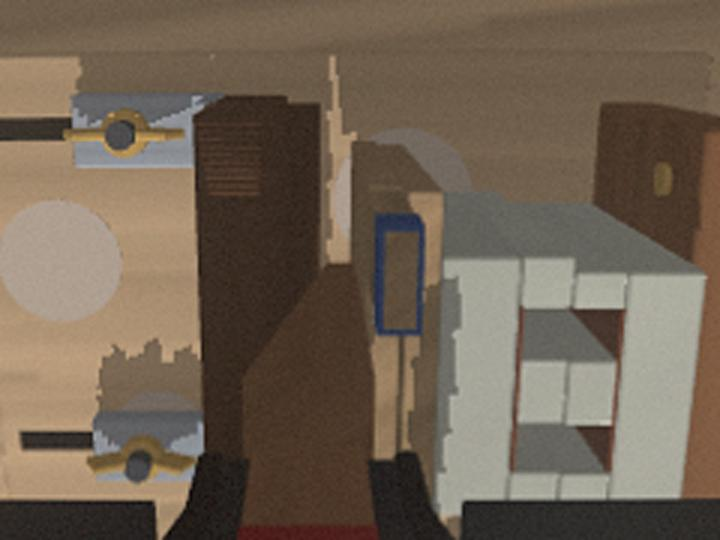

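>>> {"fn": "move_arm", "kwargs": {
  "rows": [
    [[0.6, 0, 5, 0, 0, 0], [0.4, 0, 6, 0, 0, 0], [0, 0, 5, 0, 0, 0], [0, 0, 0, 0, 0, 0]]
  ]
}}

```text
time_s: 42.47
tcp_pos: [0.5227, 0.0362, 0.161]
orientation: [179.9, 0.0, -95.8]
force: [-0.1, -0.6, -1.2]
opening: 0.224
```

>>> {"fn": "move_arm", "kwargs": {
  "rows": [
    [[0, 0, 3, 0, 0, 0], [0, 0, 3, 0, 0, 0], [0, 0, 0, 0, 0, 0]]
  ]
}}

```text
time_s: 42.72
tcp_pos: [0.523, 0.0365, 0.1556]
orientation: [180.0, 0.0, -95.8]
force: [0.0, -0.7, -0.2]
opening: 0.224
```

```bash
python3 - <<'E'
from h import *
d=look("w5");s=d["s"];print(FR.inv().apply(s["tcp_pos"]-FP)*1000)
cv2.imwrite("pics/o14.png",ov("w5",220,120,460,300,3,[]))
E
```

```text
42.7667 [0.5231 0.0365 0.1559] [ 1.7997e+02  2.0000e-02 -9.5760e+01] [-0.7  0.2  0. ] 0.227
[2.24240476e-03 9.96177274e+00 1.55881305e+02]
```

View pics/o14.png

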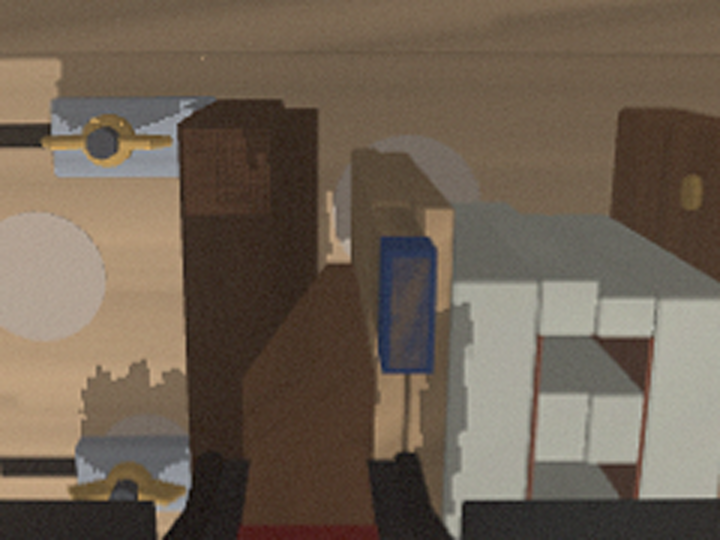

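>>> {"fn": "move_arm", "kwargs": {
  "rows": [
    [[0.5, 0, 2, 0, 0, 0], [0.4, 0, 2, 0, 0, 0], [0.4, 0, 1, 0, 0, 0], [0, 0, 0, 0, 0, 0]]
  ]
}}

```text
time_s: 43.1
tcp_pos: [0.523, 0.0353, 0.1509]
orientation: [180.0, 0.0, -95.8]
force: [-0.4, 0.6, -1.4]
opening: 0.225
```

>>> {"fn": "move_arm", "kwargs": {
  "rows": [
    [[0.2, 0, 2, 0, 0, 0], [0, 0, 2, 0, 0, 0], [0, 0, 0, 0, 0, 0]]
  ]
}}

```text
time_s: 43.35
tcp_pos: [0.523, 0.0352, 0.1468]
orientation: [180.0, 0.0, -95.8]
force: [-0.2, 1.5, -1.4]
opening: 0.226
```

>>> {"fn": "move_arm", "kwargs": {
  "rows": [
    [[0, 0, 1.5, 0, 0, 0], [0, 0, 0, 0, 0, 0]]
  ]
}}

```text
time_s: 43.52
tcp_pos: [0.523, 0.0351, 0.1454]
orientation: [180.0, 0.0, -95.8]
force: [1.2, 0.7, -0.7]
opening: 0.225
```

>>> {"fn": "move_arm", "kwargs": {
  "rows": [
    [[0, 0, 1.5, 0, 0, 0], [0, 0, 1, 0, 0, 0], [0, 0, 0, 0, 0, 0]]
  ]
}}

```text
time_s: 43.77
tcp_pos: [0.523, 0.0351, 0.1429]
orientation: [180.0, 0.0, -95.8]
force: [0.3, 1.4, -1.3]
opening: 0.224
```

>>> {"fn": "move_arm", "kwargs": {
  "rows": [
    [[0, 0, 1.5, 0, 0, 0], [0, 0, 0, 0, 0, 0]]
  ]
}}

```text
time_s: 43.93
tcp_pos: [0.5231, 0.0351, 0.1414]
orientation: [180.0, 0.0, -95.8]
force: [0.3, 2.3, -0.6]
opening: 0.224
```

>>> {"fn": "move_arm", "kwargs": {
  "rows": [
    [[0, 0, 1.5, 0, 0, 0], [0, 0, 0, 0, 0, 0]]
  ]
}}

```text
time_s: 44.1
tcp_pos: [0.5231, 0.0351, 0.1399]
orientation: [180.0, 0.0, -95.8]
force: [0.8, 2.5, -1.3]
opening: 0.227
```

>>> {"fn": "move_arm", "kwargs": {
  "rows": [
    [[0, 0, 1.5, 0, 0, 0], [0, 0, 0, 0, 0, 0]]
  ]
}}

```text
time_s: 44.27
tcp_pos: [0.523, 0.0351, 0.1384]
orientation: [180.0, 0.0, -95.8]
force: [0.0, 1.4, -1.8]
opening: 0.224
```

>>> {"fn": "move_arm", "kwargs": {
  "rows": [
    [[0, 0, 1.5, 0, 0, 0], [0, 0, 0, 0, 0, 0]]
  ]
}}

```text
time_s: 44.43
tcp_pos: [0.5233, 0.0349, 0.1373]
orientation: [-180.0, 0.0, -95.8]
force: [0.6, 0.8, 3.3]
opening: 0.223
```

>>> {"fn": "move_arm", "kwargs": {
  "rows": [
    [[0, 0, 1.5, 0, 0, 0], [0, 0, 0, 0, 0, 0]]
  ]
}}

```text
time_s: 44.6
tcp_pos: [0.5236, 0.0348, 0.137]
orientation: [-180.0, -0.0, -95.8]
force: [-5.7, -1.7, 16.4]
opening: 0.222
```

>>> {"fn": "move_arm", "kwargs": {
  "rows": [
    [[0, 0, 0.8, 0, 0, 0], [0, 0, 0, 0, 0, 0]]
  ]
}}

```text
time_s: 44.77
tcp_pos: [0.5236, 0.0348, 0.1369]
orientation: [-180.0, -0.1, -95.8]
force: [-8.8, -2.5, 27.7]
opening: 0.228
```

```bash
python3 - <<'E'
from h import *
d=look("w6");s=d["s"];print(FR.inv().apply(s["tcp_pos"]-FP)*1000, s["torque"])
look("w6s",cam="side");look("w6c",cam="scene")
cv2.imwrite("pics/o15.png",np.hstack([ov("w6",240,130,440,300,2,[]),np.hstack([ov("w6s",260,200,345,285,4,[]),])[:340]]))
cv2.imwrite("pics/o16.png",ov("w6c",300,190,400,290,6,[]))
E
```

```text
44.8167 [0.5236 0.0348 0.1369] [-1.7995e+02 -7.0000e-02 -9.5800e+01] [-8.8 -2.2 26.9] 0.227
[  0.67349515   8.29256656 136.94853366] [0.0883367  2.35996723 0.01423271]
44.8667 [0.5236 0.0348 0.1369] [-1.7995e+02 -7.0000e-02 -9.5800e+01] [-9.9 -2.1 25.5] 0.224
44.9167 [0.5236 0.0348 0.137 ] [-1.7995e+02 -7.0000e-02 -9.5790e+01] [-9.3 -1.5 25.7] 0.228
```

View pics/o15.png

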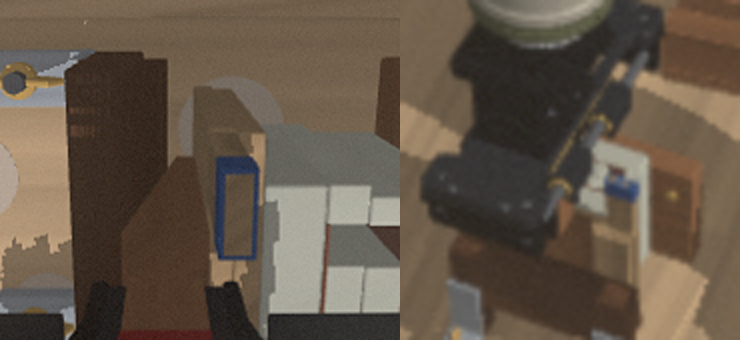

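View pics/o16.png

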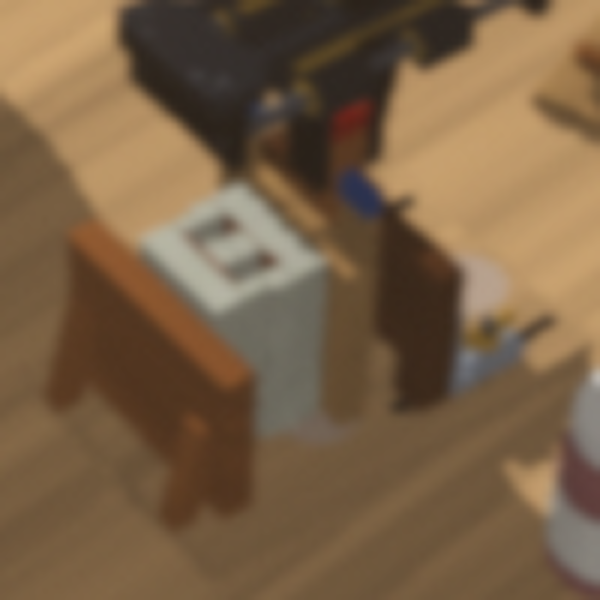

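The wedge bites: 26 N, foot about 17 mm above the board, which fits two packers. I'll relieve the sideways force a little and press slightly more.

>>> {"fn": "move_arm", "kwargs": {
  "rows": [
    [[0, 0.6, 0.5, 0, 0, 0], [0, 0, 0, 0, 0, 0]]
  ]
}}

```text
time_s: 45.08
tcp_pos: [0.5236, 0.0348, 0.137]
orientation: [-179.9, -0.1, -95.8]
force: [-8.2, -2.0, 29.3]
opening: 0.227
```

>>> {"fn": "move_arm", "kwargs": {
  "rows": [
    [[0, 0.3, 0.6, 0, 0, 0], [0, 0, 0, 0, 0, 0], [0, 0, 0, 0, 0, 0]]
  ]
}}

```text
time_s: 45.33
tcp_pos: [0.5237, 0.0348, 0.1369]
orientation: [-179.8, -0.1, -95.8]
force: [-9.1, -3.6, 34.6]
opening: 0.221
```

>>> {"fn": "move_arm", "kwargs": {
  "rows": [
    [[0, 0.4, 0.7, 0, 0, 0], [0, 0, 0, 0, 0, 0], [0, 0, 0, 0, 0, 0]]
  ]
}}

```text
time_s: 45.58
tcp_pos: [0.5237, 0.0348, 0.1369]
orientation: [-179.8, -0.1, -95.8]
force: [-10.8, -3.9, 40.3]
opening: 0.227
```

```bash
python3 - <<'E'
from h import *
d=look("x1");s=d["s"];t=FR.inv().apply(s["tcp_pos"]-FP)*1000;print(t)
c=d["c"]
look("x1s",cam="side");look("x1c",cam="scene")
zoom(c["color"],290,170,460,300,4.5,"pics/x1z.png")
cv2.imwrite("pics/o17.png",np.hstack([ov("x1s",240,190,360,310,3.3,[]),ov("x1c",300,190,400,290,3.96,[])]))
E
```

```text
45.6333 [0.5237 0.0348 0.1368] [-1.7978e+02 -9.0000e-02 -9.5820e+01] [-10.8  -4.1  41.1] 0.224
[  0.73469387   8.32338522 136.83878528]
45.6833 [0.5237 0.0348 0.1368] [-1.7978e+02 -1.0000e-01 -9.5820e+01] [-11.   -3.6  40.2] 0.222
45.7333 [0.5237 0.0348 0.1368] [-1.7978e+02 -9.0000e-02 -9.5820e+01] [-9.5 -4.5 41. ] 0.223
```

View pics/x1z.png

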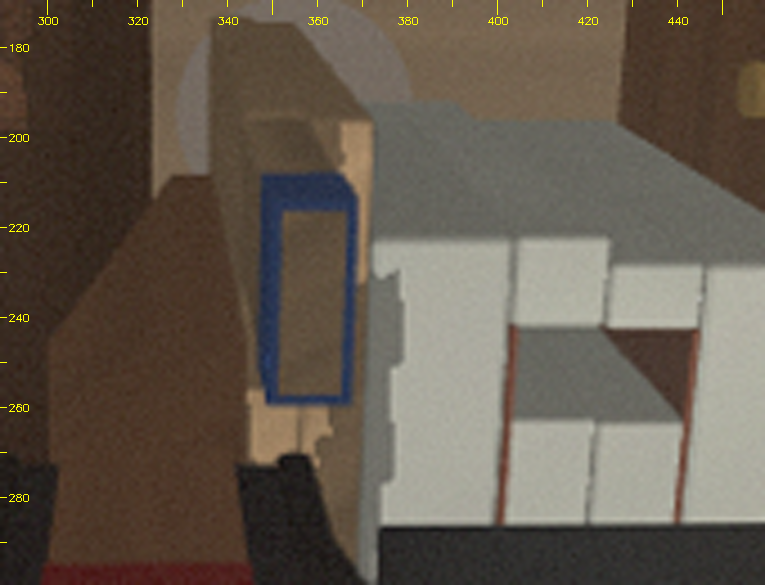

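View pics/o17.png

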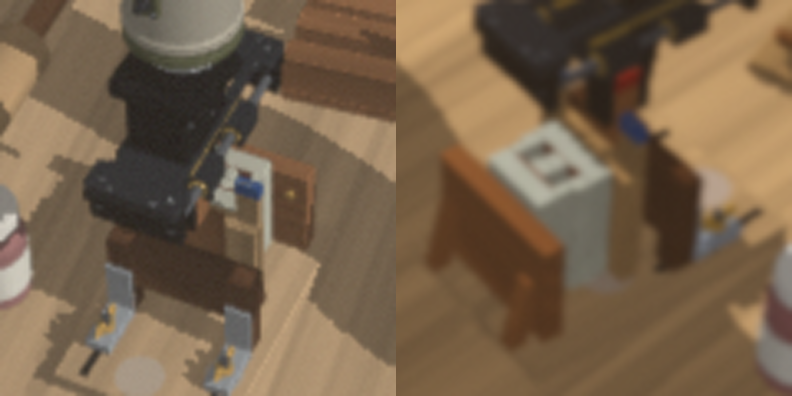

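View pics/x1s.png

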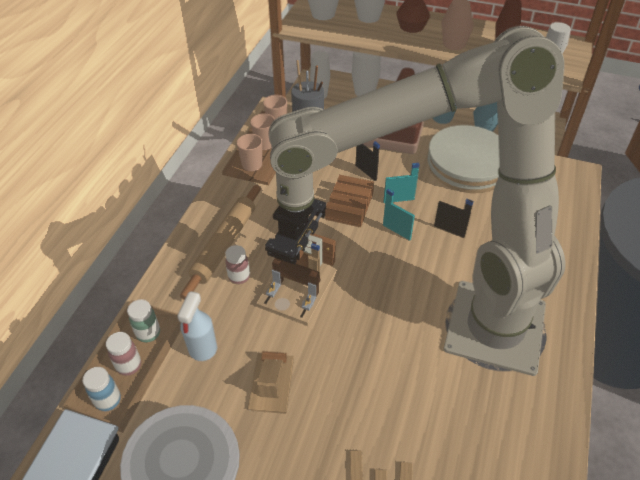

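>>> {"fn": "move_arm", "kwargs": {
  "rows": [
    [[0, 0.3, 0.7, 0, 0, 0], [0, 0, 0, 0, 0, 0], [0, 0, 0, 0, 0, 0], [0, 0, 0, 0, 0, 0]]
  ]
}}

```text
time_s: 46.07
tcp_pos: [0.5237, 0.0348, 0.1368]
orientation: [-179.7, -0.1, -95.8]
force: [-13.1, -5.0, 46.0]
opening: 0.227
```

```bash
python3 - <<'E'
from h import *
s=telemetry.sense();print(s["time_s"],s["force"],s["torque"],s["tcp_pos"],s["opening"],np.round(s["qpos"],1))
c=imaging.capture("wrist");cv2.imwrite("pics/fin.png",c["color"][130:300,240:470])
E
```

```text
46.0667 [-13.13477513  -4.96730689  46.02549201] [-0.70562111  3.23030151  0.03697053] [0.52370562 0.0347581  0.1367593 ] 0.2270044839937841 [  44.4   21.   -62.4  102.8   20.3   68.2 -120. ]
```

View pics/fin.png

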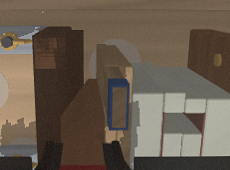

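The wedge is steady at 46 N, with no slip and the stack upright. I'll hand in while holding.

```bash
python3 - <<'E'
from bench import ctrl
print(ctrl.hand_in())
E
```

```text
the job is handed in; nothing more can be done
None
```

The mould is closed in the frame and I handed the job in at about 46 s of the 72 s, with the gripper still holding the wedge pressed home.

**What I did**
- I stood the loose half upright against the seated one. It seated on the board and came to rest against the other half at about 11 N.
- The gap measured about 34 mm, so I put in both packers. I then pressed the wedge down by its red tab, sloping side to the bar.

**What went wrong on the way**
- The first packer tipped back against the bar after I let go. The second packer came down on its tab at about 14 N. I used the second packer to push the first one upright again.
- The second packer also moved about 4 mm off when released, so I regripped it and slid it flush without any push on it.

**Last checks**
- **Wedge:** it holds steady with 46 N downward, about 13 N of sideways force, and no slip in the grip. Its foot is about 16–17 mm above the board, close to the 16 mm expected for two packers in that gap.
- **Mould and packers:** the two halves look centred within about 0.5 mm, the packers look flush, and I see no gap at the top of the seam. I could not see the lower part of the seam, and I did not measure the clamping force on the plaster itself.
- **Other things:** in the last full side view the jar, spray bottle and rolling pin look where they were. The arm hid the mug and knife there; the robot was not driven into either.

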